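# Load the burnishing barrel and lock its hatch

## Robot

A 7-joint arm with a two-finger parallel gripper is mounted at the origin on the work surface. World frame = base frame: x ahead of the robot, y to its left, z up, the work surface at z = 0. Lengths are in m, angles in rad, forces in N, time in s.
With the tool pointing down it reaches from about 0.4 to 0.925 m from the base axis. Payload 4.1 kg.
Tool frame: the origin (TCP) lies midway between the tips of the shut fingers; the grasp point (between the pads) lies 19 mm behind it; z points along the fingers, x is the direction in which the jaws open and shut, and the axes are right-handed (so a half turn about z gives the same grasp; the last joint's range is limited). The gripper opens to 85 mm and grips with 20 to 120 N. Pads are 22 mm wide; open, the fingers measure 114 mm over their backs; the gripper's body (76 mm by 85 mm) begins 54 mm behind the grasp point. The pads swing forward as they close: fully open they stand 13 mm farther back than shut.
Start: joints at [-1.428, 0.398, 0.045, 1.537, -0.019, 1.207, -0.051], TCP at [0.156, 0.631, 0.231] pointing down, gripper open.
Joint ranges: [-2.82, 2.82], [-0.49, 2.23], [-1.37, 1.46], [0, 2.46], [-1.36, 4.5], [0.23, 2], [-2.94, 2.94]. Speed limits (rad/s): [2.57, 2.57, 3.14, 3.14, 3.14, 3.14, 3.14].

## Interface

Orientations are given as [roll, pitch, yaw] about the fixed x, y, z axes, in that order (R = Rz(yaw) Ry(pitch) Rx(roll)).
In Python, from workcell import get_obs, grab_frame, calibration, job_done, search_frame, cut_out gives the robot as it stands.
- The arm moves only by the tool send_rows, never from a script. Its arguments are lists of equal length, an entry for each row: "angular": the turn, a rotation vector about the tool's x, y, z in rad, a list of three; "offset": the shift along the tool's x, y, z in cm, a list of three; "fingers": the closure in counts, from 0 (fully open) to 255 (shut). A call has 1 to 8 rows; each row is the pose to reach, as a shift and turn from the pose commanded when the call began, along the tool's axes at that moment; what a row does not reach only later rows make up. A row lasts 1/8 s, in which the tool goes at most 62.5 mm and 10.7 degrees, less where a joint would pass 70% of its speed; a pose out of reach is approached as far as the arm can. A call with a gripper value outside its range is refused whole. The fingers move at their own pace and stop on an object; the grip force is fixed at half the most. Time passes only in rows, so rows that repeat a pose let the fingers close. It gives the time, the measured TCP pose, the force and the opening at its end, in the units of the state.
- get_obs(): the state, without advancing time (a new reading comes with each control period).
- grab_frame(name): name is "scene" or "top"; returns (picture, depth): 420x560x3 uint8, red, green, blue; 420x560 float32, m along the optical axis (not along the pixel's ray), 0 where there is no reading.
- calibration(name): a dict with "fx", "fy", "cx", "cy" (pixels), "k1" (the pictures are not rectified: a ray, as slopes to the right and down, at radius r is drawn at 1 + k1 r^2 times it, then the intrinsics apply), "eye" and "rotation" of the camera in the world. Camera axes: x right, y up, looking along -z (the intrinsics and any distortion apply to the point x, -y, -z); pixel columns grow to the right and rows downward; lengths in m; the calibration is good to about 2 mm. A picture is of the moment at which its call begins. calibration takes no time and is no camera call.
- job_done(): hands the job in, once; it reports no verdict.
Trained networks look in the newest picture that a camera, given by its name, has taken for a name from the list of things; names that differ only in an ending like _2 or _b are one class to them, and where a whole thing is asked for, a point or a joint stands for the part that bears it (a point fixed in the world has none). Each returns a list of dicts, best first, with "score" (0 to 1); they miss things now and then, are a little off and sometimes report something else, mostly with a low value. They report only what shows in the picture. A call takes as long as a camera call. They do not tell look-alikes from the thing itself.
- search_frame(camera, name): "rect" ([centre column, centre row, width, height] as shares, 0 to 1, of the picture: columns of its width, rows of its height, round what is visible of it).
- cut_out(camera, name): "region" (420x560 bool, what is visible of it) and "rect" ([centre column, centre row, width, height] as shares, 0 to 1, of the picture: columns of its width, rows of its height, round what is visible of it).
The state is a dict: "time_s": time; "q": joint angles; "joint_vel": joint speeds; "joint_efforts": joint torques, N m; "tcp_pos": TCP position; "eef_rot": TCP orientation; "force": force on the tool from outside, world axes, zero at the start; "moment": the same for the moment, N m; "gripper_width": finger opening in m.
Only numpy, scipy, OpenCV 4.12 (cv2) and the standard library are available. Lean on these libraries where they do the work, as an engineer would, in place of code of your own. Each camera call takes 0.05 s, during which the arm holds its last target.

## Task

Load the burnishing barrel: lift the hatch cover off by its knob and lay it flat on the tiles, put every bent copper blank that is lying on the tiles into the barrel, and seat the cover fully home again with its two end slots over the slots of the barrel's ears. Then drop one T-bolt from the oak block through each end slot until its flange rests on the cover, turn it a quarter turn so that its head is locked crosswise under the ear, and let go. Leave the cone, the weight, the brass nipples, the mallet and the brush where they are.

Things in the scene. Friction and masses are not known exactly. Their poses are not given: they have to be found in the camera images.
- barrel: Burnishing barrel: green hexagonal drum fixed on a bench stand, axle along its y, motor behind it (+x). Origin on the tiles under the middle of the hatch. To the front (-x) the drum bulges 92 mm and the stand's 10 mm high base plate ends at 105 mm; the tiles in front of that are clear. The flat aluminium hatch frame on top is 146 mm (x) by 280 mm (y), its top 195 mm above the tiles.
- hatch (a point): Centre of the hatch opening, level with the top of the hatch frame. Axes as the barrel's, z up. The opening is 110 mm along x by 150 mm along y, straight-sided, with a rubber-lined floor 105 mm down. The frame's two ends (+y and -y) are 10 mm thick ears that stand out beyond the drum with free air below them, each with a slot.
- slot_left (a point): Centre of the slot through the left ear, on the ear's top: 115 mm along hatch +y. The slot is 52 mm long along hatch x and 24 mm wide along hatch y, right through the 10 mm ear.
- slot_right (a point): The same for the right ear: 115 mm along hatch -y.
- lid_knob (a point): Centre of the knob of the loose hatch cover, which starts on the barrel. Knob: black upright cylinder, diameter 34 mm, 30 mm high; its centre is 29 mm above the plate's top. Cover: flat aluminium plate 140 mm (its x) by 280 mm (its y) by 8 mm, 0.5 kg, alike at both ends. On the tiles the knob's centre is 46 mm up; fully home on the barrel it is 37 mm above hatch.
- lid_slot (a point): Centre of the slot at the cover's +y end, on the plate's top, 115 mm from the knob's axis; 47 mm along x, 19 mm along y. There is one like it at the -y end. Under the plate a stepped plug, 9 mm deep and 103 x 143 mm, drops into the hatch with 3.5 mm play each side.
- bolt1_grip (a point): Centre of the wing handle of a steel T-bolt, upright in a pocket of the oak block. Wing 60 mm (its x) by 12 mm (its y) by 28 mm high; below it a round neck, a flange of diameter 36 mm, 5 mm thick, its underside 35 mm below this point, a round shank of 11 mm and at the foot the T-head. z up. 0.2 kg. With the flange on the cover this point is 43 mm above hatch.
- bolt1_head (a point): Middle of the underside of the first bolt's T-head, 66 mm below its grip point. T-head 40 mm (its x) by 12 mm (its y) by 10 mm high, parallel to the wing. With the flange on the cover the head's top is 3 mm below the ear, free to turn either way.
- bolt2_grip (a point): The same point of the second T-bolt, which is just like the first; either bolt goes into either slot.
- bolt_block: Fixed oak block that holds the bolts, 150 mm (its x) by 86 mm by 60 mm high, origin at the middle of its underside. The bolts stand 80 mm apart along its x, wings across it; their flanges rest on its top.
- blank1_mid (a point): Middle of a bent copper bocal blank (absent in some runs): an S-shaped tapered tube lying flat, about 115 mm by 77 mm over all; its middle part is straight, 44 mm long along its x, 14 mm thick, this point on its axis 7 mm above the tiles. Its ends bend away: the +x end to its +y, the -x end to its -y. 0.07 kg.
- blank2_mid (a point): Another such blank (absent in some runs).
- blank3_mid (a point): Another such blank (absent in some runs).
- blank4_mid (a point): Another such blank (absent in some runs).
- cone: Grey plastic sizing cone, standing, foot diameter 48 mm, 90 mm high; leave alone. Origin under its centre.
- weight: Pewter weight with a knob, diameter 52 mm, 62 mm high; leave alone. Origin under its centre.
- nipple1: Brass vent nipple with barbs, standing, foot diameter 30 mm, 62 mm high; leave alone. Origin under its centre.
- nipple2: A second such nipple; leave alone.
- mallet: Small hammer with a wooden handle, lying, 220 mm long; leave alone. Origin under its middle.
- brush: Brush, lying, 180 mm long; leave alone. Origin under its middle.
Not all that is in view belongs to the job. Leave any black look-alike of the part that bears blank4_mid alone.

How it is judged:
By the outcome, as a careful person would: the job done as asked, in the order asked, and still so for the second after the job is handed in, with the robot touching nothing.
Of blank1, blank2, blank3, blank4 only 2 to 4 are there at a start; the rules pass over those that are not, and their reading is None.
At some moment in a run one of blank1, blank2, blank3, blank4 may be knocked a few centimetres aside while the robot is not near it.
It also fails if it takes over 210 s, if anything falls off the work surface, if the arm or the gripper's body presses on something with over 40 N, if the wrist force passes 120 N, or if a joint passes its speed limit or range.

## Working session

There is one attempt and no reset: what is moved stays moved. The work goes in short steps, Python scripts to look and compute and a tool call to move; the robot and the scene stay as the last step left them, time stands still between calls to the robot, and variables do not carry over. Pictures are saved under pics/ and viewed, and the job is handed in when it is done.

Besides the shell and the picture viewer there is one more tool, called after "Call:" as name(argument=value, ...) on one line, values as JSON. send_rows: Moves the arm, as the interface text tells. Its arguments: {"type":"object","properties":{"angular":{"type":"array","items":{"type":"array","items":{"type":"number"}}},"offset":{"type":"array","items":{"type":"array","items":{"type":"number"}}},"fingers":{"type":"array","items":{"type":"number"}}},"required":["angular","offset","fingers"]}

```bash
ls; mkdir -p pics; python3 - <<'E'
from workcell import *
import cv2, numpy as np
print(get_obs())
for n in ("scene","top"):
    im,d=grab_frame(n); cv2.imwrite(f"pics/{n}0.png",im[:,:,::-1]); np.save(f"pics/{n}0.npy",d); print(n,calibration(n))
E
```

```text
pics
{'time_s': 0.0, 'q': array([-1.42800908,  0.39917006,  0.04502818,  1.5378973 , -0.01869908,
        1.20690169, -0.05070104]), 'joint_vel': array([ 0.00016207,  0.00094525,  0.00080949, -0.00025114,  0.00020494,
       -0.0011538 ,  0.00017162]), 'joint_efforts': array([-5.43948408e-04, -4.75129294e+01,  1.36455204e+00, -2.54215068e+01,
        1.16364958e-02,  9.90411965e-03, -6.74509408e-06]), 'tcp_pos': array([0.15545735, 0.63047305, 0.23026984]), 'eef_rot': array([3.14145973e+00, 1.95050135e-03, 1.32912527e+00]), 'force': array([ 1.55109348,  0.35724008, -0.39872636]), 'moment': array([0.00719295, 0.03169784, 0.00214369]), 'gripper_width': 0.08545793464179363}
scene {'fx': 398.92450873505913, 'fy': 398.92450873505913, 'cx': 276.7033645364918, 'cy': 211.73856824648618, 'k1': 0.01504710910013261, 'eye': array([ 1.17504146, -0.3598973 ,  1.24117138]), 'rotation': array([ 0.58586142, -0.0146483 ,  1.16297661])}
top {'fx': 419.326837991409, 'fy': 419.326837991409, 'cx': 272.78404076919173, 'cy': 212.2850221547868, 'k1': 0.016672742604371557, 'eye': array([ 0.40906284, -0.06980547,  1.29308859]), 'rotation': array([ 0.1115603 ,  0.01565886, -1.59543281])}
```

View pics/scene0.png

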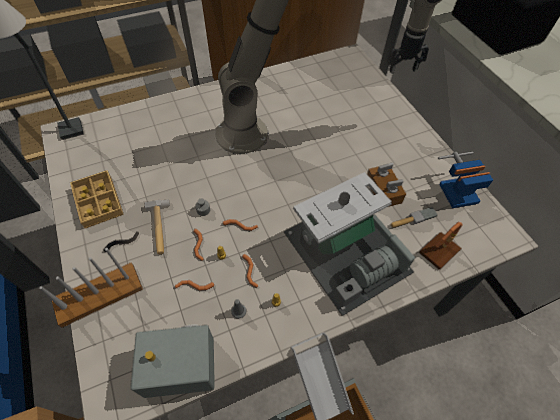

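View pics/top0.png

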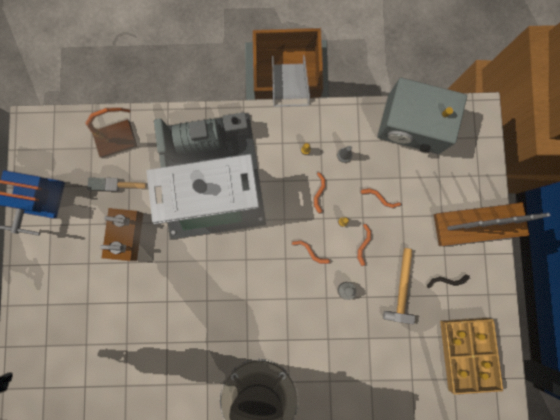

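```bash
cat > h.py <<'E'
import numpy as np, cv2
from scipy.spatial.transform import Rotation as R
from workcell import *
def cam(n):
    c=calibration(n); return c, R.from_euler('xyz',c['rotation']).as_matrix(), np.array(c['eye'])
def rays(n,uv):
    c,Rm,e=cam(n); uv=np.atleast_2d(uv).astype(float)
    K=np.array([[c['fx'],0,c['cx']],[0,c['fy'],c['cy']],[0,0,1]])
    p=cv2.undistortPoints(uv[:,None],K,np.array([c['k1'],0,0,0.]))[:,0]
    return np.c_[p[:,0],-p[:,1],-np.ones(len(p))]@Rm.T, e
def atz(n,uv,z):
    r,e=rays(n,uv); return e+r*((z-e[2])/r[:,2])[:,None]
def atd(n,uv,d):
    r,e=rays(n,uv); return e+r*np.atleast_1d(d)[:,None]
def proj(n,P):
    c,Rm,e=cam(n); q=(np.atleast_2d(P)-e)@Rm; x=q[:,0]/-q[:,2]; y=-q[:,1]/-q[:,2]; s=1+c['k1']*(x*x+y*y)
    return np.c_[c['cx']+c['fx']*x*s, c['cy']+c['fy']*y*s]
def cloud(n,d):
    v,u=np.mgrid[0:420,0:560]; P=atd(n,np.c_[u.ravel(),v.ravel()],d.ravel()); P[d.ravel()==0]=np.nan
    return P.reshape(420,560,3)
def go(target,yaw,obs=None,rp=(np.pi,0)):
    """offset (cm) and angular (rotvec) from present measured pose to TCP target, tool down with yaw"""
    o=obs or get_obs(); R0=R.from_euler('xyz',o['eef_rot']); 
    Rt=R.from_euler('xyz',[rp[0],rp[1],yaw])
    return R0.inv().apply(np.array(target)-o['tcp_pos'])*100, (R0.inv()*Rt).as_rotvec()
E
python3 - <<'E'
from h import *
for n in("scene","top"):
    grab_frame(n)
    for t in ("barrel","lid_knob","lid_slot","bolt1_grip","bolt1_head","bolt_block","blank1_mid","cone","weight","nipple1","mallet","brush","slot_left"):
        for r in search_frame(n,t):
            if r['score']>.3:
                x=r['rect']; print(n,t,round(r['score'],2),np.round([x[0]*560,x[1]*420,x[2]*560,x[3]*420],1))
im,d=grab_frame("top")
P=cloud("top",d)
for uv in [(200,185),(158,220),(190,250),(300,300),(400,330),(315,192),(121,222),(117,247)]: print(uv,np.round(P[uv[1],uv[0]],4))
im,d=grab_frame("scene")
P=cloud("scene",d)
for uv in [(200,380),(300,210),(345,198),(240,310)]: print(uv,np.round(P[uv[1],uv[0]],4))
E
```

```text
scene barrel 0.56 [349.  262.3 126.  104.2]
scene lid_knob 0.84 [342.5 206.7  98.8  69.2]
scene lid_slot 0.83 [343.1 207.1  98.5  64.8]
scene bolt1_grip 0.59 [383.5 168.3  13.   16.1]
scene bolt1_grip 0.53 [394.1 183.5  18.5  10.3]
scene bolt1_head 0.49 [384.7 169.8  16.2  14.9]
scene bolt_block 0.75 [386.2 186.3  40.1  35.9]
scene blank1_mid 0.43 [236.6 224.2  24.    8.5]
scene cone 0.52 [237.3 311.4  19.7  15.9]
scene weight 0.53 [201.4 206.   17.   12.1]
scene weight 0.53 [341.4 206.9  98.7  68.7]
scene nipple1 0.44 [277.2 302.1  12.6  13.3]
scene mallet 0.66 [157.7 226.   24.   51.2]
scene brush 0.9 [416.3 218.   48.4  21. ]
scene brush 0.74 [383.5 168.5  12.5  11.7]
scene slot_left 0.76 [347.9 253.8 128.1 125.5]
top barrel 0.81 [208.1 176.3 113.  127.4]
top barrel 0.63 [309.1 255.2  38.1  24.5]
top lid_knob 0.82 [202.  189.2 108.4  69.6]
top lid_slot 0.94 [202.2 188.  107.9  67.8]
top bolt1_grip 0.43 [113.5 249.3  29.5  10.6]
top bolt1_head 0.73 [311.4 253.2  37.9  22.2]
top bolt1_head 0.62 [112.8 248.7  20.5   8.4]
top bolt1_head 0.36 [319.4 190.2  14.5  33.8]
top bolt_block 0.
[... 274 characters left out ...]
   16.7  16.4]
top nipple1 0.44 [304.4 148.1   9.2   9.4]
top mallet 0.97 [398.1 285.7  27.8  78.2]
top brush 0.61 [117.8 185.   59.8  12.8]
top brush 0.35 [311.  252.7  33.9  17.6]
top slot_left 0.68 [209.4 176.4 110.8 129. ]
top slot_left 0.33 [112.1 249.7  27.2  11.6]
(200, 185) [0.6009 0.1262 0.2478]
(158, 220) [0.5194 0.246  0.2006]
(190, 250) [ 0.4443  0.2049 -0.0012]
(300, 300) [ 0.2849 -0.129  -0.0024]
(400, 330) [ 0.1905 -0.4246 -0.0011]
(315, 192) [ 0.614  -0.1859  0.0033]
(121, 222) [0.5265 0.3808 0.1011]
(117, 247) [0.4552 0.3885 0.1075]
(200, 380) [ 0.9112 -0.4437  0.139 ]
(300, 210) [ 0.5702 -0.0023  0.2018]
(345, 198) [0.6101 0.1283 0.2473]
(240, 310) [ 0.7414 -0.2774  0.0392]
```

```bash
cat >> h.py <<'E'
def lidfit(n="top",zr=(0.190,0.215),im=None,d=None,xy=(0.6,0.12),rad=0.22):
    if d is None: im,d=grab_frame(n)
    P=cloud(n,d); m=(P[...,2]>zr[0])&(P[...,2]<zr[1])&(np.hypot(P[...,0]-xy[0],P[...,1]-xy[1])<rad)
    m=cv2.morphologyEx(m.astype(np.uint8),cv2.MORPH_CLOSE,np.ones((9,9)))
    k,l,s,c=cv2.connectedComponentsWithStats(m); i=1+np.argmax(s[1:,4])
    cs,_=cv2.findContours((l==i).astype(np.uint8),cv2.RETR_EXTERNAL,cv2.CHAIN_APPROX_NONE)
    return max(cs,key=len)[:,0], P
E
python3 - <<'E'
from h import *
for n in("top","scene"):
    c,P=lidfit(n)
    W=atz(n,c,0.203)[:,:2]*1000
    r=cv2.minAreaRect(W.astype(np.float32)); print(n,r)
    m=(P[...,2]>0.235)&(P[...,2]<0.26)&(abs(P[...,0]-.6)<.05)&(abs(P[...,1]-.12)<.05)
    v,u=np.nonzero(m); 
    print('knob',atz(n,np.c_[u,v],0.247).mean(0),len(u), np.median(P[m],axis=0))
    z=P[...,2]; mm=(z>0.19)&(z<.215)&(np.hypot(P[...,0]-.605,P[...,1]-.127)<.06); print('platez',np.median(z[mm]))
im,d=grab_frame("top")
crop=im[130:270,80:280]; cv2.imwrite("pics/c1.png",cv2.resize(crop,(800,560),interpolation=cv2.INTER_CUBIC)[:,:,::-1])
crop=im[130:270,280:480]; cv2.imwrite("pics/c2.png",cv2.resize(crop,(800,560),interpolation=cv2.INTER_CUBIC)[:,:,::-1])
E
```

```text
top ((598.959716796875, 130.7705841064453), (145.67356872558594, 280.1471252441406), 7.324295520782471)
knob [0.59989535 0.13021856 0.247     ] 148 [0.6000096  0.13032307 0.24627127]
platez 0.2027291794546029
scene ((605.1791381835938, 128.9049072265625), (150.24073791503906, 286.87188720703125), 7.110874652862549)
knob [0.60409513 0.12837991 0.247     ] 95 [0.60349127 0.12859777 0.2465461 ]
platez 0.20353165083336355
```

View pics/c1.png

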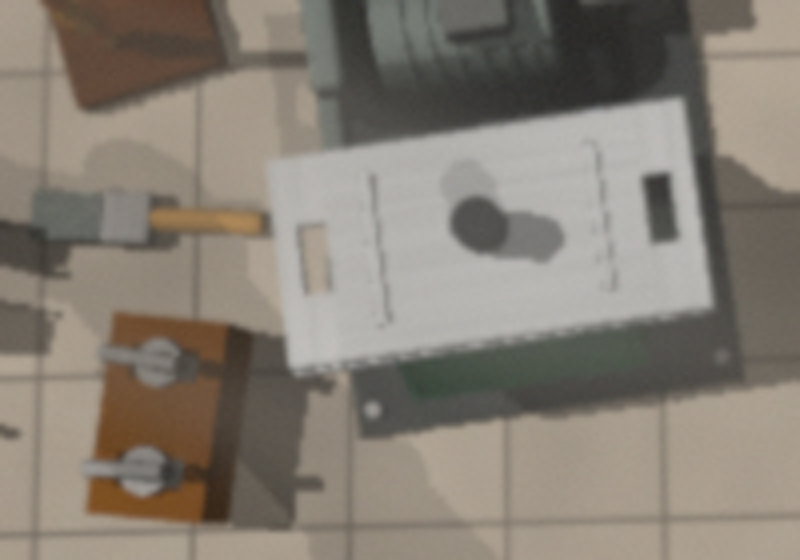

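View pics/c2.png

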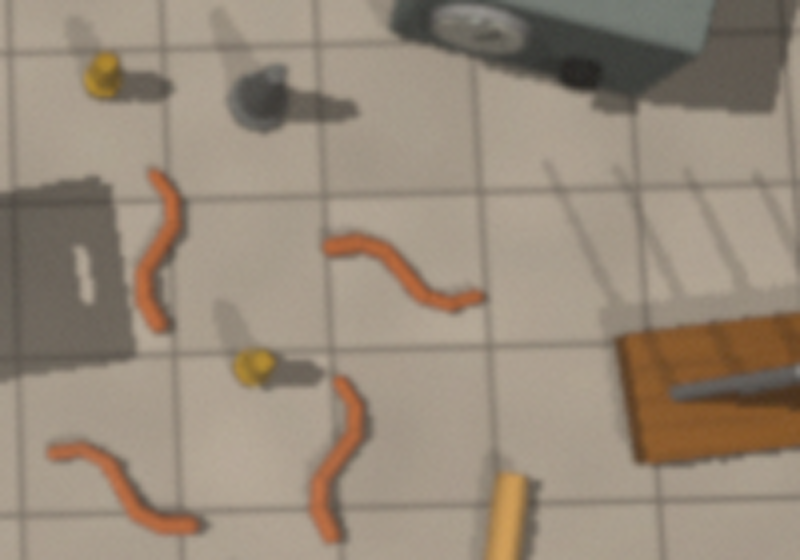

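```bash
python3 - <<'E'
from h import *
print(go([0.602,0.1293,0.33],0.126))
E
```

```text
(array([-38.03372836,  55.35323397,  -9.86730839]), array([-3.68538659e-05, -1.03077561e-04,  1.20303139e+00]))
```

Call:
send_rows(angular=[[0,0,0.15],[0,0,0.3],[0,0,0.45],[0,0,0.6],[0,0,0.75],[0,0,0.9],[0,0,1.05],[0,0,1.2]], offset=[[-3,4.5,-3],[-6,9,-6],[-9,13.5,-9],[-12,18,-9.9],[-15,22.5,-9.9],[-18.2,27,-9.9],[-21.5,31.5,-9.9],[-24.7,36,-9.9]], fingers=[0,0,0,0,0,0,0,0])

```text
time_s: 2.75
tcp_pos: [0.447, 0.3036, 0.3306]
eef_rot: [-3.141, -0.001, 0.124]
force: [-1.3, 0.6, -0.3]
gripper_width: 0.0855
```

```bash
python3 - <<'E'
from h import *
o=get_obs();print(o['q'],o['tcp_pos'],o['eef_rot'])
print(go([0.602,0.1293,0.31],0.126))
E
```

```text
[-1.06194422  0.14820319  0.44081519  1.66334072 -0.0651345   1.34352581
 -0.48645759] [0.44700961 0.30359926 0.33064207] [-3.14076218e+00 -6.58754979e-04  1.24275792e-01]
(array([13.21759707, 19.21841763,  2.05695519]), array([-0.00082991, -0.00065947, -0.00172393]))
```

Call:
send_rows(angular=[[0,0,0],[0,0,0],[0,0,0],[0,0,0],[0,0,0]], offset=[[3.3,4.8,0],[6.6,9.6,0],[9.9,14.4,0.5],[13.2,19.2,2],[13.2,19.2,2]], fingers=[0,0,0,0,0])

```text
time_s: 3.38
tcp_pos: [0.6032, 0.1252, 0.309]
eef_rot: [3.137, 0.001, 0.119]
force: [0.0, 0.5, 1.1]
gripper_width: 0.0855
```

```bash
python3 - <<'E'
from h import *
o=get_obs();print(o['tcp_pos'],o['eef_rot'],o['q'])
for n in("top","scene"):
    im,d=grab_frame(n); p=proj(n,[[0.602,0.1293,0.247],o['tcp_pos']]); print(p)
    for q,c in zip(p,((0,255,0),(255,0,0))): cv2.circle(im,tuple(int(round(x)) for x in q),2,c,-1)
    u,v=p[0].astype(int); cr=im[v-60:v+60,u-80:u+80]; cv2.imwrite(f"pics/k_{n}.png",cv2.resize(cr,None,fx=4,fy=4)[:,:,::-1])
print(go([0.602,0.1293,0.216],0.126))
E
```

```text
[0.60318259 0.12524263 0.30904029] [3.13729300e+00 1.33298835e-03 1.19309540e-01] [-0.71173116  0.33355702  0.57831996  1.52295236 -0.18046872  1.34141707
  0.00198742]
[[198.85730229 184.66824722]
 [195.5883159  179.54050838]]
[[343.98770755 195.97351335]
 [346.2417026  184.36988183]]
(array([0.01858928, 0.21871106, 9.39714736]), array([-0.00037537,  0.00078323,  0.00167982]))
```

View pics/k_scene.png

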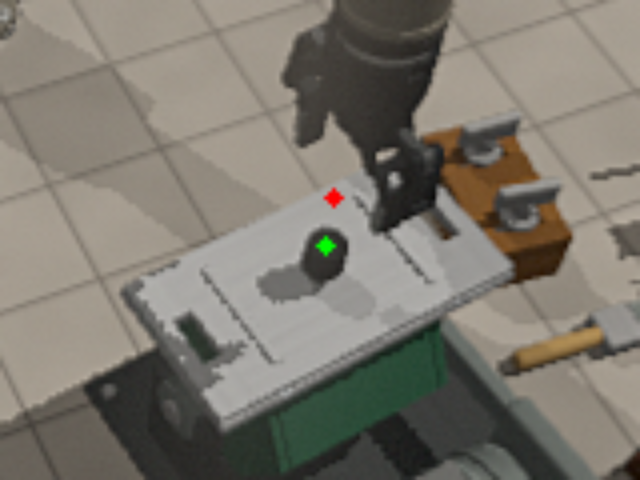

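View pics/k_top.png

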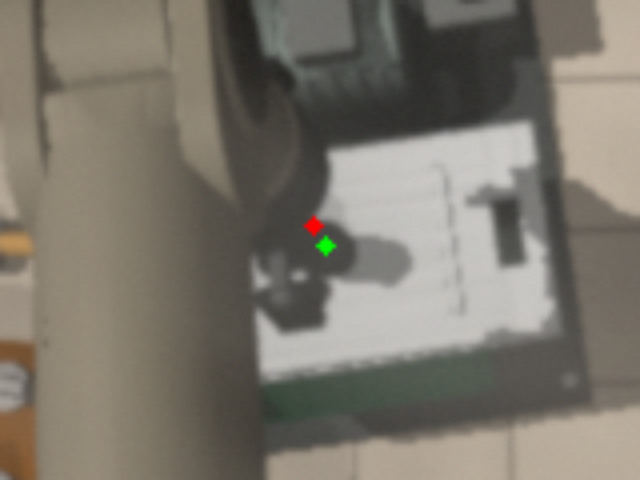

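Call:
send_rows(angular=[[0,0,0],[0,0,0],[0,0,0],[0,0,0]], offset=[[0,0,3],[0,0,6],[0,0,8],[0,0,8]], fingers=[0,0,0,0])

```text
time_s: 3.98
tcp_pos: [0.5999, 0.134, 0.2292]
eef_rot: [-3.141, 0.003, 0.132]
force: [0.7, -0.8, -0.3]
gripper_width: 0.0852
```

```bash
python3 - <<'E'
from h import *
o=get_obs();print(o['tcp_pos'],o['eef_rot'],o['force'])
for n in("scene",):
    im,d=grab_frame(n); 
    u,v=345,195; cr=im[v-60:v+60,u-80:u+80]; cv2.imwrite(f"pics/k2_{n}.png",cv2.resize(cr,None,fx=4,fy=4)[:,:,::-1])
o=get_obs();print(o['tcp_pos'],o['eef_rot'],o['force'])
E
```

```text
[0.59985563 0.13397294 0.22915204] [-3.14071266e+00  3.08355924e-03  1.32425201e-01] [ 0.66918832 -0.7868147  -0.31996312]
[0.60099176 0.13366164 0.23054355] [-3.14059287e+00  3.36894512e-04  1.31915119e-01] [-0.55132336  0.12523919  0.33280042]
```

View pics/k2_scene.png

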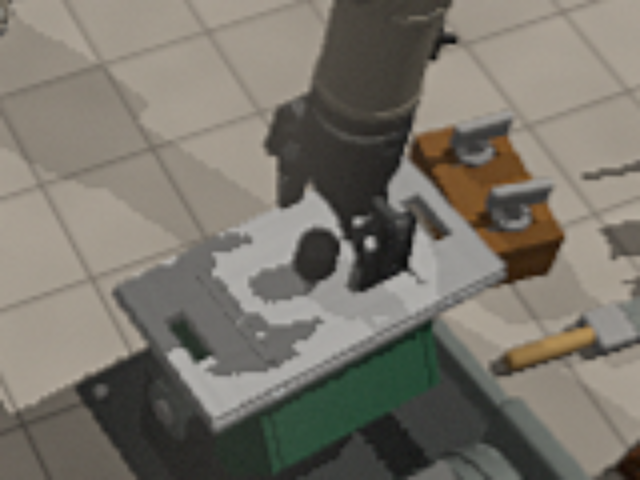

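Call:
send_rows(angular=[[0,0,0],[0,0,0],[0,0,0]], offset=[[0,0,0],[0,0,0],[0,0,0]], fingers=[0,0,0])

```text
time_s: 4.4
tcp_pos: [0.602, 0.1318, 0.231]
eef_rot: [-3.141, -0.001, 0.129]
force: [-0.2, -0.9, -0.1]
gripper_width: 0.0857
```

```bash
python3 - <<'E'
from h import *
o=get_obs();print(o['tcp_pos'],o['eef_rot'],o['force'],o['joint_vel'])
grab_frame("top");
o=get_obs();print(o['tcp_pos'],o['eef_rot'],o['force'],o['joint_vel'])
print(go([0.602,0.1293,0.216],0.126))
E
```

```text
[0.60196833 0.13179028 0.23098644] [-3.14115174e+00 -1.18362267e-03  1.29011238e-01] [-0.24224689 -0.8917282  -0.12304994] [ 0.00108065  0.00455535 -0.00055505  0.00405214 -0.00158065 -0.00340241
  0.00066555]
[0.60186041 0.13172771 0.23076855] [-3.14127770e+00 -8.02359067e-04  1.29005768e-01] [-0.27829801  0.29136006  1.02781659] [ 0.00248798  0.00261137 -0.00202322  0.00330066 -0.00023723 -0.0021052
  0.00096318]
(array([-0.01857414,  0.24301433,  1.47676433]), array([-0.00031616, -0.00080189,  0.00300589]))
```

Call:
send_rows(angular=[[0,0,-0.003],[0,0,-0.003],[0,0,-0.003],[0,0,-0.003],[0,0,-0.003],[0,0,-0.003],[0,0,-0.003]], offset=[[0,0.2,1.5],[0,0.2,1.5],[0,0.2,1.5],[0,0.2,1.5],[0,0.2,1.5],[0,0.2,1.5],[0,0.2,1.5]], fingers=[0,0,255,255,255,255,255])

```text
time_s: 5.32
tcp_pos: [0.602, 0.1298, 0.2158]
eef_rot: [-3.141, -0.0, 0.132]
force: [-1.3, 0.5, 3.2]
gripper_width: 0.0328
```

```bash
python3 - <<'E'
from h import *
o=get_obs();print(o['tcp_pos'],o['eef_rot'],o['force'],o['moment'],o['gripper_width'])
im,d=grab_frame("scene")
u,v=345,195; cr=im[v-60:v+60,u-80:u+80]; cv2.imwrite("pics/k3.png",cv2.resize(cr,None,fx=4,fy=4)[:,:,::-1])
E
```

```text
[0.60200788 0.12977902 0.21582797] [-3.14126724e+00 -4.31102147e-04  1.32096171e-01] [-1.28439806  0.54891279  3.16506863] [0.01885023 0.33516156 0.02986884] 0.03282435080248516
```

View pics/k3.png

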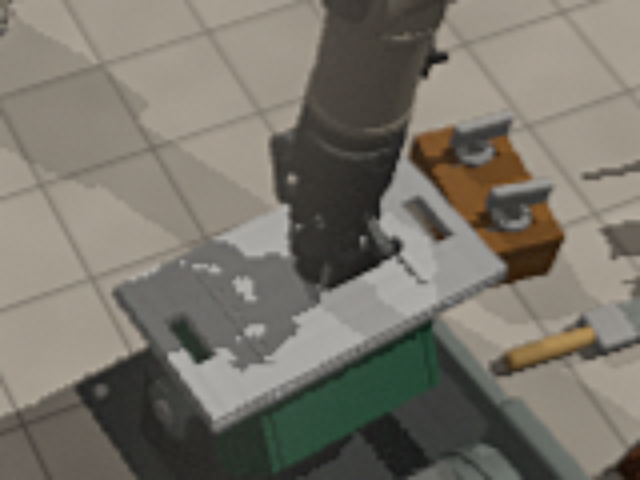

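Call:
send_rows(angular=[[0,0,0],[0,0,0],[0,0,0],[0,0,0],[0,0,0]], offset=[[0,0,-1],[0,0,-3],[0,0,-6],[0,0,-9],[0,0,-9]], fingers=[255,255,255,255,255])

```text
time_s: 6.0
tcp_pos: [0.6032, 0.1297, 0.3072]
eef_rot: [-3.141, -0.005, 0.132]
force: [0.3, 0.5, -5.2]
gripper_width: 0.0329
```

```bash
python3 - <<'E'
from h import *
o=get_obs();print(o['tcp_pos'],o['eef_rot'],o['force'],o['moment'],o['gripper_width'])
im,d=grab_frame("scene")
u,v=345,185; cr=im[v-75:v+75,u-100:u+100]; cv2.imwrite("pics/k4.png",cv2.resize(cr,None,fx=4,fy=4)[:,:,::-1])
print(go([0.413,0.13,0.16],0.13))
E
```

```text
[0.60322574 0.12968223 0.30719277] [-3.14103537 -0.00459463  0.13195819] [ 0.26349373  0.45462677 -5.15631416] [-0.00528629 -0.0318274   0.0348727 ] 0.03291934612604424
(array([-18.7427982 ,  -2.52217319,  14.50469159]), array([-0.0001409 , -0.00072834,  0.00197084]))
```

View pics/k4.png

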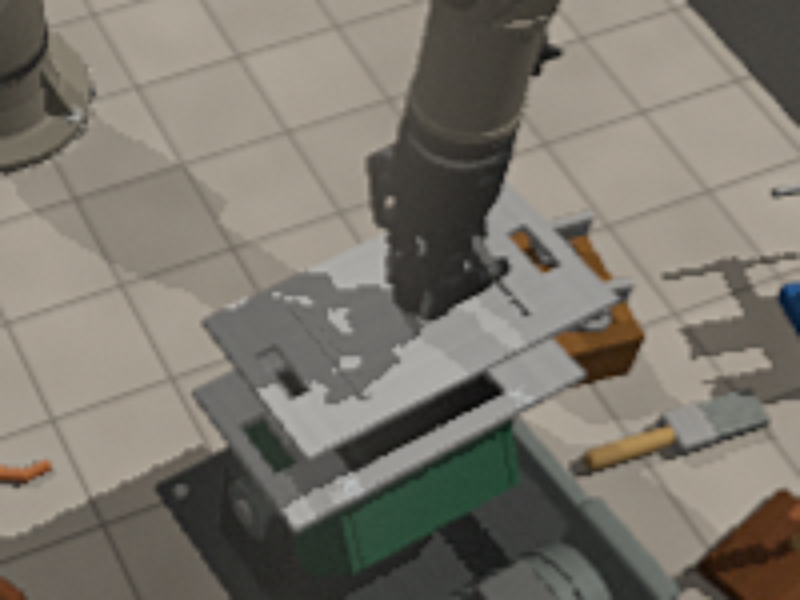

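Call:
send_rows(angular=[[0,0,0],[0,0,0],[0,0,0],[0,0,0],[0,0,0],[0,0,0],[0,0,0],[0,0,0]], offset=[[-4,-0.5,0],[-8,-1,0],[-12,-1.5,0],[-16,-2,0],[-18.7,-2.5,0],[-18.7,-2.5,5],[-18.7,-2.5,10],[-18.7,-2.5,15]], fingers=[255,255,255,255,255,255,255,255])

```text
time_s: 7.05
tcp_pos: [0.4115, 0.1295, 0.1525]
eef_rot: [3.141, 0.002, 0.132]
force: [1.2, 0.6, -4.3]
gripper_width: 0.0328
```

Call:
send_rows(angular=[[0,0,0],[0,0,0],[0,0,0],[0,0,0]], offset=[[0,0,4],[0,0,7],[0,0,9.5],[0,0,9.5]], fingers=[255,255,255,255])

```text
time_s: 7.55
tcp_pos: [0.4101, 0.1284, 0.0578]
eef_rot: [3.139, 0.007, 0.132]
force: [0.0, -0.6, -3.4]
gripper_width: 0.0326
```

```bash
python3 - <<'E'
from h import *
o=get_obs();print(o['tcp_pos'],o['eef_rot'],o['force'],o['moment'],o['gripper_width'],o['q'])
im,d=grab_frame("scene")
cv2.imwrite("pics/k5.png",cv2.resize(im[90:300,200:480],None,fx=2.8,fy=2.8)[:,:,::-1])
print(go([0.413,0.13,0.031],0.13))
E
```

```text
[0.41005509 0.12839141 0.05777505] [3.13851361 0.00689942 0.13171693] [ 0.033462   -0.61267565 -3.36576783] [-0.02605042  0.04862319  0.00523862] 0.03260789966965551 [-0.84839551  0.27726117  0.50672391  2.21833244 -0.20606091  0.69736836
 -0.06643053]
(array([ 0.15857632, -0.08652869,  2.8123698 ]), array([0.00173753, 0.003502  , 0.0017373 ]))
```

View pics/k5.png

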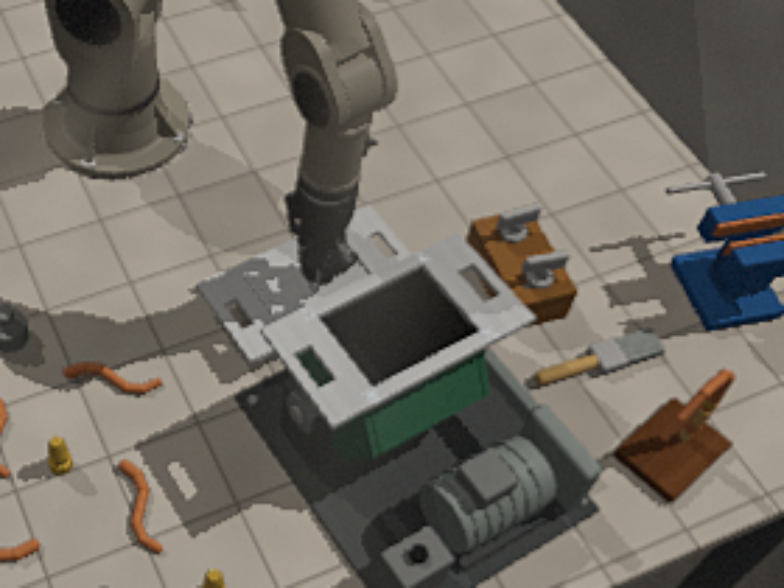

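Call:
send_rows(angular=[[0,0,0],[0,0,0],[0,0,0],[0,0,0]], offset=[[0,0,1],[0,0,2],[0,0,2.6],[0,0,2.6]], fingers=[255,255,255,255])

```text
time_s: 8.1
tcp_pos: [0.4129, 0.1298, 0.0339]
eef_rot: [3.141, 0.001, 0.132]
force: [-0.1, 0.2, -2.8]
gripper_width: 0.0324
```

```bash
python3 - <<'E'
from h import *
grab_frame("scene")
o=get_obs();print(o['tcp_pos'],o['eef_rot'],o['force'],o['moment'],o['gripper_width'])
E
```

```text
[0.41318743 0.12985879 0.03418202] [3.14153771e+00 2.24551024e-04 1.32039307e-01] [ 0.1944726  -0.17278736 -4.02062778] [ 0.04334944 -0.00049581  0.00752368] 0.03264775250959216
```

Lower the last few mm, release, rise.

Call:
send_rows(angular=[[0,0,0],[0,0,0],[0,0,0],[0,0,0],[0,0,0],[0,0,0]], offset=[[0,0,0.2],[0,0,0.4],[0,0,0.4],[0,0,0.4],[0,0,0.4],[0,0,0.4]], fingers=[255,255,255,0,0,0])

```text
time_s: 8.9
tcp_pos: [0.4136, 0.1301, 0.0306]
eef_rot: [-3.141, -0.001, 0.132]
force: [-0.2, 0.5, 0.8]
gripper_width: 0.0843
```

Call:
send_rows(angular=[[0,0,0],[0,0,0],[0,0,0],[0,0,0],[0,0,0]], offset=[[0,0,-2],[0,0,-7],[0,0,-13],[0,0,-18],[0,0,-24]], fingers=[0,0,0,0,0])

```text
time_s: 9.52
tcp_pos: [0.4126, 0.1295, 0.2718]
eef_rot: [-3.141, 0.001, 0.132]
force: [0.9, 1.1, -0.3]
gripper_width: 0.0854
```

```bash
cat >> h.py <<'E'
def blanks(n="top",im=None):
    """copper blanks: list of (mid xy, yaw of mid x axis, area px)"""
    if im is None: im,_=grab_frame(n)
    hsv=cv2.cvtColor(im,cv2.COLOR_RGB2HSV)
    m=((hsv[...,0]<13)&(hsv[...,1]>120)&(hsv[...,2]>110)).astype(np.uint8)
    k,l,s,c=cv2.connectedComponentsWithStats(m); out=[]
    for i in range(1,k):
        if s[i,4]<120 or s[i,4]>900: continue
        v,u=np.nonzero(l==i); W=atz(n,np.c_[u,v],0.008)[:,:2]
        if abs(W[:,1]).max()>0.75 or W[:,0].max()>0.8 : pass
        mean=W.mean(0); X=W-mean; 
        w,V=np.linalg.eigh(X.T@X); a=V[:,1]; ext=np.ptp(X@V,axis=0)
        out.append((c[i],s[i,4],mean,np.degrees(np.arctan2(a[1],a[0])),ext*1000))
    return out,l
E
python3 - <<'E'
from h import *
o=get_obs();print(o['time_s'],o['tcp_pos'],o['force'])
im,d=grab_frame("top"); cv2.imwrite("pics/t6.png",im[:,:,::-1])
for b in blanks("top",im)[0]: print(b)
im,d=grab_frame("scene"); cv2.imwrite("pics/s6.png",im[:,:,::-1])
for b in blanks("scene",im)[0]: print(b)
E
```

```text
9.525 [0.4125675  0.12953735 0.27182953] [ 0.92950965  1.05578397 -0.28710844]
(array([319.       , 193.1242236]), np.int32(161), array([ 0.6094558 , -0.19767629]), np.float64(168.90366814467617), array([ 28.07711537, 120.57738776]))
(array([379.2721519 , 197.18987342]), np.int32(158), array([ 0.59166026, -0.38232576]), np.float64(59.89758644599659), array([ 26.40897496, 123.31082734]))
(array([363.84117647, 244.35294118]), np.int32(170), array([ 0.44805063, -0.32804489]), np.float64(163.09852559357927), array([ 28.83530833, 120.33127231]))
(array([195.45238095, 284.58730159]), np.int32(126), array([ 0.59156743, -0.37987993]), np.float64(61.28896213854575), array([ 28.13543105, 124.0032196 ]))
```

View pics/t6.png

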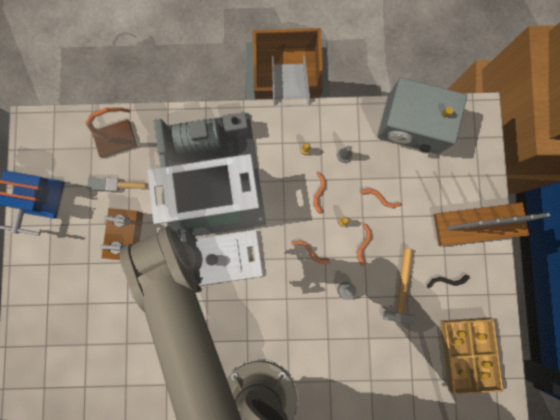

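```bash
cat >> h.py <<'E'
def blanks2(n="top",im=None,dbg=False):
    if im is None: im,_=grab_frame(n)
    S=4; big=cv2.resize(im,None,fx=S,fy=S,interpolation=cv2.INTER_CUBIC)
    r,g,b=[big[...,i].astype(float) for i in range(3)]
    m=((r>1.75*g)&(r>2.0*b)&(r>35)).astype(np.uint8)
    m=cv2.morphologyEx(m,cv2.MORPH_OPEN,np.ones((5,5)))
    k,l,s,c=cv2.connectedComponentsWithStats(m); out=[]
    for i in range(1,k):
        if not 900<s[i,4]<8000: continue
        v,u=np.nonzero(l==i); W=atz(n,(np.c_[u,v]+.5)/S-.5,0.008)[:,:2]
        mean=W.mean(0)
        if not(-0.62<mean[1]<0.08 and 0.1<mean[0]<0.85): continue
        def pca(X):
            X=X-X.mean(0); w,V=np.linalg.eigh(X.T@X); a=V[:,1]; return np.arctan2(a[1],a[0])%np.pi, np.ptp(X@V,axis=0)*1000
        ln,ext=pca(W)
        a=ln
        if not (85<ext[1]<140 and ext[0]<45): continue
        for _ in range(3):
            q=W[np.linalg.norm(W-mean,axis=1)<0.021]; md,_=pca(q)
        mid=q.mean(0)
        out.append(dict(px=c[i]/S,n=s[i,4],mean=mean,mid=mid,long=np.degrees(ln),midang=np.degrees(md),ext=ext))
    return out,m
E
python3 - <<'E'
from h import *
for n in("top","scene"):
    o,m=blanks2(n,cv2.imread({"top":"pics/t6.png","scene":"pics/s6.png"}[n])[:,:,::-1])
    for b in o: print(n,{k:np.round(v,3) for k,v in b.items()}, round((b['midang']-b['long']+90)%180-90,1))
E
python3 - <<'E'
from h import *
im=cv2.imread("pics/t6.png")[:,:,::-1]
for p in [(319,193),(379,197),(320,258),(312,252)]: print(im[p[1]-2:p[1]+3,p[0]-3:p[0]+4].reshape(-1,3)[::4].tolist())
hsv=cv2.cvtColor(np.ascontiguousarray(im),cv2.COLOR_RGB2HSV)
print(hsv[252,300:325].tolist())
E
```

```text
[[169, 150, 133], [183, 108, 67], [180, 122, 92], [139, 89, 65], [192, 113, 69], [104, 88, 76], [162, 99, 63], [190, 115, 75], [124, 97, 81]]
[[177, 115, 83], [167, 107, 71], [180, 114, 80], [162, 104, 74], [182, 115, 81], [156, 103, 74], [187, 118, 81], [187, 172, 156], [189, 116, 76]]
[[114, 102, 89], [158, 146, 132], [107, 92, 79], [129, 119, 108], [103, 80, 65], [96, 83, 73], [100, 71, 56], [119, 76, 54], [110, 70, 51]]
[[119, 80, 59], [114, 105, 94], [122, 83, 60], [129, 119, 108], [124, 82, 59], [155, 141, 128], [144, 91, 63], [108, 91, 79], [151, 94, 66]]
[[18, 39, 118], [18, 37, 116], [17, 40, 116], [17, 41, 117], [16, 38, 115], [19, 38, 115], [18, 38, 120], [16, 48, 127], [12, 70, 116], [10, 110, 114], [10, 128, 118], [11, 134, 124], [10, 128, 128], [11, 99, 121], [15, 57, 125], [14, 44, 155], [17, 39, 175], [16, 40, 185], [16, 38, 187], [17, 41, 185], [18, 42, 183], [17, 41, 185], [17, 39, 183], [18, 39, 178], [17, 42, 163]]
```

```bash
python3 - <<'E'
s=open('h.py').read()
a=s.index("    r,g,b=[big"); b=s.index("    m=cv2.morphologyEx(m,cv2.MORPH_OPEN,np.ones((5,5)))")
s=s[:a]+"    hsv=cv2.cvtColor(big,cv2.COLOR_RGB2HSV)\n    m=((hsv[...,0]<14)&(hsv[...,1]>88)&(hsv[...,2]>40)).astype(np.uint8)\n"+s[b:]
open('h.py','w').write(s)
E
cat >> h.py <<'E'
def pb(n,o):
    for b in o: print(n,{k:np.round(v,3).tolist() for k,v in b.items()}, round((b['midang']-b['long']+90)%180-90,1))
E
python3 - <<'E'
from h import *
for n in("top","scene"):
    o,m=blanks2(n,np.ascontiguousarray(cv2.imread({"top":"pics/t6.png","scene":"pics/s6.png"}[n])[:,:,::-1])); pb(n,o)
c=cloud("top",grab_frame("top")[1])
m=(c[...,2]>0.18)&(c[...,2]<.205)&(np.hypot(c[...,0]-.6,c[...,1]-.13)<.2); v,u=np.nonzero(m); print(cv2.minAreaRect((atz("top",np.c_[u,v],.195)[:,:2]*1000).astype(np.float32)), np.median(c[m][:,2]))
E
```

```text
top {'px': [319.435, 193.247], 'n': 3354, 'mean': [0.61, -0.198], 'mid': [0.611, -0.197], 'long': 169.669, 'midang': 146.85, 'ext': [32.398, 125.83]} -22.8
top {'px': [379.815, 197.653], 'n': 3301, 'mean': [0.591, -0.383], 'mid': [0.592, -0.384], 'long': 59.919, 'midang': 38.157, 'ext': [31.329, 128.141]} -21.8
top {'px': [364.081, 245.271], 'n': 3607, 'mean': [0.446, -0.328], 'mid': [0.447, -0.327], 'long': 164.004, 'midang': 142.346, 'ext': [33.062, 126.012]} -21.7
top {'px': [311.3, 252.421], 'n': 3046, 'mean': [0.429, -0.166], 'mid': [0.428, -0.166], 'long': 51.13, 'midang': 29.481, 'ext': [30.211, 126.949]} -21.6
scene {'px': [239.131, 224.661], 'n': 2307, 'mean': [0.428, -0.167], 'mid': [0.426, -0.166], 'long': 50.272, 'midang': 30.729, 'ext': [33.605, 128.236]} -19.5
scene {'px': [198.285, 244.263], 'n': 2338, 'mean': [0.447, -0.327], 'mid': [0.448, -0.327], 'long': 164.509, 'midang': 142.35, 'ext': [30.843, 130.279]} -22.2
scene {'px': [249.834, 270.447], 'n': 2603, 'mean': [0.612, -0.197], 'mid': [0.612, -0.197], 'long': 169.777, 'midang': 146.866, 'ext': [31.65, 129.319]} -22.9
scene {'px': [195.474, 285.294], 'n': 2826, 'mean': [0.592, -0.381], 'mid': [0.594, -0.382], 'long': 60.489, 'midang': 38.661, 'ext': [32.68, 127.057]} -21.8
((600.4307250976562, 131.07456970214844), (146.97482299804688, 279.7692565917969), 7.300347805023193) 0.19461075269989503
```

```bash
python3 - <<'E'
from h import *
o=get_obs();print(o['tcp_pos'],o['eef_rot'])
print(go([0.427,-0.166,0.12],-1.072))
print(go([0.427,-0.166,0.003],-1.072))
E
```

```text
[0.41528484 0.13075518 0.27349432] [-3.13739332 -0.00688951  0.13216234]
(array([-2.85496268, 29.63522149, 15.20581317]), array([-0.00782724, -0.00350785,  1.20416994]))
(array([-2.93556932, 29.68435239, 26.90543234]), array([-0.00782724, -0.00350785,  1.20416994]))
```

Call:
send_rows(angular=[[0,0,0.17],[0,0,0.34],[0,0,0.51],[0,0,0.68],[0,0,0.85],[0,0,1.03],[0,0,1.204],[0,0,1.204]], offset=[[-0.5,4.5,0],[-1,9,1],[-1.5,14,3],[-2,19,6],[-2.5,24,9],[-2.8,29.7,12],[-2.8,29.7,15],[-2.8,29.7,15]], fingers=[110,110,110,110,110,110,110,110])

```text
time_s: 10.68
tcp_pos: [0.4212, -0.1683, 0.1176]
eef_rot: [3.134, 0.003, -1.073]
force: [0.0, -0.1, 0.5]
gripper_width: 0.0484
```

```bash
python3 - <<'E'
from h import *
im,d=grab_frame("top"); pb("top",blanks2("top",im)[0])
im,d=grab_frame("scene"); pb("scene",blanks2("scene",im)[0]); cv2.imwrite("pics/s7.png",cv2.resize(im[160:320,120:320],None,fx=4,fy=4)[:,:,::-1])
o=get_obs();print(o['tcp_pos'],o['eef_rot'],o['gripper_width'],o['q'])
print(go([0.427,-0.166,0.003],-1.072))
E
```

```text
top {'px': [319.417, 193.283], 'n': 3393, 'mean': [0.61, -0.198], 'mid': [0.611, -0.197], 'long': 169.681, 'midang': 147.274, 'ext': [32.484, 126.381]} -22.4
top {'px': [379.787, 197.654], 'n': 3305, 'mean': [0.591, -0.383], 'mid': [0.592, -0.384], 'long': 59.888, 'midang': 38.145, 'ext': [31.354, 127.811]} -21.7
top {'px': [364.302, 244.799], 'n': 3473, 'mean': [0.448, -0.328], 'mid': [0.448, -0.328], 'long': 164.32, 'midang': 141.915, 'ext': [32.852, 126.272]} -22.4
scene {'px': [239.255, 224.71], 'n': 2307, 'mean': [0.428, -0.167], 'mid': [0.427, -0.166], 'long': 50.433, 'midang': 30.012, 'ext': [34.094, 127.729]} -20.4
scene {'px': [198.312, 244.298], 'n': 2361, 'mean': [0.448, -0.327], 'mid': [0.448, -0.327], 'long': 164.53, 'midang': 142.062, 'ext': [32.572, 130.9]} -22.5
scene {'px': [249.846, 270.476], 'n': 2599, 'mean': [0.612, -0.197], 'mid': [0.612, -0.197], 'long': 169.69, 'midang': 146.53, 'ext': [31.151, 129.289]} -23.2
scene {'px': [195.426, 285.284], 'n': 2834, 'mean': [0.592, -0.381], 'mid': [0.594, -0.382], 'long': 60.453, 'midang': 38.294, 'ext': [32.613, 127.048]} -22.2
[ 0.42412818 -0.16777485  0.12006245] [ 3.14034209e+00  7.38325102e-04 -1.06882987e+00] 0.048929837698959255 [-0.52299638  0.28434961  0.93623367  2.12183339 -0.29885847  0.87200205
 -0.47930409]
(array([-8.76949885e-03, -3.51791382e-01,  1.17058235e+01]), array([0.00125173, 0.00073634, 0.00317059]))
```

View pics/s7.png

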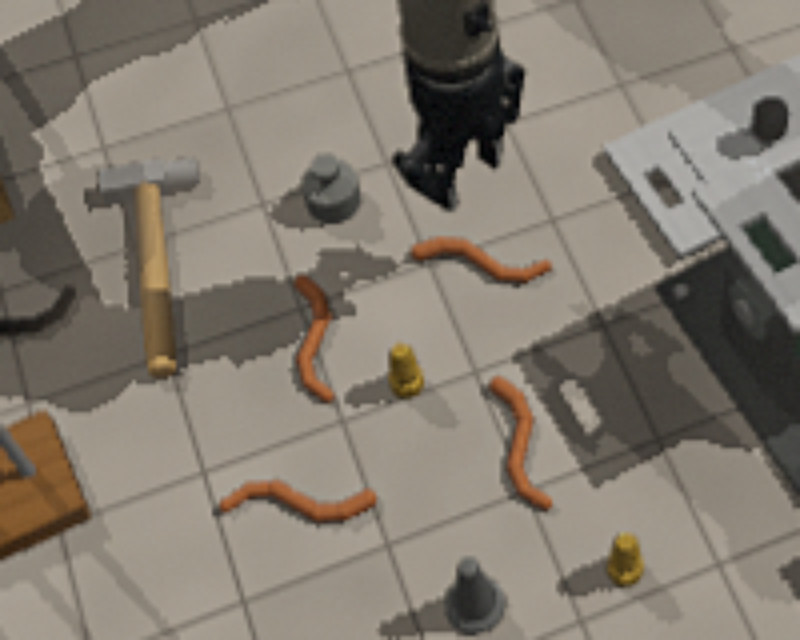

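Call:
send_rows(angular=[[0,0,0],[0,0,0],[0,0,0],[0,0,0],[0,0,0],[0,0,0],[0,0,0],[0,0,0]], offset=[[0,-0.1,4],[0,-0.1,8],[0,-0.1,10.5],[0,-0.1,11.6],[0,-0.1,11.6],[0,-0.1,11.6],[0,-0.1,11.6],[0,-0.1,11.6]], fingers=[110,110,110,110,110,255,255,255])

```text
time_s: 11.78
tcp_pos: [0.4264, -0.1677, 0.0054]
eef_rot: [-3.14, -0.0, -1.072]
force: [-1.6, 0.9, 7.6]
gripper_width: 0.011
```

Call:
send_rows(angular=[[0,0,0],[0,0,0],[0,0,0],[0,0,0],[0,0,0]], offset=[[0,0,0],[0,0,-3],[0,0,-8],[0,0,-14],[0,0,-20]], fingers=[255,255,255,255,255])

```text
time_s: 12.4
tcp_pos: [0.4251, -0.1678, 0.206]
eef_rot: [3.141, 0.001, -1.073]
force: [1.5, 1.6, 0.3]
gripper_width: 0.0108
```

```bash
python3 - <<'E'
from h import *
im,d=grab_frame("scene"); cv2.imwrite("pics/s8.png",cv2.resize(im[110:260,180:380],None,fx=4,fy=4)[:,:,::-1])
o=get_obs();print(o['tcp_pos'],o['eef_rot'],o['gripper_width'])
c,s=np.cos(.1275),np.sin(.1275)
for dx in(-.018,.018): print(go([0.602+dx*c,0.130+dx*s,0.25],-0.265))
E
```

```text
[ 0.4296067  -0.1702711   0.21270704] [-3.12998835 -0.00568035 -1.07372189] 0.01089634752648481
(array([-18.80129791, -27.8358374 ,  -3.51338312]), array([-0.0086679 , -0.01005956, -0.80867743]))
(array([-17.50093181, -31.19245781,  -3.467043  ]), array([-0.0086679 , -0.01005956, -0.80867743]))
```

View pics/s8.png

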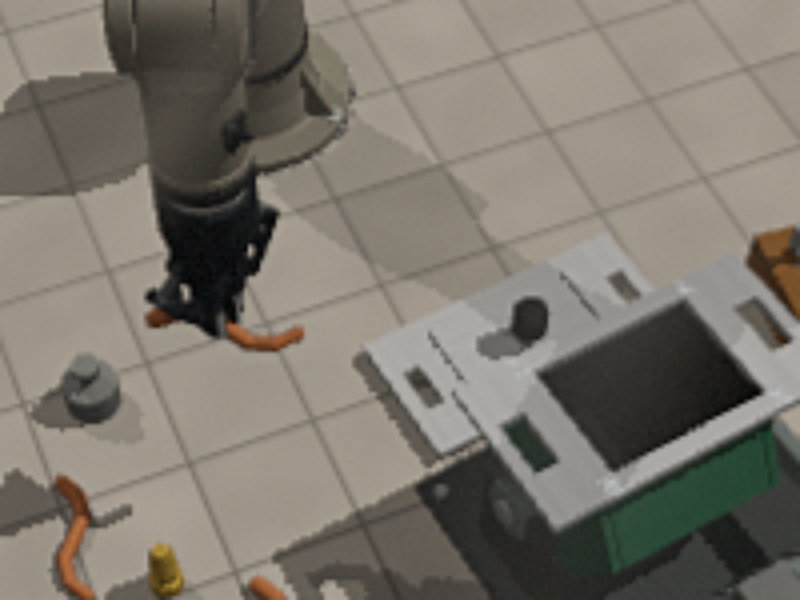

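Call:
send_rows(angular=[[0,0,-0.13],[0,0,-0.26],[0,0,-0.4],[0,0,-0.53],[0,0,-0.67],[0,0,-0.807],[0,0,-0.807],[0,0,-0.807]], offset=[[-3,-4.5,-3],[-6,-9,-4.7],[-9,-13.5,-4.7],[-12,-18,-4.7],[-15,-22.5,-4.7],[-18.4,-27.9,-4.7],[-18.4,-27.9,-4.7],[-18.4,-27.9,-4.7]], fingers=[255,255,255,255,255,255,255,255])

```text
time_s: 13.45
tcp_pos: [0.5821, 0.1266, 0.2511]
eef_rot: [3.14, 0.0, -0.265]
force: [0.3, -0.8, -0.4]
gripper_width: 0.0109
```

```bash
python3 - <<'E'
from h import *
im,d=grab_frame("scene"); cv2.imwrite("pics/s9.png",cv2.resize(im[110:260,260:460],None,fx=4,fy=4)[:,:,::-1])
o=get_obs();print(o['tcp_pos'],o['eef_rot'],o['gripper_width'])
print(go([0.584,0.128,0.135],-0.265))
E
```

```text
[0.58200501 0.12561957 0.25139   ] [ 3.14071565e+00  6.58691008e-05 -2.67112090e-01] 0.010743085523011574
(array([ 0.13036062, -0.29246565, 11.63873918]), array([ 8.76935182e-04,  6.67952288e-05, -2.11206056e-03]))
```

View pics/s9.png

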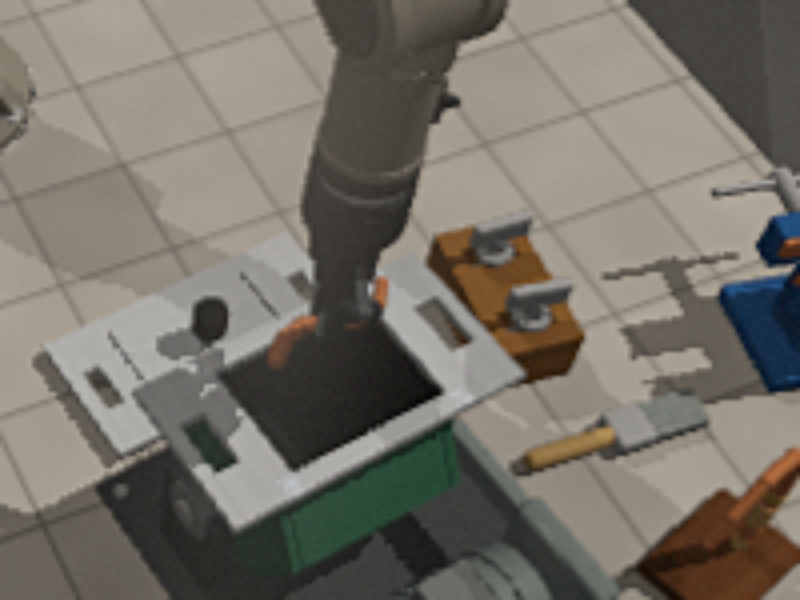

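Call:
send_rows(angular=[[0,0,0],[0,0,0],[0,0,0],[0,0,0],[0,0,0],[0,0,0]], offset=[[0.2,-0.2,3.5],[0.2,-0.2,7.5],[0.2,-0.2,11],[0.2,-0.2,11.6],[0.2,-0.2,11.6],[0.2,-0.2,11.6]], fingers=[255,255,255,255,165,165])

```text
time_s: 14.25
tcp_pos: [0.5951, 0.1284, 0.1422]
eef_rot: [-3.131, -0.022, -0.269]
force: [12.8, 3.0, 13.5]
gripper_width: 0.03
```

Call:
send_rows(angular=[[0,0,0],[0,0,0],[0,0,0],[0,0,0],[0,0,0]], offset=[[0,0,0],[0,0,-3],[0,0,-8],[0,0,-13],[0,0,-13]], fingers=[165,165,165,110,110])

```text
time_s: 14.88
tcp_pos: [0.5874, 0.1265, 0.2706]
eef_rot: [-3.136, -0.008, -0.269]
force: [-0.3, -0.3, -0.1]
gripper_width: 0.0483
```

```bash
python3 - <<'E'
from h import *
im,d=grab_frame("scene"); cv2.imwrite("pics/s10.png",cv2.resize(im[110:310,180:460],None,fx=2.8,fy=2.8)[:,:,::-1]); 
pb("scene",blanks2("scene",im)[0])
pb("top",blanks2("top")[0])
o=get_obs();print(o['tcp_pos'],o['eef_rot'],o['gripper_width'])
print(go([0.6115,-0.197,0.15],np.radians(169.7+67.5-180)))
E
```

```text
scene {'px': [198.318, 244.408], 'n': 2304, 'mean': [0.448, -0.327], 'mid': [0.449, -0.327], 'long': 164.394, 'midang': 142.008, 'ext': [30.772, 130.954]} -22.4
scene {'px': [249.82, 270.395], 'n': 2616, 'mean': [0.612, -0.197], 'mid': [0.612, -0.197], 'long': 169.919, 'midang': 146.559, 'ext': [31.198, 129.752]} -23.4
scene {'px': [195.218, 285.161], 'n': 2900, 'mean': [0.591, -0.382], 'mid': [0.593, -0.383], 'long': 59.991, 'midang': 37.681, 'ext': [33.529, 126.928]} -22.3
top {'px': [319.484, 192.878], 'n': 3281, 'mean': [0.611, -0.198], 'mid': [0.612, -0.197], 'long': 169.627, 'midang': 146.645, 'ext': [32.257, 126.365]} -23.0
top {'px': [379.915, 197.801], 'n': 3383, 'mean': [0.591, -0.383], 'mid': [0.592, -0.384], 'long': 59.559, 'midang': 37.914, 'ext': [32.43, 128.024]} -21.6
top {'px': [363.919, 246.037], 'n': 3415, 'mean': [0.444, -0.327], 'mid': [0.444, -0.325], 'long': 163.994, 'midang': 142.31, 'ext': [32.674, 125.452]} -21.7
[0.58461022 0.12719872 0.26599096] [-3.14023659e+00 -5.78933601e-04 -2.67400450e-01] 0.04865623850655081
(array([11.15284365, 30.57291667, 11.56410629]), array([-8.03606404e-04, -1.35769939e-03, -1.26572815e+00]))
```

View pics/s10.png

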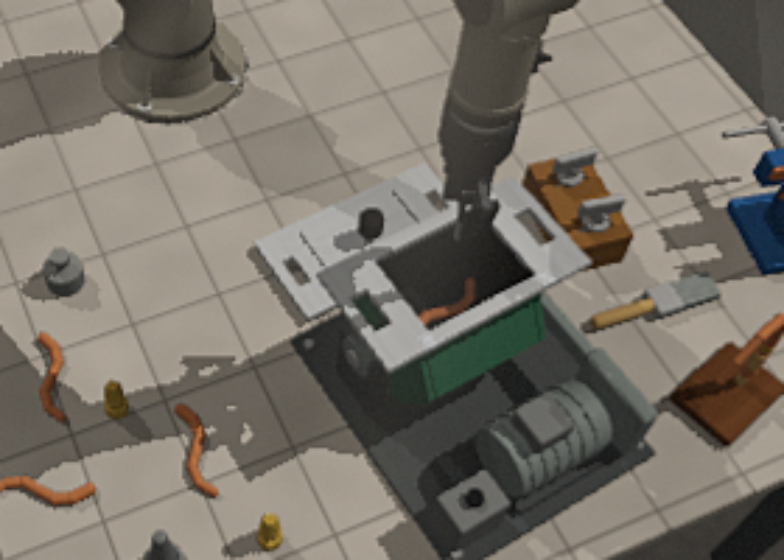

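Call:
send_rows(angular=[[0,0,-0.17],[0,0,-0.34],[0,0,-0.51],[0,0,-0.68],[0,0,-0.85],[0,0,-1.02],[0,0,-1.19],[0,0,-1.266]], offset=[[2,5,0],[4,10,0],[6,15.5,0],[8,20.5,3],[10,25.5,6],[11.1,30.6,9],[11.1,30.6,11.6],[11.1,30.6,11.6]], fingers=[110,110,110,110,110,110,110,110])

```text
time_s: 15.98
tcp_pos: [0.6079, -0.1963, 0.1447]
eef_rot: [-3.133, 0.003, 1.0]
force: [0.5, 1.1, 0.1]
gripper_width: 0.0484
```

Call:
send_rows(angular=[[0,0,0],[0,0,0]], offset=[[0,0,2],[0,0,2]], fingers=[110,110])

```text
time_s: 16.23
tcp_pos: [0.6096, -0.1949, 0.1262]
eef_rot: [-3.136, 0.002, 1.0]
force: [-0.4, 0.4, -1.3]
gripper_width: 0.048
```

```bash
python3 - <<'E'
from h import *
pb("scene",blanks2("scene")[0]);pb("top",blanks2("top")[0])
o=get_obs();print(o['tcp_pos'],o['eef_rot'],o['gripper_width'])
print(go([0.612,-0.197,0.003],np.radians(169.7+67.5-180)))
E
```

```text
scene {'px': [198.304, 244.376], 'n': 2319, 'mean': [0.448, -0.327], 'mid': [0.449, -0.327], 'long': 164.415, 'midang': 141.959, 'ext': [30.768, 130.01]} -22.5
scene {'px': [249.843, 270.452], 'n': 2599, 'mean': [0.612, -0.197], 'mid': [0.612, -0.197], 'long': 169.701, 'midang': 146.518, 'ext': [31.131, 129.293]} -23.2
scene {'px': [195.351, 285.269], 'n': 2903, 'mean': [0.592, -0.382], 'mid': [0.593, -0.382], 'long': 60.57, 'midang': 38.17, 'ext': [33.038, 127.843]} -22.4
top {'px': [380.195, 197.949], 'n': 3100, 'mean': [0.59, -0.384], 'mid': [0.591, -0.385], 'long': 60.112, 'midang': 37.892, 'ext': [30.575, 126.859]} -22.2
top {'px': [364.077, 245.372], 'n': 3616, 'mean': [0.446, -0.328], 'mid': [0.447, -0.327], 'long': 164.123, 'midang': 142.282, 'ext': [33.155, 126.235]} -21.8
[ 0.61134197 -0.19540021  0.12850108] [-3.14029587e+00  5.98158933e-04  1.00048046e+00] 0.04858764224135634
(array([-0.09162597,  0.15803533, 12.54997052]), array([-0.00129614,  0.00059955,  0.00215174]))
```

Call:
send_rows(angular=[[0,0,0],[0,0,0],[0,0,0],[0,0,0],[0,0,0],[0,0,0],[0,0,0],[0,0,0]], offset=[[-0.1,0.1,4],[-0.1,0.1,8],[-0.1,0.1,11.5],[-0.1,0.1,12.5],[-0.1,0.1,12.5],[-0.1,0.1,12.5],[-0.1,0.1,12.5],[-0.1,0.1,12.5]], fingers=[110,110,110,110,110,255,255,255])

```text
time_s: 17.32
tcp_pos: [0.6134, -0.1975, 0.0061]
eef_rot: [3.139, -0.001, 1.001]
force: [-1.0, 0.2, 6.5]
gripper_width: 0.0111
```

Call:
send_rows(angular=[[0,0,0],[0,0,0],[0,0,0],[0,0,0],[0,0,0],[0,0,0],[0,0,0]], offset=[[0,0,0],[0,0,-3],[0,0,-8],[0,0,-14],[0,0,-20],[0,0,-25],[0,0,-25]], fingers=[255,255,255,255,255,255,255])

```text
time_s: 18.2
tcp_pos: [0.6146, -0.1985, 0.26]
eef_rot: [3.132, -0.004, 1.001]
force: [0.3, -1.1, -1.0]
gripper_width: 0.0106
```

```bash
python3 - <<'E'
from h import *
im,d=grab_frame("scene"); cv2.imwrite("pics/s11.png",cv2.resize(im[110:310,140:420],None,fx=2.8,fy=2.8)[:,:,::-1]); 
pb("scene",blanks2("scene",im)[0])
o=get_obs();print(o['tcp_pos'],o['eef_rot'],o['gripper_width'])
print(go([0.604,0.130,0.255],-.265))
E
```

```text
scene {'px': [248.142, 239.229], 'n': 2037, 'mean': [0.497, -0.159], 'mid': [0.495, -0.166], 'long': 172.055, 'midang': 166.358, 'ext': [37.995, 129.89]} -5.7
scene {'px': [198.315, 244.405], 'n': 2320, 'mean': [0.448, -0.327], 'mid': [0.449, -0.327], 'long': 164.49, 'midang': 142.258, 'ext': [30.827, 130.884]} -22.2
scene {'px': [195.369, 285.263], 'n': 2853, 'mean': [0.592, -0.382], 'mid': [0.594, -0.382], 'long': 60.443, 'midang': 38.742, 'ext': [33.543, 126.827]} -21.7
[ 0.6130662  -0.19760494  0.25679238] [ 3.13725603e+00 -2.09455804e-03  1.00085619e+00] 0.010928287665274858
(array([ 27.09251944, -18.44112546,   0.15601506]), array([ 0.00241576, -0.00455187,  1.26584906]))
```

View pics/s11.png

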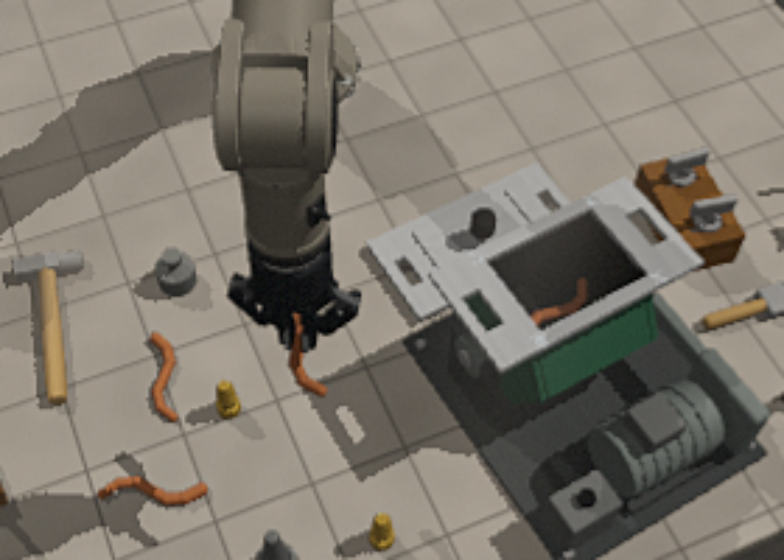

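Call:
send_rows(angular=[[0,0,0.17],[0,0,0.34],[0,0,0.51],[0,0,0.68],[0,0,0.85],[0,0,1.02],[0,0,1.19],[0,0,1.266]], offset=[[4,-2.7,0],[8,-5.4,0],[12,-8.2,0],[16,-10.9,0],[20,-13.6,0],[24,-16.3,0],[27.1,-18.5,0],[27.1,-18.5,0]], fingers=[255,255,255,255,255,255,255,255])

```text
time_s: 19.25
tcp_pos: [0.6007, 0.1366, 0.2516]
eef_rot: [3.141, 0.004, -0.26]
force: [-0.1, -0.9, 0.1]
gripper_width: 0.011
```

Call:
send_rows(angular=[[0,0,0],[0,0,0]], offset=[[0,0,2],[0,0,2]], fingers=[255,255])

```text
time_s: 19.5
tcp_pos: [0.6003, 0.131, 0.2313]
eef_rot: [3.138, 0.005, -0.265]
force: [-1.0, -0.4, -0.6]
gripper_width: 0.0109
```

```bash
python3 - <<'E'
from h import *
im,d=grab_frame("scene"); cv2.imwrite("pics/s12.png",cv2.resize(im[130:250,280:440],None,fx=4,fy=4)[:,:,::-1]); 
o=get_obs();print(o['tcp_pos'],o['eef_rot'],o['gripper_width'])
print(go([0.604,0.130,0.16],-.265))
E
```

```text
[0.60127755 0.13085017 0.23257468] [ 3.13968904  0.00321398 -0.26504869] 0.010821596397855338
(array([ 3.08332581e-01, -3.08164173e-03,  7.25652135e+00]), array([ 1.90353107e-03,  3.21402351e-03, -4.56342635e-05]))
```

View pics/s12.png

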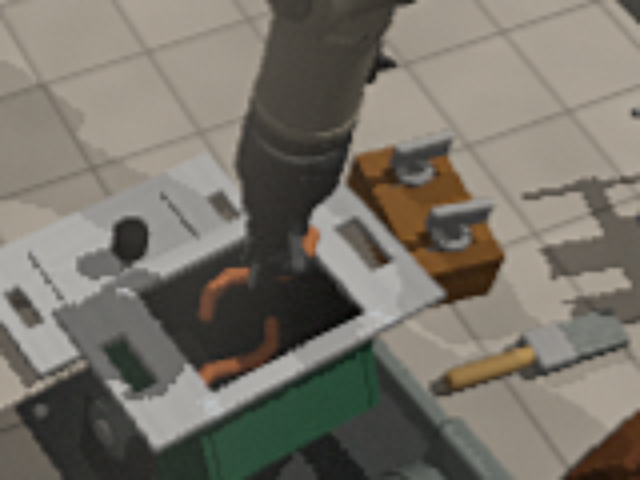

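Call:
send_rows(angular=[[0,0,0],[0,0,0],[0,0,0],[0,0,0],[0,0,0],[0,0,0]], offset=[[0.2,0,3],[0.2,0,6],[0.2,0,7.2],[0.2,0,7.2],[0.2,0,7.2],[0.2,0,7.2]], fingers=[255,255,255,255,150,150])

```text
time_s: 20.3
tcp_pos: [0.6054, 0.1305, 0.1637]
eef_rot: [-3.14, -0.002, -0.265]
force: [-0.7, 0.8, 0.5]
gripper_width: 0.0352
```

Call:
send_rows(angular=[[0,0,0],[0,0,0],[0,0,0],[0,0,0],[0,0,0]], offset=[[0,0,0],[0,0,-4],[0,0,-8],[0,0,-10],[0,0,-10]], fingers=[150,150,110,110,110])

```text
time_s: 20.92
tcp_pos: [0.6057, 0.1304, 0.2643]
eef_rot: [-3.139, -0.003, -0.265]
force: [-0.8, 0.8, -0.3]
gripper_width: 0.0485
```

```bash
python3 - <<'E'
from h import *
im,d=grab_frame("scene"); cv2.imwrite("pics/s13.png",cv2.resize(im[130:250,280:440],None,fx=4,fy=4)[:,:,::-1]); 
pb("scene",blanks2("scene",im)[0]); pb("top",blanks2("top")[0])
o=get_obs();print(o['tcp_pos'],o['eef_rot'],o['gripper_width'])
print(go([0.448,-0.327,0.15],np.radians(51.8)))
E
```

```text
scene {'px': [198.292, 244.43], 'n': 2300, 'mean': [0.448, -0.327], 'mid': [0.449, -0.327], 'long': 164.403, 'midang': 141.7, 'ext': [30.779, 130.958]} -22.7
scene {'px': [195.355, 285.254], 'n': 2854, 'mean': [0.592, -0.382], 'mid': [0.593, -0.382], 'long': 60.232, 'midang': 38.71, 'ext': [33.045, 126.991]} -21.5
top {'px': [379.759, 197.622], 'n': 3275, 'mean': [0.591, -0.383], 'mid': [0.593, -0.383], 'long': 59.843, 'midang': 38.106, 'ext': [31.484, 128.162]} -21.7
top {'px': [363.932, 246.075], 'n': 3385, 'mean': [0.444, -0.327], 'mid': [0.444, -0.325], 'long': 163.97, 'midang': 141.965, 'ext': [32.547, 125.986]} -22.0
[0.60402843 0.13049311 0.26157191] [ 3.14141925e+00  1.01097498e-03 -2.64822417e-01] 0.04861456769284067
(array([-3.0733034 , 48.23636342, 11.1686684 ]), array([-4.37667437e-04,  9.94502832e-04, -1.16890277e+00]))
```

View pics/s13.png

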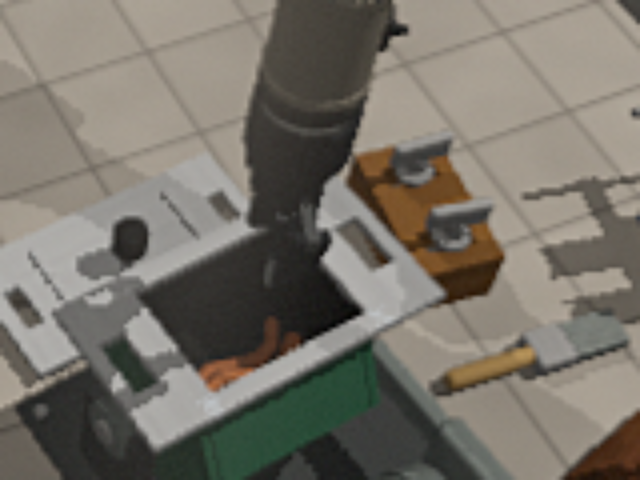

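```bash
python3 - <<'E'
from h import *
for n in("top","scene"):
    im,d=grab_frame(n)
    hsv=cv2.cvtColor(im,cv2.COLOR_RGB2HSV); m=((hsv[...,0]>17)&(hsv[...,0]<30)&(hsv[...,1]>130)&(hsv[...,2]>80)).astype(np.uint8)
    k,l,s,c=cv2.connectedComponentsWithStats(m)
    for i in range(1,k):
        if 40<s[i,4]<200: print(n,c[i],s[i],atz(n,c[i],0.03)[0], atz(n,[[s[i,0]+s[i,2]/2,s[i,1]+s[i,3]-3]],0.004)[0])
E
```

```text
top [447.47457627 111.57627119] [443 108  10   8  59] [ 0.84907367 -0.5995394   0.03      ] [ 0.85346312 -0.61176326  0.004     ]
top [305.36231884 148.71014493] [301 143   9  11  69] [ 0.74525068 -0.15863597  0.03      ] [ 0.74480796 -0.16065416  0.004     ]
top [342.98113208 221.50943396] [339 218   9   8  53] [ 0.51746466 -0.26439561  0.03      ] [ 0.51505724 -0.26979141  0.004     ]
top [406.06666667 259.93333333] [403 249   8  23  60] [ 0.39806225 -0.44617072  0.03      ] [ 0.37054925 -0.45505453  0.004     ]
top [488.40983607 325.03278689] [483 319  12  13  61] [ 0.20509896 -0.67149303  0.03      ] [ 0.18944096 -0.6846159   0.004     ]
top [447.36 340.84] [444 332   8  18  50] [ 0.16263912 -0.55042652  0.03      ] [ 0.13990611 -0.56086726  0.004     ]
top [449.65306122 361.97959184] [445 353   9  22  49] [ 0.10351591 -0.55252103  0.03      ] [ 0.06894754 -0.55985334  0.004     ]
scene [103.77941176 185.42647059] [ 96 181  16  10  68] [ 0.08219524 -0.57856977  0.03      ] [ 0.07155186 -0.58470341  0.004     ]
scene [ 84.6627907  191.52325581] [ 79 185  14  15  86] [ 0.0839016  -0.64845597  0.03      ] [ 0.08853085 -0.65403314  0.004     ]
scene [109.7283237  205.47976879] [100 193  22  26 173] [ 0.18304338 -0.57517767  0.03      ] [ 0.21054084 -0.58421664  0.004     ]
scene [ 94.58682635 216.09580838] [ 80 208  29  19 167] [ 0.20871318 -0.63304107  0.03      ] [ 0.22234126 -0.64483942  0.004     ]
scene [402.         221.55357143] [392 217  21  10  56] [0.65801793 0.37420739 0.03      ] [0.65662699 0.38575987 0.004     ]
scene [276.32307692 299.69230769] [272 294   9  12  65] [ 0.75158389 -0.15893428  0.03      ] [ 0.75297205 -0.1585184   0.004     ]
scene [149.58730159 355.25396825] [145 351  10  10  63] [ 0.76203263 -0.56658306  0.03      ] [ 0.76143806 -0.57173514  0.004     ]
```

Call:
send_rows(angular=[[0,0,-0.17],[0,0,-0.34],[0,0,-0.51],[0,0,-0.68],[0,0,-0.85],[0,0,-1.02],[0,0,-1.17],[0,0,-1.17]], offset=[[-0.4,6,0],[-0.8,12,0],[-1.2,18,0],[-1.6,24,0],[-2,30,2],[-2.4,36,5],[-2.8,42,8],[-3.1,48.2,10]], fingers=[110,110,110,110,110,110,110,110])

```text
time_s: 22.12
tcp_pos: [0.4557, -0.3022, 0.1699]
eef_rot: [-3.14, -0.001, 0.908]
force: [1.6, -1.2, -0.8]
gripper_width: 0.0483
```

Call:
send_rows(angular=[[0,0,0],[0,0,0],[0,0,0]], offset=[[0,0,2],[0,0,3],[0,0,3]], fingers=[110,110,110])

```text
time_s: 22.5
tcp_pos: [0.4566, -0.3006, 0.1408]
eef_rot: [-3.139, 0.0, 0.907]
force: [-0.5, -0.1, 0.5]
gripper_width: 0.0484
```

```bash
python3 - <<'E'
from h import *
pb("scene",blanks2("scene")[0]);pb("top",blanks2("top")[0])
o=get_obs();print(o['tcp_pos'],o['eef_rot'],o['gripper_width'])
print(go([0.447,-0.326,0.003],np.radians(51.8)))
E
```

```text
scene {'px': [198.294, 244.38], 'n': 2324, 'mean': [0.448, -0.327], 'mid': [0.448, -0.327], 'long': 164.405, 'midang': 141.905, 'ext': [30.781, 130.119]} -22.5
scene {'px': [195.478, 285.301], 'n': 2831, 'mean': [0.592, -0.381], 'mid': [0.594, -0.382], 'long': 60.411, 'midang': 38.629, 'ext': [32.733, 126.865]} -21.8
top {'px': [376.035, 195.872], 'n': 2677, 'mean': [0.597, -0.372], 'mid': [0.601, -0.375], 'long': 56.607, 'midang': 47.7, 'ext': [32.759, 102.006]} -8.9
[ 0.4575334  -0.30120847  0.14215147] [ 3.14113175e+00 -4.74077122e-04  9.07110037e-01] 0.048394247016905215
(array([-2.6083755 ,  0.69106279, 13.91423163]), array([ 0.00046019, -0.00047477,  0.00302938]))
```

Call:
send_rows(angular=[[0,0,0],[0,0,0],[0,0,0],[0,0,0],[0,0,0],[0,0,0]], offset=[[-2.6,0.7,2],[-2.6,0.7,5],[-2.6,0.7,9],[-2.6,0.7,11],[-2.6,0.7,11],[-2.6,0.7,11]], fingers=[110,110,110,110,110,110])

```text
time_s: 23.35
tcp_pos: [0.4473, -0.3274, 0.0332]
eef_rot: [3.139, -0.0, 0.905]
force: [-0.7, -0.2, -0.4]
gripper_width: 0.0486
```

```bash
python3 - <<'E'
from h import *
grab_frame("scene")
o=get_obs();print(o['tcp_pos'],o['eef_rot'],o['gripper_width'])
print(go([0.447,-0.326,0.003],np.radians(51.8)))
E
```

```text
[ 0.44729055 -0.32754848  0.03335253] [ 3.13864511e+00 -5.53003094e-04  9.05276745e-01] 0.04882584665000133
(array([ 0.10218394, -0.12741499,  3.03494786]), array([ 0.00294721, -0.00055477,  0.00119538]))
```

Call:
send_rows(angular=[[0,0,0],[0,0,0],[0,0,0],[0,0,0],[0,0,0],[0,0,0]], offset=[[0,0,2],[0,0,3],[0,0,3],[0,0,3],[0,0,3],[0,0,3]], fingers=[110,110,110,255,255,255])

```text
time_s: 24.15
tcp_pos: [0.4464, -0.3271, 0.0023]
eef_rot: [3.141, -0.0, 0.905]
force: [-0.2, 0.8, 1.9]
gripper_width: 0.0114
```

Call:
send_rows(angular=[[0,0,0],[0,0,0],[0,0,0],[0,0,0],[0,0,0],[0,0,0],[0,0,0],[0,0,0]], offset=[[0,0,0],[0,0,-3],[0,0,-8],[0,0,-14],[0,0,-20],[0,0,-25],[0,0,-25],[0,0,-25]], fingers=[255,255,255,255,255,255,255,255])

```text
time_s: 25.15
tcp_pos: [0.4456, -0.326, 0.2508]
eef_rot: [-3.14, -0.0, 0.905]
force: [-0.4, 0.3, -1.3]
gripper_width: 0.0115
```

```bash
python3 - <<'E'
from h import *
im,d=grab_frame("scene"); cv2.imwrite("pics/s14.png",cv2.resize(im[110:310,140:420],None,fx=2.8,fy=2.8)[:,:,::-1]); 
pb("scene",blanks2("scene",im)[0])
o=get_obs();print(o['tcp_pos'],o['eef_rot'],o['gripper_width'])
print(go([0.600,0.130,0.255],-.265))
E
```

```text
scene {'px': [185.966, 212.918], 'n': 1335, 'mean': [0.304, -0.33], 'mid': [0.304, -0.334], 'long': 178.334, 'midang': 177.942, 'ext': [27.53, 90.643]} -0.4
scene {'px': [195.442, 285.286], 'n': 2829, 'mean': [0.592, -0.381], 'mid': [0.594, -0.382], 'long': 60.524, 'midang': 38.6, 'ext': [32.566, 127.066]} -21.9
[ 0.44528899 -0.32580179  0.25013889] [-3.13843537e+00  1.20589015e-04  9.05322385e-01] 0.011491186030853796
(array([ 45.4067677 , -15.97419134,  -0.44115387]), array([-0.00271785,  0.00195402,  1.17032117]))
```

View pics/s14.png

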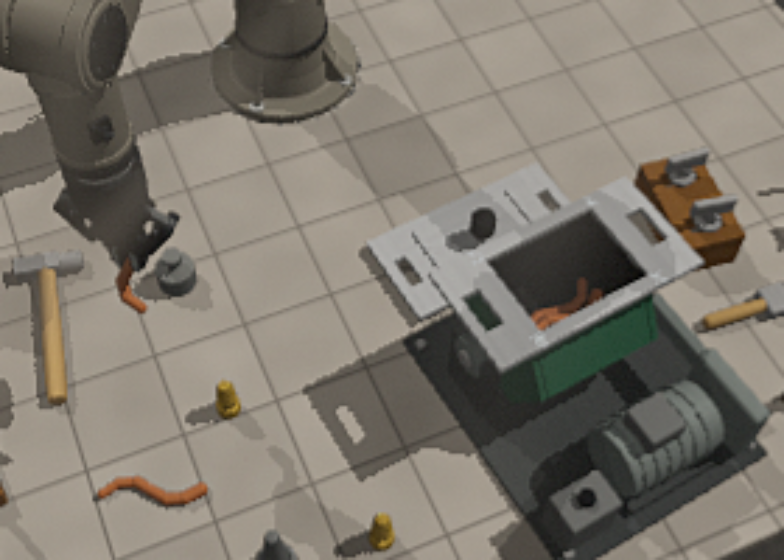

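Call:
send_rows(angular=[[0,0,0.15],[0,0,0.3],[0,0,0.45],[0,0,0.6],[0,0,0.75],[0,0,0.9],[0,0,1.05],[0,0,1.17]], offset=[[4.5,-1.6,0],[10,-3.5,0],[15.5,-5.4,0],[21,-7.4,0],[26.5,-9.3,-0.5],[32,-11.3,-0.5],[37.5,-13.2,-0.5],[43,-15.2,-0.5]], fingers=[255,255,255,255,255,255,255,255])

```text
time_s: 26.2
tcp_pos: [0.5915, 0.1069, 0.2546]
eef_rot: [3.139, 0.003, -0.269]
force: [0.9, -0.2, -0.4]
gripper_width: 0.0108
```

```bash
python3 - <<'E'
from h import *
o=get_obs();print(o['tcp_pos'],o['eef_rot'],o['gripper_width'])
print(go([0.600,0.130,0.25],-.265))
E
```

```text
[0.59145997 0.10694829 0.25464393] [ 3.13948149e+00  2.87028010e-03 -2.69228540e-01] 0.010784056515762017
(array([ 0.21142295, -2.45025844,  0.45861655]), array([ 0.00210509,  0.00287474, -0.00422551]))
```

Call:
send_rows(angular=[[0,0,0],[0,0,0],[0,0,0]], offset=[[0.2,-2.4,1],[0.2,-2.4,2],[0.2,-2.4,2]], fingers=[255,255,255])

```text
time_s: 26.58
tcp_pos: [0.5989, 0.1249, 0.2349]
eef_rot: [3.138, 0.003, -0.268]
force: [0.3, 0.3, -0.0]
gripper_width: 0.0112
```

```bash
python3 - <<'E'
from h import *
im,d=grab_frame("scene"); cv2.imwrite("pics/s15.png",cv2.resize(im[130:250,280:440],None,fx=4,fy=4)[:,:,::-1]); 
o=get_obs();print(o['tcp_pos'],o['eef_rot'],o['gripper_width'])
print(go([0.600,0.130,0.16],-.265))
E
```

```text
[0.59946845 0.12466938 0.23598353] [ 3.13946174e+00  1.56716232e-03 -2.68748474e-01] 0.011334506670281385
(array([-0.07838667, -0.5442316 ,  7.59734304]), array([ 0.00212797,  0.00157115, -0.0037468 ]))
```

View pics/s15.png

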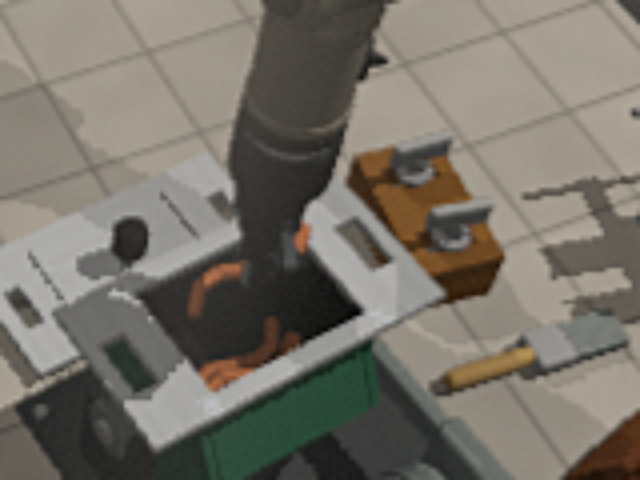

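Call:
send_rows(angular=[[0,0,0],[0,0,0],[0,0,0],[0,0,0],[0,0,0],[0,0,0]], offset=[[0,-0.4,3],[0,-0.4,6],[0,-0.4,7.5],[0,-0.4,7.5],[0,-0.4,7.5],[0,-0.4,7.5]], fingers=[255,255,255,255,150,150])

```text
time_s: 27.38
tcp_pos: [0.6024, 0.1317, 0.1634]
eef_rot: [-3.14, -0.002, -0.265]
force: [-0.7, 0.3, 0.6]
gripper_width: 0.0353
```

Call:
send_rows(angular=[[0,0,0],[0,0,0],[0,0,0],[0,0,0],[0,0,0]], offset=[[0,0,0],[0,0,-4],[0,0,-8],[0,0,-9],[0,0,-9]], fingers=[150,150,110,110,110])

```text
time_s: 28.0
tcp_pos: [0.6015, 0.1319, 0.2523]
eef_rot: [-3.141, -0.001, -0.265]
force: [-0.4, 0.4, -0.1]
gripper_width: 0.0482
```

```bash
python3 - <<'E'
from h import *
im,d=grab_frame("scene"); cv2.imwrite("pics/s16.png",cv2.resize(im[130:310,160:400],None,fx=3.3,fy=3.3)[:,:,::-1]); 
pb("scene",blanks2("scene",im)[0]); pb("top",blanks2("top")[0])
o=get_obs();print(o['tcp_pos'],o['eef_rot'],o['gripper_width'])
print(go([0.592,-0.383,0.15],np.radians(60.1+67.5-180)))
E
```

```text
scene {'px': [195.325, 285.214], 'n': 2887, 'mean': [0.592, -0.382], 'mid': [0.593, -0.383], 'long': 60.194, 'midang': 37.767, 'ext': [33.122, 126.981]} -22.4
top {'px': [379.854, 197.723], 'n': 3354, 'mean': [0.591, -0.383], 'mid': [0.592, -0.384], 'long': 59.782, 'midang': 38.256, 'ext': [31.607, 128.097]} -21.5
[0.60051713 0.13188201 0.25052779] [ 3.14067592e+00  2.03102085e-03 -2.64706630e-01] 0.04841762614900451
(array([12.6690022 , 49.90844764, 10.07282506]), array([0.00154416, 0.00166117, 0.64984656]))
```

View pics/s16.png

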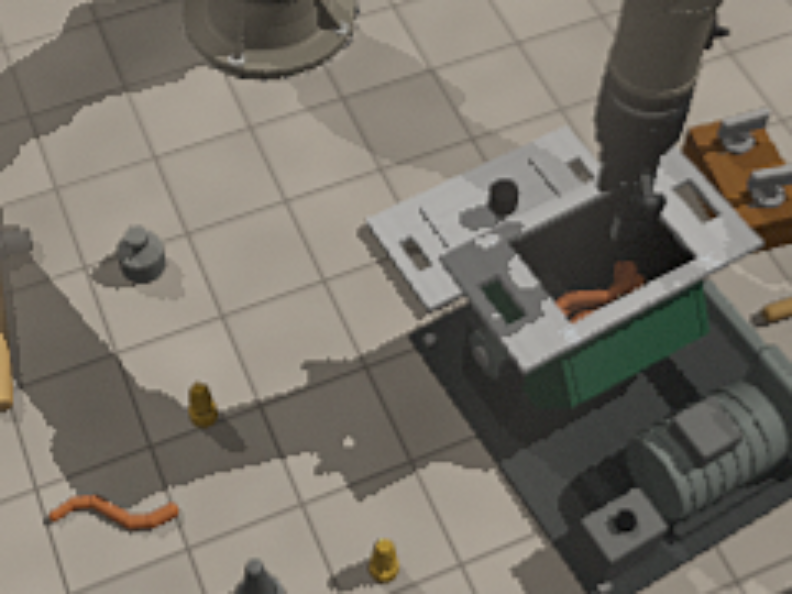

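Call:
send_rows(angular=[[0,0,0.1],[0,0,0.2],[0,0,0.3],[0,0,0.4],[0,0,0.5],[0,0,0.6],[0,0,0.65],[0,0,0.65]], offset=[[1.2,4.8,0],[2.5,10,0],[4,15.8,0],[5.5,21.6,0],[7,27.4,0],[8.4,33,1],[9.8,38.6,2],[11.2,44,4]], fingers=[110,110,110,110,110,110,110,110])

```text
time_s: 29.1
tcp_pos: [0.594, -0.3237, 0.2103]
eef_rot: [3.141, 0.001, -0.915]
force: [1.2, 0.8, -0.1]
gripper_width: 0.0484
```

```bash
python3 - <<'E'
from h import *
pb("scene",blanks2("scene")[0]);pb("top",blanks2("top")[0])
o=get_obs();print(o['tcp_pos'],o['eef_rot'],o['gripper_width'])
print(go([0.593,-0.383,0.033],np.radians(60.1+67.5-180)))
E
```

```text
scene {'px': [195.439, 285.281], 'n': 2833, 'mean': [0.592, -0.381], 'mid': [0.594, -0.382], 'long': 60.435, 'midang': 38.514, 'ext': [32.636, 127.043]} -21.9
[ 0.58844315 -0.32989454  0.20808223] [ 3.13341903e+00  2.17795653e-03 -9.26722825e-01] 0.04878132214730659
(array([ 4.55835325,  2.68124974, 17.5208376 ]), array([ 0.00816026,  0.00222766, -0.01216132]))
```

Call:
send_rows(angular=[[0,0,0],[0,0,0],[0,0,0],[0,0,0],[0,0,0],[0,0,0],[0,0,0]], offset=[[3,2,2],[4.6,3.1,6],[4.6,3.1,11],[4.6,3.1,16],[4.6,3.1,17],[4.6,3.1,17],[4.6,3.1,17]], fingers=[110,110,110,110,110,110,110])

```text
time_s: 30.08
tcp_pos: [0.599, -0.3787, 0.0443]
eef_rot: [-3.14, -0.004, -0.915]
force: [-0.7, 0.2, 0.7]
gripper_width: 0.0486
```

```bash
python3 - <<'E'
from h import *
pb("scene",blanks2("scene")[0])
o=get_obs();print(o['tcp_pos'],o['eef_rot'],o['gripper_width'])
print(go([0.593,-0.383,0.003],np.radians(60.1+67.5-180)))
E
```

```text
[ 0.59902767 -0.37860182  0.04440322] [-3.14022909 -0.00376551 -0.91477007] 0.048297043917856025
(array([-0.03474001,  0.75156819,  4.13919949]), array([-0.00136315, -0.00376565, -0.00021497]))
```

Call:
send_rows(angular=[[0,0,0],[0,0,0],[0,0,0],[0,0,0],[0,0,0],[0,0,0],[0,0,0]], offset=[[0,0.7,1],[0,0.7,3],[0,0.7,4],[0,0.7,4],[0,0.7,4],[0,0.7,4],[0,0.7,4]], fingers=[110,110,110,110,255,255,255])

```text
time_s: 31.0
tcp_pos: [0.5927, -0.3823, 0.0027]
eef_rot: [-3.141, -0.001, -0.915]
force: [0.5, 0.4, 2.4]
gripper_width: 0.0114
```

Call:
send_rows(angular=[[0,0,0],[0,0,0],[0,0,0],[0,0,0],[0,0,0],[0,0,0],[0,0,0],[0,0,0]], offset=[[0,0,0],[0,0,-3],[0,0,-8],[0,0,-14],[0,0,-20],[0,0,-25],[0,0,-25],[0,0,-25]], fingers=[255,255,255,255,255,255,255,255])

```text
time_s: 32.0
tcp_pos: [0.5918, -0.3812, 0.2508]
eef_rot: [-3.141, 0.002, -0.915]
force: [0.8, -0.4, -1.7]
gripper_width: 0.0118
```

```bash
python3 - <<'E'
from h import *
im,d=grab_frame("scene"); cv2.imwrite("pics/s17.png",cv2.resize(im[110:310,140:420],None,fx=2.8,fy=2.8)[:,:,::-1]); 
pb("scene",blanks2("scene",im)[0])
o=get_obs();print(o['tcp_pos'],o['eef_rot'],o['gripper_width'])
print(go([0.602,0.130,0.255],-.265))
E
```

```text
[ 0.59165274 -0.38084591  0.24994086] [ 3.14125907  0.00319924 -0.9148661 ] 0.011012681665711952
(array([-39.85390259, -31.9761959 ,  -0.38908075]), array([-0.00071778,  0.00319424, -0.64986499]))
```

View pics/s17.png

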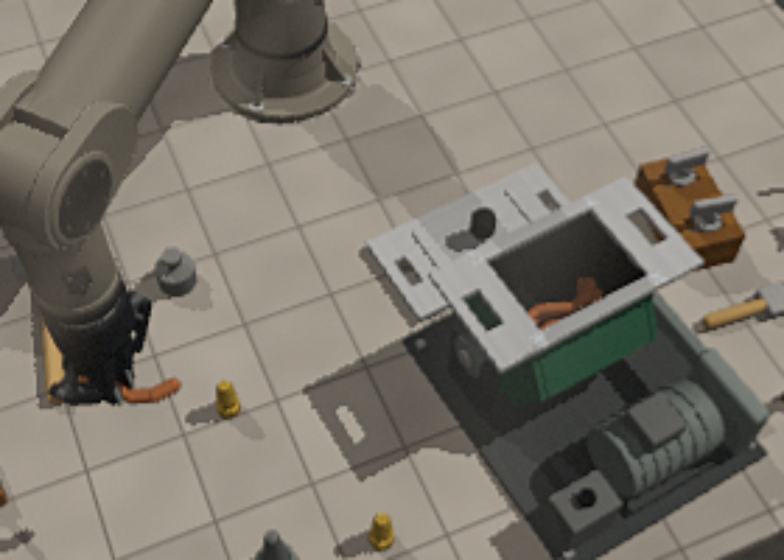

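Call:
send_rows(angular=[[0,0,-0.1],[0,0,-0.2],[0,0,-0.3],[0,0,-0.4],[0,0,-0.5],[0,0,-0.6],[0,0,-0.65],[0,0,-0.65]], offset=[[-4,-3.2,-0.4],[-8.5,-6.8,-0.4],[-13,-10.4,-0.4],[-17.5,-14,-0.4],[-22,-17.6,-0.4],[-26.5,-21.2,-0.4],[-31,-24.8,-0.4],[-35.5,-28.4,-0.4]], fingers=[255,255,255,255,255,255,255,255])

```text
time_s: 33.05
tcp_pos: [0.5994, 0.0749, 0.254]
eef_rot: [3.14, 0.003, -0.264]
force: [0.6, -0.1, -1.0]
gripper_width: 0.0112
```

```bash
python3 - <<'E'
from h import *
grab_frame("scene")
o=get_obs();print(o['tcp_pos'],o['eef_rot'],o['gripper_width'])
print(go([0.602,0.130,0.24],-.265))
E
```

```text
[0.59941867 0.08703878 0.25308271] [-3.13594241  0.00620097 -0.25150188] 0.011265739549247646
(array([-0.81098741, -4.21771606,  1.33717792]), array([-0.00560829,  0.00623899,  0.01348053]))
```

Call:
send_rows(angular=[[0,0,0],[0,0,0],[0,0,0],[0,0,0]], offset=[[-0.7,-2.8,1],[-1.4,-5.4,1],[-1.4,-5.4,1],[-1.4,-5.4,1]], fingers=[255,255,255,255])

```text
time_s: 33.6
tcp_pos: [0.6009, 0.127, 0.2449]
eef_rot: [3.14, 0.001, -0.266]
force: [-0.2, -1.0, -0.6]
gripper_width: 0.0113
```

```bash
python3 - <<'E'
from h import *
im,d=grab_frame("scene"); cv2.imwrite("pics/s18.png",cv2.resize(im[130:250,280:440],None,fx=4,fy=4)[:,:,::-1]); 
o=get_obs();print(o['tcp_pos'],o['eef_rot'],o['gripper_width'])
print(go([0.602,0.130,0.16],-.265))
E
```

```text
[0.601113   0.1265574  0.24528944] [ 3.14004408e+00  6.31761461e-04 -2.67058501e-01] 0.011747171802314185
(array([ 9.52511317e-05, -3.68670673e-01,  8.52838481e+00]), array([ 0.00154792,  0.00063335, -0.00205801]))
```

View pics/s18.png

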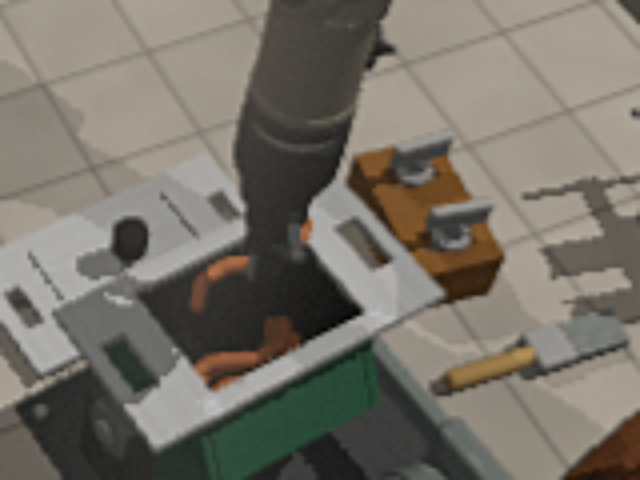

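Call:
send_rows(angular=[[0,0,0],[0,0,0],[0,0,0],[0,0,0],[0,0,0],[0,0,0]], offset=[[0,-0.3,3],[0,-0.3,6.5],[0,-0.3,8.3],[0,-0.3,8.3],[0,-0.3,8.3],[0,-0.3,8.3]], fingers=[255,255,255,255,150,150])

```text
time_s: 34.4
tcp_pos: [0.6033, 0.1314, 0.1645]
eef_rot: [-3.14, -0.002, -0.265]
force: [0.5, 0.0, -0.4]
gripper_width: 0.0352
```

Call:
send_rows(angular=[[0,0,0],[0,0,0],[0,0,0],[0,0,0],[0,0,0],[0,0,0],[0,0,0]], offset=[[0,0,0],[0,0,-4],[0,0,-9],[0,0,-14],[-2,6,-14],[-4,12,-14],[-6,18,-14]], fingers=[150,150,110,50,0,0,0])

```text
time_s: 35.28
tcp_pos: [0.4975, -0.0266, 0.3033]
eef_rot: [-3.141, -0.001, -0.265]
force: [0.3, -0.6, 0.9]
gripper_width: 0.0851
```

```bash
python3 - <<'E'
from h import *
im,d=grab_frame("scene"); cv2.imwrite("pics/s19.png",cv2.resize(im[130:310,160:440],None,fx=2.8,fy=2.8)[:,:,::-1]); 
im,d=grab_frame("top"); cv2.imwrite("pics/t19.png",im[:,:,::-1])
o=get_obs();print(o['tcp_pos'],o['eef_rot'],o['gripper_width'],o['time_s'])
P=cloud("top",d); q=P[175:215,170:240]; m=(q[...,2]<.18)&(q[...,2]>.05)
print(np.percentile(q[m][:,2],[5,50,95,99,100]))
E
```

```text
[ 0.49489872 -0.03256707  0.30358808] [-3.14013678e+00  7.05945156e-04 -2.76170886e-01] 0.085395086350667 35.375
[0.08666602 0.09460019 0.15238519 0.17363288 0.17914726]
```

View pics/s19.png

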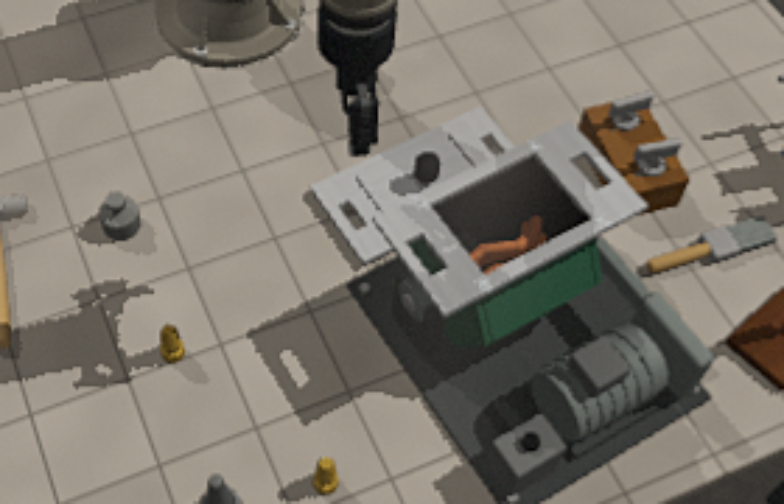

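View pics/t19.png

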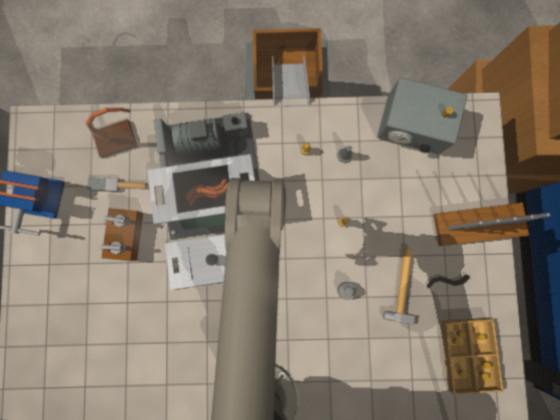

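```bash
python3 - <<'E'
from h import *
im,d=grab_frame("top"); P=cloud("top",d)
hsv=cv2.cvtColor(im,cv2.COLOR_RGB2HSV); m=(hsv[...,0]<14)&(hsv[...,1]>100)&(hsv[...,2]>40); m[:150]=0;m[225:]=0;m[:,:160]=0;m[:,260:]=0
print(m.sum(), np.percentile(P[m][:,2],[0,50,90,100]), P[m][:,:2].min(0),P[m][:,:2].max(0))
k,l,s,c=cv2.connectedComponentsWithStats(m.astype(np.uint8)); print(s[1:].tolist())
cv2.imwrite("pics/t20.png",cv2.resize(im[140:300,80:280],(800,640),interpolation=cv2.INTER_CUBIC)[:,:,::-1])
for n in ("top","scene"):
    c_,P=lidfit(n,(0.010,0.024),xy=(0.42,0.13),rad=.19)
    W=atz(n,c_,0.017)[:,:2]*1000; print(n,cv2.minAreaRect(W.astype(np.float32)))
    kk=(P[...,2]>0.05)&(P[...,2]<.075)&(np.hypot(P[...,0]-.413,P[...,1]-.13)<.04); v,u=np.nonzero(kk); print('knob',len(u),atz(n,np.c_[u,v],.061).mean(0))
o=get_obs();print(o['tcp_pos'],o['eef_rot'],go([.4136,.1301,.15],.132))
E
```

```text
275 [0.08689767 0.1247917  0.13248215 0.67023515] [0.51629446 0.01083635] [0.64342601 0.15974397]
[[196, 179, 30, 19, 275]]
top ((433.1046447753906, 191.3599853515625), (205.12890625, 170.28733825683594), 1.8908798694610596)
knob 107 [0.41373481 0.13082494 0.061     ]
scene ((445.48681640625, 120.63906860351562), (203.33384704589844, 311.68853759765625), 7.133094787597656)
knob 67 [0.41626403 0.12927508 0.061     ]
[ 0.49879403 -0.0241218   0.30340763] [-3.13948667e+00 -1.01232542e-03 -2.64731165e-01] (array([-12.27334587, -12.62350602,  15.35496539]), array([-0.00187747, -0.00141677, -0.39672992]))
```

View pics/t20.png

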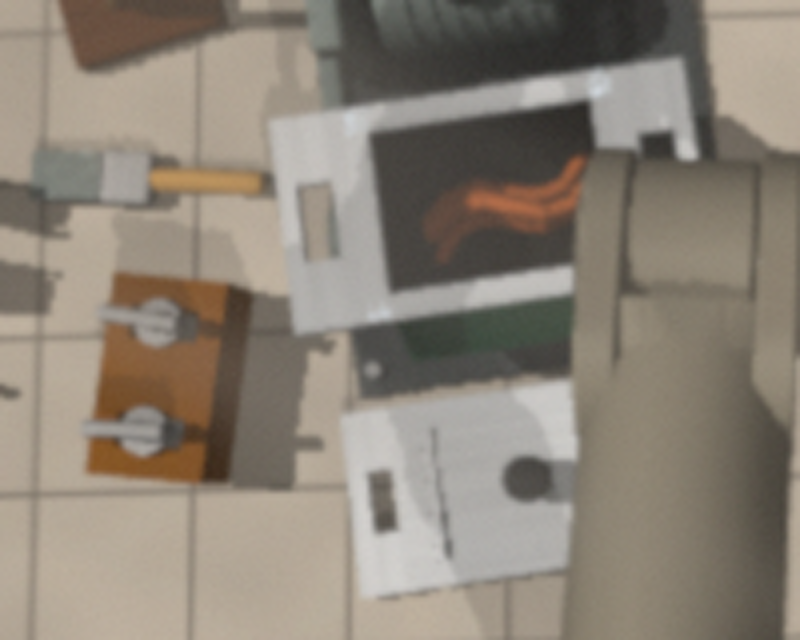

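Call:
send_rows(angular=[[0,0,-0.1],[0,0,-0.2],[0,0,-0.3],[0,0,-0.397],[0,0,-0.397],[0,0,-0.397],[0,0,-0.397]], offset=[[-4,-4.2,0],[-8,-8.4,0],[-12.3,-12.6,4],[-12.3,-12.6,9],[-12.3,-12.6,14],[-12.3,-12.6,19],[-12.3,-12.6,19]], fingers=[0,0,0,0,0,0,0])

```text
time_s: 36.4
tcp_pos: [0.4101, 0.1289, 0.1101]
eef_rot: [3.137, 0.008, 0.134]
force: [-0.3, -0.6, 0.2]
gripper_width: 0.0855
```

```bash
python3 - <<'E'
from h import *
im,d=grab_frame("scene"); cv2.imwrite("pics/s21.png",cv2.resize(im[100:250,240:440],None,fx=4,fy=4)[:,:,::-1]); 
o=get_obs();print(o['tcp_pos'],o['eef_rot'],go([.4136,.1301,.0305],.132))
E
```

```text
[0.41227932 0.12958318 0.11227026] [3.13912924e+00 2.65511453e-03 1.33568219e-01] (array([ 0.15948419, -0.05377641,  8.17652345]), array([0.00246549, 0.00265318, 0.00157149]))
```

View pics/s21.png

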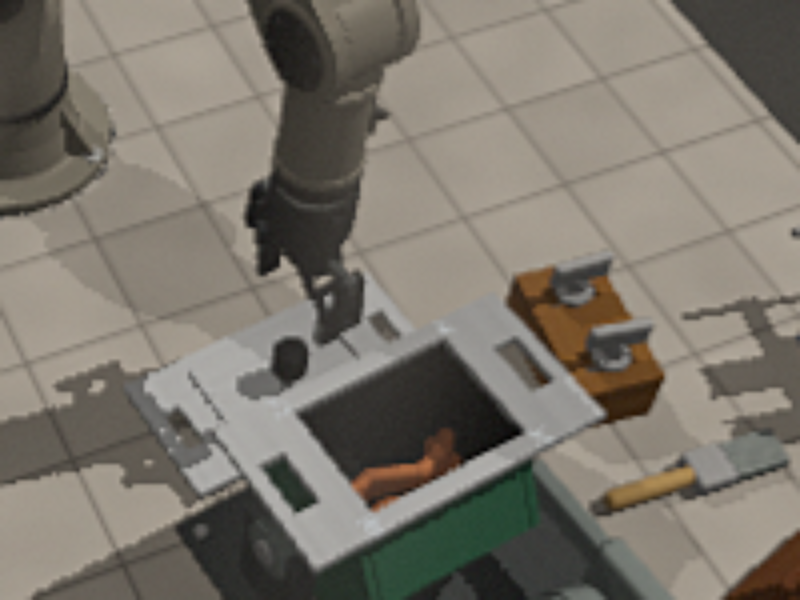

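Call:
send_rows(angular=[[0,0,0],[0,0,0],[0,0,0],[0,0,0],[0,0,0],[0,0,0],[0,0,0],[0,0,0]], offset=[[0,0,3],[0,0,6],[0,0,8],[0,0,8],[0,0,8],[0,0,8],[0,0,8],[0,0,8]], fingers=[0,0,0,0,255,255,255,255])

```text
time_s: 37.45
tcp_pos: [0.4134, 0.1296, 0.034]
eef_rot: [-3.14, -0.001, 0.132]
force: [-1.3, -0.1, 8.1]
gripper_width: 0.0327
```

```bash
python3 - <<'E'
from h import *
grab_frame("scene")
o=get_obs();print(o['tcp_pos'],o['eef_rot'],o['gripper_width'],o['force'],o['moment'])
E
```

```text
[0.41332628 0.12955515 0.03394634] [-3.14018984e+00 -9.74919252e-04  1.32119807e-01] 0.03249437431216028 [-2.06294074 -0.57678903  8.66211609] [-0.09199566  0.38720665  0.03461683]
```

Call:
send_rows(angular=[[0,0,0],[0,0,0],[0,0,0],[0,0,0],[0,0,0],[0,0,0],[0,0,0],[0,0,0]], offset=[[0,0,-2],[0,0,-7],[0,0,-12],[0,0,-17],[0,0,-22],[0,0,-26],[0,0,-26],[0,0,-26]], fingers=[255,255,255,255,255,255,255,255])

```text
time_s: 38.5
tcp_pos: [0.4114, 0.1284, 0.2913]
eef_rot: [3.141, 0.003, 0.132]
force: [0.3, -0.0, -4.3]
gripper_width: 0.0321
```

```bash
python3 - <<'E'
from h import *
im,d=grab_frame("scene"); cv2.imwrite("pics/s22.png",cv2.resize(im[60:260,200:480],None,fx=2.8,fy=2.8)[:,:,::-1]); 
o=get_obs();print(o['tcp_pos'],o['eef_rot'],o['gripper_width'],o['force'],o['moment'])
print(go([.602,.1298,.285],.132))
E
```

```text
[0.41118691 0.1283357  0.29089102] [3.14000709 0.00375095 0.13189875] 0.032531439755630324 [ 0.34392458 -0.13726975 -3.79811069] [ 0.00327396  0.0526006  -0.07215366]
(array([18.93690247,  2.36352708,  0.52182236]), array([ 1.58536963e-03,  3.75102952e-03, -9.82803372e-05]))
```

View pics/s22.png

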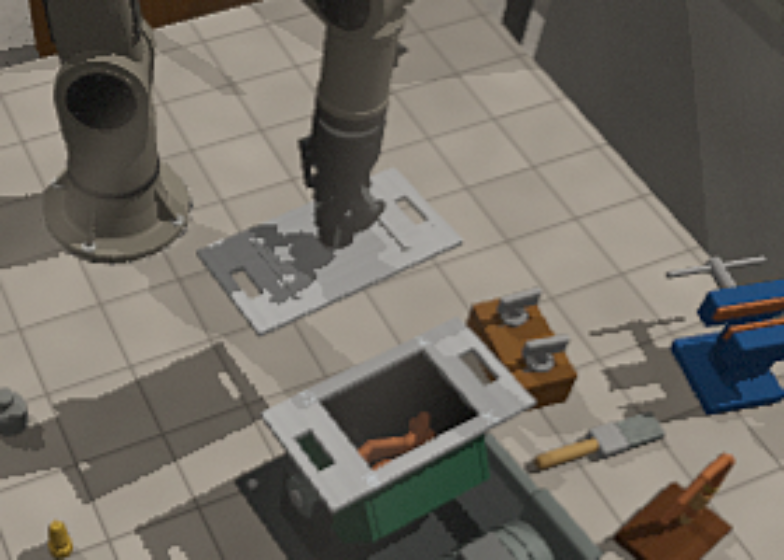

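Call:
send_rows(angular=[[0,0,0],[0,0,0],[0,0,0],[0,0,0],[0,0,0],[0,0,0],[0,0,0],[0,0,0]], offset=[[4,0.5,0],[8,1,0],[12,1.5,0],[16,2,0],[18.9,2.3,0.5],[18.9,2.3,2.5],[18.9,2.3,4],[18.9,2.3,4]], fingers=[255,255,255,255,255,255,255,255])

```text
time_s: 39.55
tcp_pos: [0.6011, 0.1311, 0.2502]
eef_rot: [3.141, 0.005, 0.132]
force: [-0.2, 0.2, -3.8]
gripper_width: 0.0319
```

Call:
send_rows(angular=[[0,0,0],[0,0,0],[0,0,0]], offset=[[0,0,0],[0,0,0],[0,0,0]], fingers=[255,255,255])

```text
time_s: 39.92
tcp_pos: [0.6033, 0.1313, 0.2536]
eef_rot: [-3.141, -0.001, 0.132]
force: [-0.8, -0.2, -4.1]
gripper_width: 0.032
```

```bash
python3 - <<'E'
from h import *
im,d=grab_frame("scene"); cv2.imwrite("pics/s23.png",cv2.resize(im[130:280,260:460],None,fx=4,fy=4)[:,:,::-1]); 
im,d=grab_frame("top"); cv2.imwrite("pics/t23.png",cv2.resize(im[130:250,120:280],None,fx=4,fy=4)[:,:,::-1]); 
o=get_obs();print(o['tcp_pos'],o['eef_rot'],o['gripper_width'],o['force'],o['moment'])
print(go([.602,.1298,.22],.132))
E
```

```text
[0.60316546 0.13119963 0.25330534] [-3.14116629e+00 -7.34581745e-04  1.32191561e-01] 0.03243938884973401 [ 0.09888501 -0.67960348 -3.78131798] [-0.04850151  0.02947011  0.01229116]
(array([-0.13642392,  0.12480071,  3.33038137]), array([-0.00042643, -0.00073454,  0.00019172]))
```

View pics/s23.png

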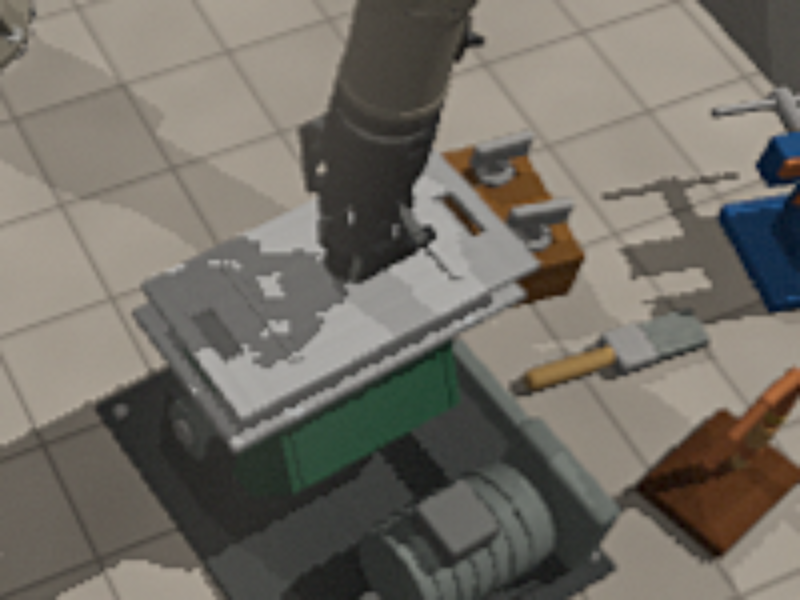

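View pics/t23.png

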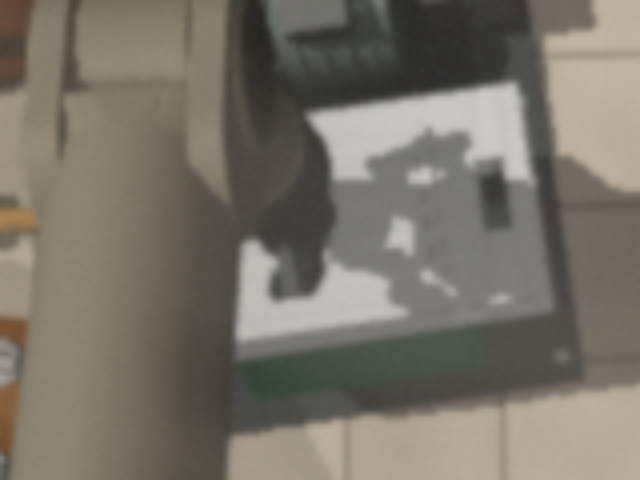

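Call:
send_rows(angular=[[0,0,0],[0,0,0],[0,0,0],[0,0,0],[0,0,0],[0,0,0]], offset=[[-0.1,0.1,0],[-0.1,0.1,1],[-0.1,0.1,2],[-0.1,0.1,2.7],[-0.1,0.1,3.3],[-0.1,0.1,3.3]], fingers=[255,255,255,255,255,255])

```text
time_s: 40.78
tcp_pos: [0.6023, 0.13, 0.2201]
eef_rot: [-3.141, -0.0, 0.132]
force: [-1.6, 0.3, -1.5]
gripper_width: 0.0324
```

```bash
python3 - <<'E'
from h import *
im,d=grab_frame("scene"); cv2.imwrite("pics/s24.png",cv2.resize(im[130:280,260:460],None,fx=4,fy=4)[:,:,::-1]); 
o=get_obs();print(o['tcp_pos'],o['eef_rot'],o['gripper_width'],o['force'],o['moment'])
E
```

```text
[0.60231468 0.12996705 0.22012666] [-3.14134701e+00 -2.77986297e-04  1.31947403e-01] 0.03214812532948205 [-1.40132724  1.12587062 -0.8768653 ] [ 0.0156453   0.2213258  -0.01049297]
```

View pics/s24.png

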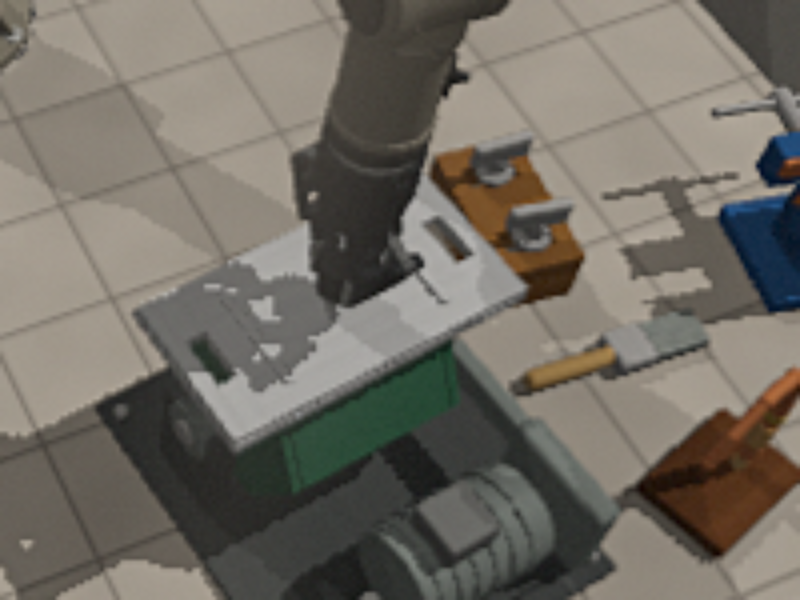

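Call:
send_rows(angular=[[0,0,0],[0,0,0],[0,0,0],[0,0,0],[0,0,0],[0,0,0],[0,0,0],[0,0,0]], offset=[[0,0,0.1],[0,0,0.1],[0,0,0.1],[0,0,0],[0,0,-3],[0,0,-8],[-6,-1,-12],[-12,-2,-12]], fingers=[0,0,0,0,0,0,0,0])

```text
time_s: 41.82
tcp_pos: [0.4889, 0.1336, 0.3418]
eef_rot: [-3.142, -0.005, 0.13]
force: [-1.5, 0.6, 1.4]
gripper_width: 0.0853
```

Call:
send_rows(angular=[[0,0,0],[0,0,0]], offset=[[-6,-2,0],[-8,-4,0]], fingers=[0,0])

```text
time_s: 42.08
tcp_pos: [0.4005, 0.1627, 0.3396]
eef_rot: [-3.137, 0.0, 0.134]
force: [0.8, 1.2, -0.5]
gripper_width: 0.0855
```

```bash
python3 - <<'E'
from h import *
o=get_obs();print(o['time_s'],o['tcp_pos'],o['eef_rot'],o['gripper_width'],o['force'])
for n in("top","scene"):
    im,d=grab_frame(n); P=cloud(n,d)
    if n=="top": cv2.imwrite("pics/t25.png",cv2.resize(im[130:280,80:280],None,fx=4,fy=4,interpolation=cv2.INTER_CUBIC)[:,:,::-1])
    else: cv2.imwrite("pics/s25.png",cv2.resize(im[130:280,260:460],None,fx=4,fy=4,interpolation=cv2.INTER_CUBIC)[:,:,::-1])
    mm=(P[...,2]>.19)&(P[...,2]<.215)&(np.hypot(P[...,0]-.602,P[...,1]-.13)<.17); 
    A=np.c_[P[mm][:,:2]-[.602,.13],np.ones(mm.sum())]; sol=np.linalg.lstsq(A,P[mm][:,2],rcond=None)[0]; print(n,'plane',sol)
    # bolts
    b=(P[...,2]>.09)&(P[...,2]<.125)&(np.hypot(P[...,0]-.49,P[...,1]-.385)<.09)
    k,l,s,c=cv2.connectedComponentsWithStats(b.astype(np.uint8))
    for i in range(1,k):
        if s[i,4]<15: continue
        v,u=np.nonzero(l==i); W=atz(n,np.c_[u,v],.109)[:,:2]; w,V=np.linalg.eigh(np.cov(W.T)); print(n,'bolt',s[i,4],W.mean(0),np.degrees(np.arctan2(V[1,1],V[0,1])),np.median(P[l==i][:,2]),np.sqrt(w)*1000)
E
```

```text
42.075 [0.40050108 0.16271555 0.33960391] [-3.13713126e+00  4.47874127e-04  1.34037759e-01] 0.08548892599528173 [ 0.79652625  1.24100394 -0.49950845]
top plane [0.01195285 0.00286558 0.2025521 ]
top bolt 94 [0.53430762 0.39596253] 79.35621157566725 0.10534787482127006 [ 3.45858281 18.35922948]
top bolt 21 [0.45843774 0.42852402] 107.35443847926199 0.10606220110382814 [2.50780923 5.86350658]
scene plane [-0.01043697  0.00225935  0.20311492]
scene bolt 74 [0.46131686 0.40223546] 91.47537115140612 0.10442645646471571 [ 6.22640516 17.96169283]
scene bolt 84 [0.54045579 0.39247868] 83.74513855053002 0.10383365949558565 [ 6.39998447 18.08940748]
```

View pics/t25.png

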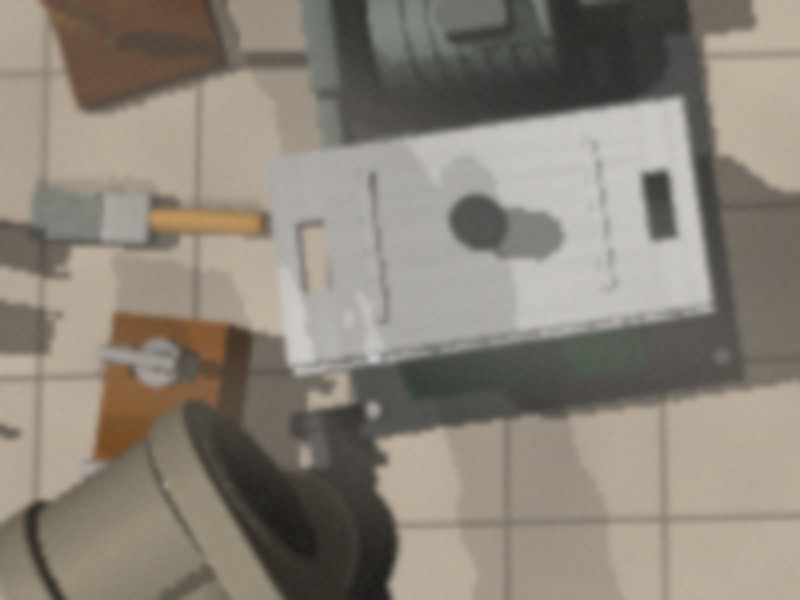

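View pics/s25.png

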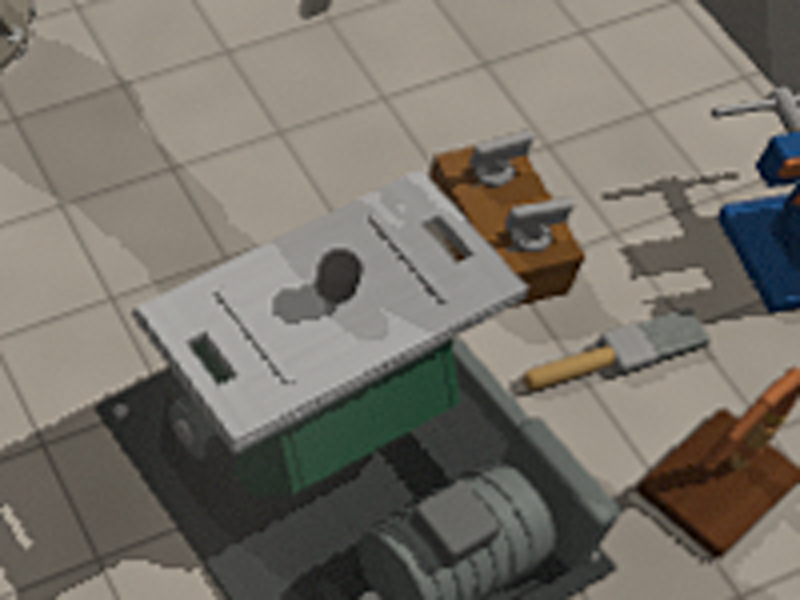

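```bash
cat > wing.py <<'E'
from h import *
from scipy.optimize import minimize
def boxpts(x,y,a,z0,z1,L=.060,W=.012):
    c,s=np.cos(a),np.sin(a)
    return np.array([[x+c*i*L/2-s*j*W/2,y+s*i*L/2+c*j*W/2,z] for i in(-1,1) for j in(-1,1) for z in(z0,z1)])
def fit(n,d,x0,zc=.095,S=8,zlo=-0.009):
    P=cloud(n,d); z0,z1=zc+zlo,zc+.014
    u0,v0=proj(n,[x0[0],x0[1],zc])[0].astype(int); H=22
    sub=P[v0-H:v0+H,u0-H:u0+H]
    m=((sub[...,2]>z0+.001)&(sub[...,2]<z1+.02)&(np.hypot(sub[...,0]-x0[0],sub[...,1]-x0[1])<.042)).astype(np.uint8)
    M=cv2.resize(m,None,fx=S,fy=S,interpolation=cv2.INTER_NEAREST).astype(float); M=cv2.GaussianBlur(M,(0,0),S/2)
    def cost(p):
        q=proj(n,boxpts(p[0],p[1],p[2],z0,z1))-[u0-H,v0-H]; q=(q+.5)*S-.5
        R_=np.zeros(M.shape,np.float32); cv2.fillConvexPoly(R_,cv2.convexHull((q*16).round().astype(np.int32)),1.,shift=4)
        return ((cv2.GaussianBlur(R_,(0,0),S/2)-M)**2).mean()*1000
    r=min((minimize(cost,[x0[0],x0[1],a],method='Nelder-Mead',options=dict(initial_simplex=np.array([[x0[0],x0[1],a],[x0[0]+.008,x0[1],a],[x0[0],x0[1]+.008,a],[x0[0],x0[1],a+.15]]),xatol=1e-5,fatol=1e-5)) for a in(x0[2],x0[2]-.2,x0[2]+.2)),key=lambda r:r.fun)
    return r.x,r.fun,m.sum()
E
python3 - <<'E'
from wing import *
for n in("top","scene"):
    d=np.load(f"pics/{n}0.npy"); P=cloud(n,d); im=cv2.imread(f"pics/{n}0.png")
    for x0 in((0.460,0.397,1.53),(0.537,0.39,1.5)):
        r=fit(n,d,x0); print(n,np.round(r[0],4),np.degrees(r[0][2]),r[1:])
    hsv=cv2.cvtColor(im,cv2.COLOR_BGR2HSV)
    m=((P[...,2]>.05)&(P[...,2]<.125)&(np.hypot(P[...,0]-.498,P[...,1]-.393)<.11)).astype(np.uint8)
    v,u=np.nonzero((m>0)&(P[...,2]<.068)); print('block',cv2.minAreaRect((atz(n,np.c_[u,v],.06)[:,:2]*1000).astype(np.float32)))
E
```

```text
top [0.4558 0.4083 1.4828] 84.95828852369688 (np.float64(1.9177165890057992), np.uint64(97))
top [0.535  0.399  1.3807] 79.11113655337655 (np.float64(1.6868283097904055), np.uint64(98))
block ((494.9483947753906, 400.3628234863281), (89.21365356445312, 149.4099884033203), 83.00419616699219)
scene [0.4546 0.409  1.5599] 89.37492324874701 (np.float64(3.3534767624070105), np.uint64(80))
scene [0.5345 0.3987 1.4245] 81.61720779230129 (np.float64(3.1225972447897647), np.uint64(89))
block ((495.7847595214844, 400.2450256347656), (90.42013549804688, 156.44766235351562), 82.8717269897461)
```

```bash
python3 - <<'E'
from wing import *
a=np.radians(83)
outs=[]
for n in("top","scene"):
    im=cv2.imread(f"pics/{n}0.png"); S=10
    u0,v0=proj(n,[.495,.4,.09])[0].astype(int)
    big=cv2.resize(im[v0-27:v0+27,u0-27:u0+27],None,fx=S,fy=S,interpolation=cv2.INTER_CUBIC); raw=big.copy()
    f=lambda P:(((proj(n,P)-[u0-27,v0-27])+.5)*S-.5).round().astype(int)
    for x,y in((.4553,.4083),(.5348,.3985)):
        q=f(boxpts(x,y,a,.081,.109)); 
        for i,j in((1,3),(3,7),(7,5),(5,1)): cv2.line(big,tuple(map(int,q[i])),tuple(map(int,q[j])),(0,255,0),1)
        t=np.linspace(0,2*np.pi,60); cc=f(np.c_[x+.018*np.cos(t),y+.018*np.sin(t),0*t+.065]); cv2.polylines(big,[cc.astype(np.int32)],True,(255,255,0),1)
    bx=f(np.array([[.495+np.cos(a-np.pi/2)*i*.075+np.cos(a)*j*.043,.4033+np.sin(a-np.pi/2)*i*.075+np.sin(a)*j*.043,.06] for i,j in((-1,-1),(-1,1),(1,1),(1,-1))])); cv2.polylines(big,[bx.astype(np.int32)],True,(255,0,255),1)
    cv2.imwrite(f"pics/b_{n}.png",big)
E
```

```text
(no output)
```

View pics/b_top.png

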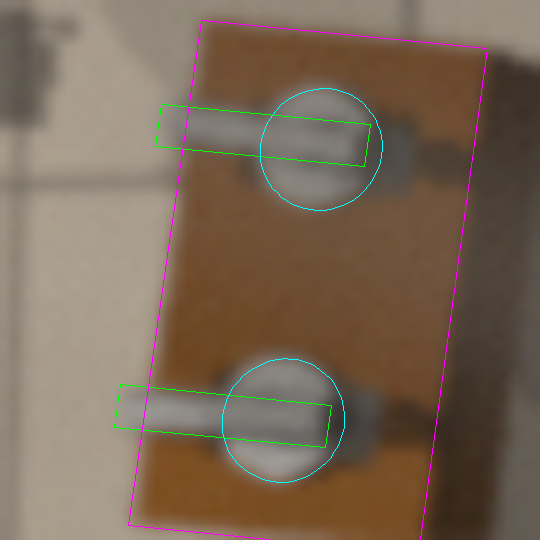

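View pics/b_scene.png

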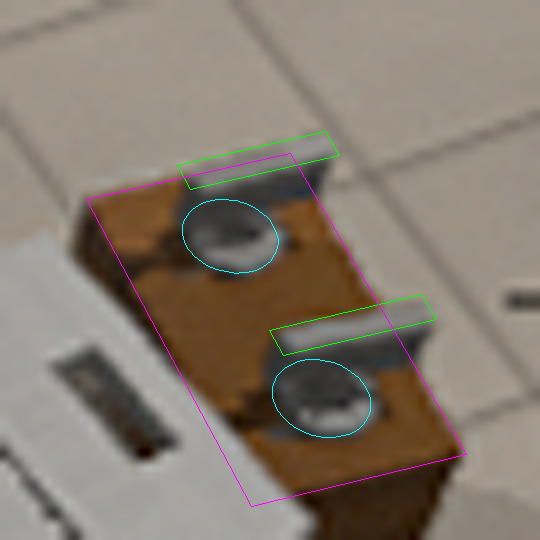

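```bash
python3 - <<'E'
from h import *
o=get_obs();print(o['tcp_pos'],o['eef_rot'],o['q'],go([.535,.3983,.16],-.122))
E
```

```text
[0.40064532 0.16509622 0.33961937] [-3.13750634e+00  4.04451507e-04  1.38593152e-01] [-1.28336824 -0.12420415  0.72636126  1.86577898  0.08012063  1.36820351
 -0.43830158] (array([ 16.53561087, -21.16711035,  18.04189629]), array([-0.00401047,  0.00093459,  0.26059196]))
```

Call:
send_rows(angular=[[0,0,0.1],[0,0,0.18],[0,0,0.26],[0,0,0.26],[0,0,0.26],[0,0,0.26],[0,0,0.26],[0,0,0.26]], offset=[[3,-4,0],[6.5,-8.3,0],[10,-12.8,0],[13.5,-17.2,0],[16.5,-21.2,3],[16.5,-21.2,8],[16.5,-21.2,13],[16.5,-21.2,18]], fingers=[110,110,110,110,110,110,110,110])

```text
time_s: 43.18
tcp_pos: [0.5404, 0.394, 0.1573]
eef_rot: [3.14, -0.002, -0.129]
force: [1.0, 0.3, -1.0]
gripper_width: 0.0487
```

Call:
send_rows(angular=[[0,0,0],[0,0,0],[0,0,0]], offset=[[0,0,0],[0,0,0],[0,0,0]], fingers=[110,110,110])

```text
time_s: 43.55
tcp_pos: [0.5408, 0.3954, 0.1623]
eef_rot: [-3.138, -0.004, -0.128]
force: [-0.2, 0.0, 0.8]
gripper_width: 0.0486
```

```bash
python3 - <<'E'
from h import *
im,d=grab_frame("scene"); cv2.imwrite("pics/s26.png",cv2.resize(im[100:250,320:480],None,fx=4,fy=4)[:,:,::-1]); 
o=get_obs();print(o['tcp_pos'],o['eef_rot'],o['q'],go([.535,.3983,.077],-.122))
E
```

```text
[0.54043188 0.39543937 0.16197649] [-3.13836458 -0.0031778  -0.12797072] [-1.15396707  0.5745379   0.6730189   1.57871313 -0.38633186  1.12019579
 -0.5184776 ] (array([-0.60225545, -0.18697515,  8.49642599]), array([-0.00321857, -0.00318742, -0.00596558]))
```

View pics/s26.png

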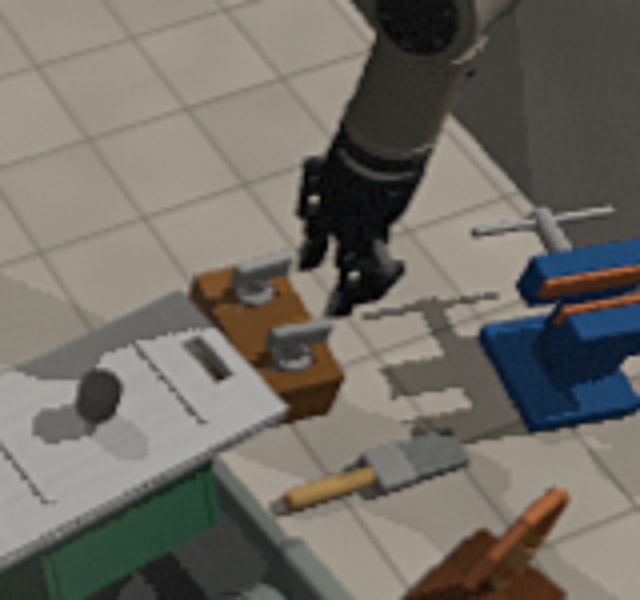

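Call:
send_rows(angular=[[0,0,-0.006],[0,0,-0.006],[0,0,-0.006],[0,0,-0.006],[0,0,-0.006],[0,0,-0.006]], offset=[[-0.6,-0.2,0],[-0.6,-0.2,1.5],[-0.6,-0.2,3.5],[-0.6,-0.2,3.5],[-0.6,-0.2,3.5],[-0.6,-0.2,3.5]], fingers=[110,110,110,110,110,110])

```text
time_s: 44.35
tcp_pos: [0.5337, 0.3976, 0.1248]
eef_rot: [-3.141, -0.001, -0.122]
force: [0.2, 0.4, -0.9]
gripper_width: 0.0486
```

```bash
python3 - <<'E'
from h import *
im,d=grab_frame("scene"); cv2.imwrite("pics/s27.png",cv2.resize(im[130:220,340:460],None,fx=6,fy=6,interpolation=cv2.INTER_CUBIC)[:,:,::-1]); 
o=get_obs();print(o['tcp_pos'],o['eef_rot'],go([.535,.3983,.077],-.122))
E
```

```text
[0.53364882 0.39767455 0.12488905] [-3.14079507e+00 -8.83012767e-04 -1.22111714e-01] (array([ 0.12226431, -0.07471806,  4.78907571]), array([-0.00079753, -0.00088306, -0.00011136]))
```

View pics/s27.png

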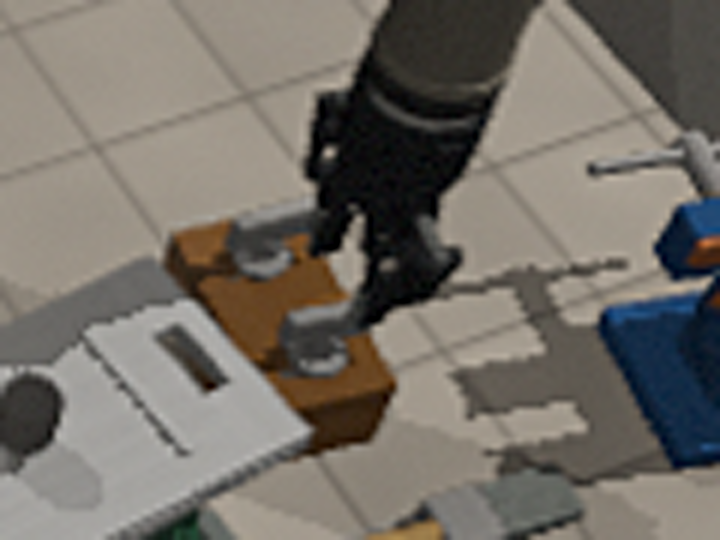

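Well aligned over the second bolt; descend and grip.

Call:
send_rows(angular=[[0,0,0],[0,0,0],[0,0,0],[0,0,0],[0,0,0],[0,0,0],[0,0,0],[0,0,0]], offset=[[0.1,0,2],[0.1,0,4],[0.1,0,4.8],[0.1,0,4.8],[0.1,0,4.8],[0.1,0,4.8],[0.1,0,4.8],[0.1,0,4.8]], fingers=[110,110,110,110,255,255,255,255])

```text
time_s: 45.4
tcp_pos: [0.5346, 0.3977, 0.0772]
eef_rot: [-3.14, -0.001, -0.122]
force: [-0.0, -1.4, 3.5]
gripper_width: 0.011
```

```bash
python3 - <<'E'
from h import *
im,d=grab_frame("scene"); cv2.imwrite("pics/s28.png",cv2.resize(im[130:220,340:460],None,fx=6,fy=6,interpolation=cv2.INTER_CUBIC)[:,:,::-1]); 
o=get_obs();print(o['tcp_pos'],o['eef_rot'],o['gripper_width'],o['force'],o['moment'])
E
```

```text
[0.53464167 0.39768285 0.07716101] [-3.14046144e+00 -9.14746177e-04 -1.22017214e-01] 0.010861535995102747 [0.25487561 0.02753146 4.05554353] [-0.01454095  0.11107955 -0.0091833 ]
```

View pics/s28.png

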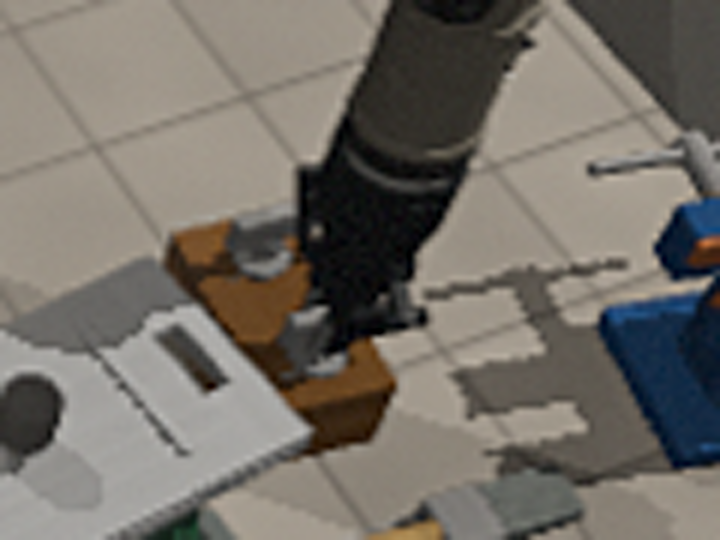

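Call:
send_rows(angular=[[0,0,0],[0,0,0],[0,0,0],[0,0,0],[0,0,0],[0,0,0],[0,0,0],[0,0,0]], offset=[[0,0,-2],[0,0,-5],[0,0,-9],[0,0,-14],[0,0,-19],[0,0,-24],[0,0,-24],[0,0,-24]], fingers=[255,255,255,255,255,255,255,255])

```text
time_s: 46.45
tcp_pos: [0.5334, 0.3971, 0.3158]
eef_rot: [3.141, 0.001, -0.122]
force: [-0.6, -0.7, -2.3]
gripper_width: 0.0107
```

```bash
python3 - <<'E'
from h import *
im,d=grab_frame("scene"); cv2.imwrite("pics/s29.png",cv2.resize(im[80:230,320:480],None,fx=4,fy=4,interpolation=cv2.INTER_CUBIC)[:,:,::-1]); 
o=get_obs();print(o['tcp_pos'],o['eef_rot'],o['gripper_width'],o['force'],o['moment'])
h=np.array([.602,.1300]);a=.129; L=h+.115*np.array([-np.sin(a),np.cos(a)]); Rr=h-.115*np.array([-np.sin(a),np.cos(a)]); print(L,Rr)
print(go([*L,.29],a-np.pi/2))
E
```

```text
[0.5330547  0.39706156 0.31478861] [ 3.13984495e+00  2.45187748e-03 -1.21916279e-01] 0.011088750069793677 [-0.17214144 -0.14308236 -2.38487833] [0.01527154 0.07022233 0.0122444 ]
[0.58720611 0.24404447] [0.61679389 0.01595553]
(array([ 7.24191225, 14.52524791,  2.48650185]), array([3.10438875e-03, 9.31767016e-04, 1.31988113e+00]))
```

View pics/s29.png

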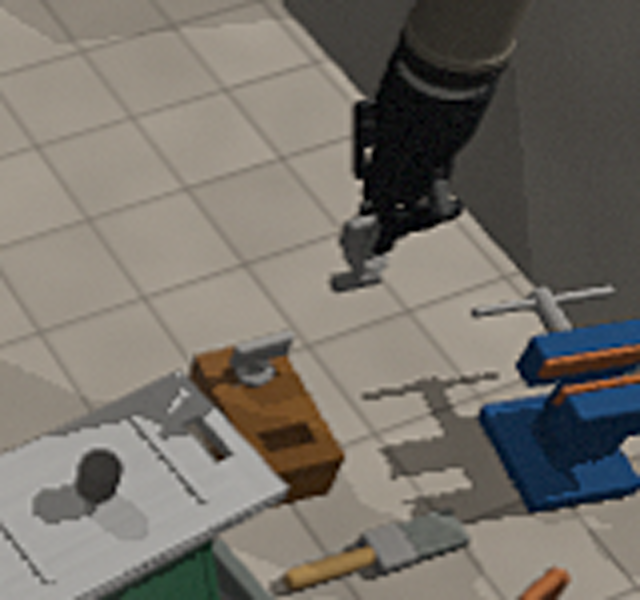

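```bash
python3 - <<'E'
from h import *
for n in("scene","top"):
    im,d=grab_frame(n); u0,v0=proj(n,[.5346,.3977,.06])[0]; print(u0,v0)
    a,b=int(v0)-14,int(u0)-18
    cv2.imwrite(f"pics/p_{n}.png",cv2.resize(im[a:a+28,b:b+36],None,fx=20,fy=20,interpolation=cv2.INTER_CUBIC)[:,:,::-1]); print(n,b,a)
E
```

```text
391.11378094713024 189.17521262931677
scene 373 175
120.55409723120488 220.65695691158518
top 102 206
```

View pics/p_scene.png

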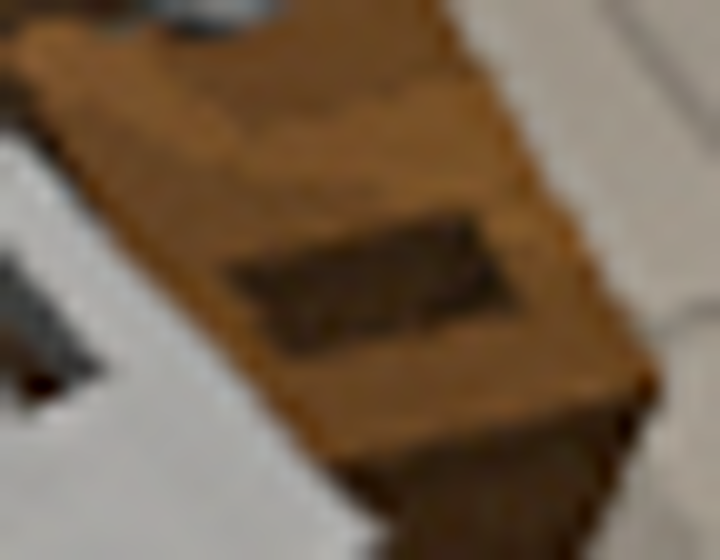

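View pics/p_top.png

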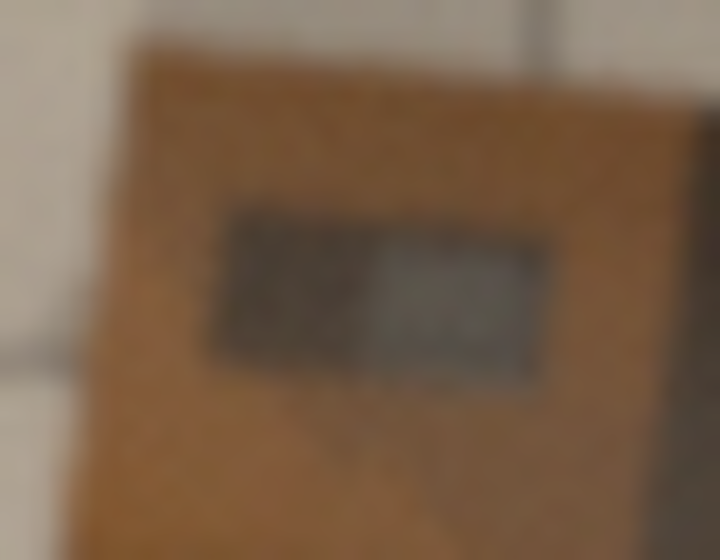

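```bash
python3 - <<'E'
from h import *
print(atz("top",[[158.4,193.9],[244.4,181.1]],.203)+[.002,-.001,0])
o=get_obs();print(o['tcp_pos'],o['eef_rot'],go([.5872,.2440,.29],.129-np.pi/2))
E
```

```text
[[0.59031194 0.2436288  0.203     ]
 [0.61839305 0.01614367 0.203     ]]
[0.53306821 0.39711958 0.31433883] [ 3.13915445e+00  2.62737791e-03 -1.21805579e-01] (array([ 7.23991529, 14.53485276,  2.45031516]), array([3.80750964e-03, 6.25127240e-04, 1.31999245e+00]))
```

Call:
send_rows(angular=[[0,0,0.17],[0,0,0.34],[0,0,0.51],[0,0,0.68],[0,0,0.85],[0,0,1.02],[0,0,1.19],[0,0,1.32]], offset=[[1,2,0],[2,4,0],[3,6,0],[4,8,0],[5,10,0.5],[6,12,1],[7,14,2],[7.3,14.5,2.5]], fingers=[255,255,255,255,255,255,255,255])

```text
time_s: 47.6
tcp_pos: [0.5886, 0.2421, 0.2897]
eef_rot: [3.139, -0.002, -1.45]
force: [-0.0, -0.4, -1.8]
gripper_width: 0.011
```

Call:
send_rows(angular=[[0,0,0],[0,0,0],[0,0,0],[0,0,0]], offset=[[0,0,1],[0,0,2],[0,0,2],[0,0,2]], fingers=[255,255,255,255])

```text
time_s: 48.1
tcp_pos: [0.5889, 0.2451, 0.2714]
eef_rot: [-3.141, 0.0, -1.441]
force: [0.6, -0.4, -2.2]
gripper_width: 0.0112
```

```bash
python3 - <<'E'
from h import *
for n in("scene","top"):
    im,d=grab_frame(n); u0,v0=proj(n,[.588,.244,.22])[0].astype(int)
    cv2.imwrite(f"pics/q_{n}.png",cv2.resize(im[v0-35:v0+35,u0-45:u0+45],None,fx=8,fy=8,interpolation=cv2.INTER_CUBIC)[:,:,::-1]); print(n,u0-45,v0-35)
o=get_obs();print(o['tcp_pos'],o['eef_rot'],o['gripper_width'],o['force'],o['moment'],o['q'])
print(go([.5885,.2441,.25],.126-np.pi/2))
E
```

```text
scene 326 151
top 111 157
[0.58916383 0.24482323 0.27180935] [-3.14071056e+00  4.60422223e-04 -1.44130050e+00] 0.010970639284950696 [ 0.22344639 -0.51280165 -1.5501417 ] [-0.01999105 -0.04110983 -0.00855549] [-1.15407194  0.54309111  1.04409579  1.53209867 -0.47701958  1.34150124
 -1.50473874]
(array([0.06414911, 0.07709075, 2.18083876]), array([-0.00088129,  0.00046196,  0.00349563]))
```

View pics/q_scene.png

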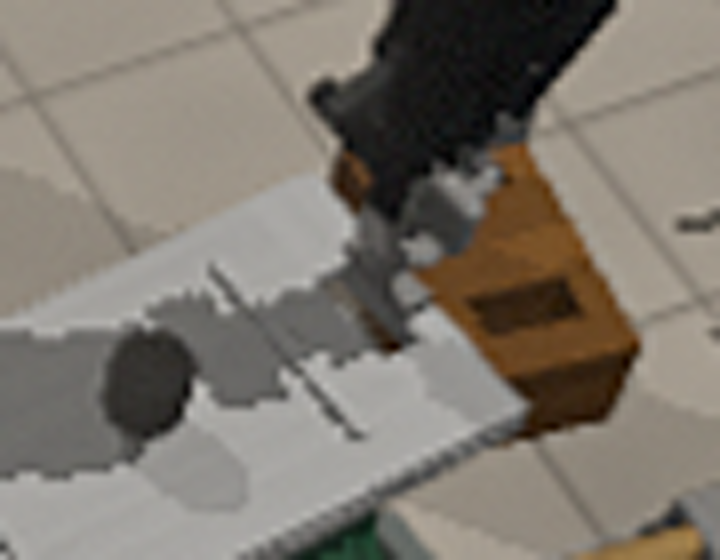

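View pics/q_top.png

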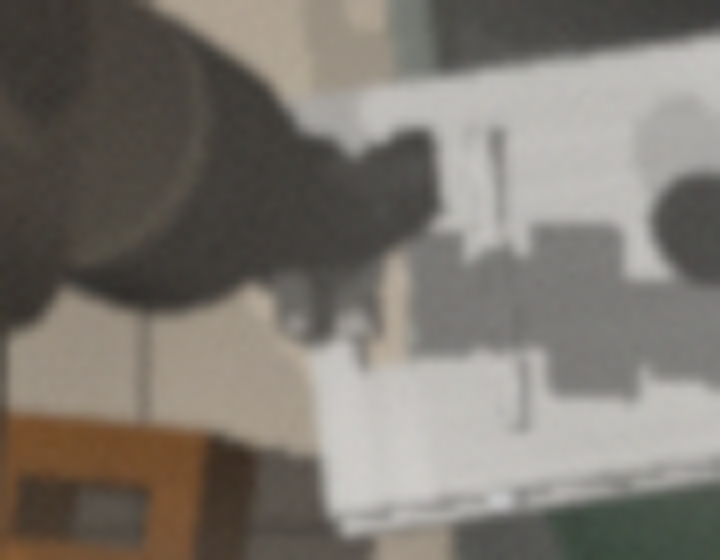

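Call:
send_rows(angular=[[0,0,0.003],[0,0,0.003],[0,0,0.003],[0,0,0.003],[0,0,0.003]], offset=[[0.1,0.1,0.7],[0.1,0.1,1.4],[0.1,0.1,2],[0.1,0.1,2.6],[0.1,0.1,2.6]], fingers=[255,255,255,255,255])

```text
time_s: 48.82
tcp_pos: [0.5877, 0.2435, 0.2446]
eef_rot: [3.14, -0.0, -1.445]
force: [0.8, 0.5, -2.3]
gripper_width: 0.0109
```

```bash
python3 - <<'E'
from h import *
im,d=grab_frame("scene")
cv2.imwrite("pics/q2.png",cv2.resize(im[151:221,326:416],None,fx=8,fy=8,interpolation=cv2.INTER_CUBIC)[:,:,::-1])
o=get_obs();print(o['tcp_pos'],o['eef_rot'],o['gripper_width'],o['force'],o['moment'])
E
```

```text
[0.58799382 0.2435139  0.24502862] [ 3.14125008e+00 -1.05416325e-04 -1.44494370e+00] 0.01075844569807678 [ 0.10230718 -0.13576149 -2.58687701] [ 0.04829397  0.06296772 -0.03203015]
```

View pics/q2.png

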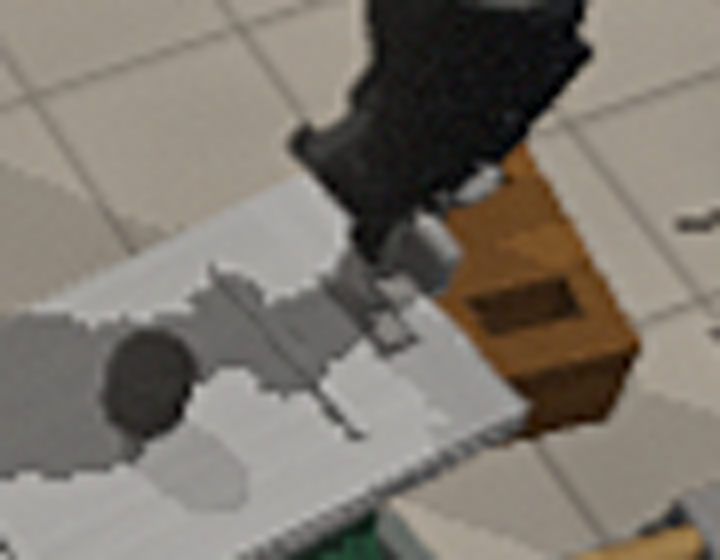

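Call:
send_rows(angular=[[0,0,0],[0,0,0],[0,0,0],[0,0,0],[0,0,0],[0,0,0]], offset=[[0,0,0.5],[0,0,1],[0,0,1.5],[0,0,2],[0,0,2.4],[0,0,2.4]], fingers=[255,255,255,255,255,255])

```text
time_s: 49.62
tcp_pos: [0.5879, 0.2435, 0.2209]
eef_rot: [3.141, -0.0, -1.445]
force: [0.4, 0.9, -2.2]
gripper_width: 0.0111
```

```bash
python3 - <<'E'
from h import *
im,d=grab_frame("scene")
cv2.imwrite("pics/q3.png",cv2.resize(im[151:221,326:416],None,fx=8,fy=8,interpolation=cv2.INTER_CUBIC)[:,:,::-1])
o=get_obs();print(o['tcp_pos'],o['eef_rot'],o['gripper_width'],o['force'],o['moment'])
E
```

```text
[0.58806872 0.24350258 0.2211992 ] [ 3.14150643e+00  4.73919114e-05 -1.44493626e+00] 0.011252677312326521 [-0.44531038 -0.14894685 -2.07431968] [0.05898872 0.00194495 0.02070285]
```

View pics/q3.png

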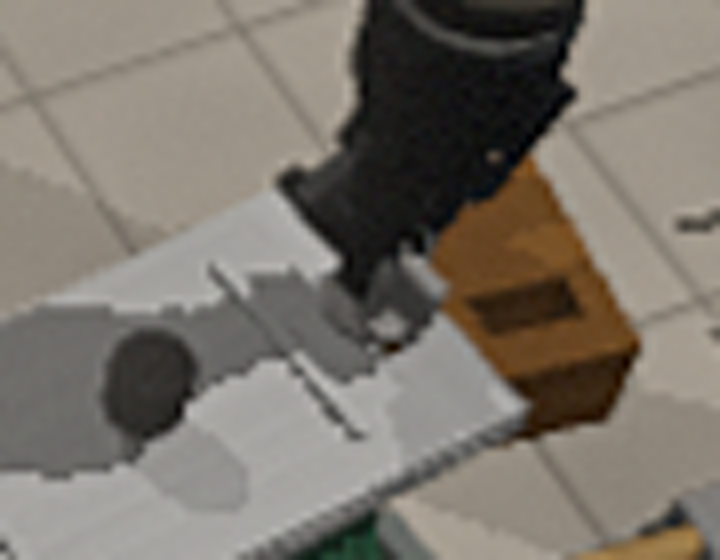

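Call:
send_rows(angular=[[0,0,0],[0,0,0],[0,0,0],[0,0,0]], offset=[[0,0,0.1],[0,0,0.2],[0,0,0.2],[0,0,0.2]], fingers=[255,255,255,255])

```text
time_s: 50.18
tcp_pos: [0.5883, 0.2435, 0.2202]
eef_rot: [-3.141, 0.001, -1.445]
force: [-1.8, -0.9, 6.1]
gripper_width: 0.0109
```

```bash
python3 - <<'E'
from h import *
grab_frame("scene")
o=get_obs();print(o['tcp_pos'],o['eef_rot'],o['gripper_width'],o['force'],o['moment'])
E
```

```text
[0.58830307 0.24354852 0.22019999] [-3.14090300e+00  6.80209117e-04 -1.44490384e+00] 0.01100211601891392 [-2.7701144  -0.0733235   4.27852896] [-0.11235685  0.47821294 -0.0227421 ]
```

Call:
send_rows(angular=[[0,0,-0.1],[0,0,-0.27],[0,0,-0.44],[0,0,-0.61],[0,0,-0.78],[0,0,-0.95],[0,0,-1.12],[0,0,-1.29]], offset=[[0,0,-0.1],[0,0,-0.1],[0,0,-0.1],[0,0,-0.1],[0,0,-0.1],[0,0,-0.1],[0,0,-0.1],[0,0,-0.1]], fingers=[255,255,255,255,255,255,255,255])

```text
time_s: 51.22
tcp_pos: [0.5889, 0.2436, 0.2202]
eef_rot: [-3.141, -0.002, -0.15]
force: [0.8, 0.7, -0.5]
gripper_width: 0.0112
```

```bash
python3 - <<'E'
from h import *
o=get_obs();print(o['tcp_pos'],o['eef_rot'],o['gripper_width'],o['force'],o['moment'])
E
```

```text
[0.58885756 0.24362286 0.22023863] [-3.14072635e+00 -1.93488194e-03 -1.49590540e-01] 0.011244374121335218 [ 0.78327063  0.66806056 -0.46571954] [ 0.03216028 -0.18034426 -0.03901655]
```

Call:
send_rows(angular=[[0,0,-0.14],[0,0,-0.281],[0,0,-0.281],[0,0,-0.281],[0,0,-0.281]], offset=[[0,0,0],[0,0,0],[0,0,0],[0,0,0.1],[0,0,0.1]], fingers=[255,255,255,255,255])

```text
time_s: 51.85
tcp_pos: [0.5885, 0.2435, 0.2202]
eef_rot: [-3.141, -0.001, 0.124]
force: [-1.0, -0.4, 4.6]
gripper_width: 0.0111
```

```bash
python3 - <<'E'
from h import *
im,d=grab_frame("scene")
cv2.imwrite("pics/q4.png",cv2.resize(im[151:221,326:416],None,fx=8,fy=8,interpolation=cv2.INTER_CUBIC)[:,:,::-1])
o=get_obs();print(o['tcp_pos'],o['eef_rot'],o['gripper_width'],o['force'],o['moment'])
E
```

```text
[0.58852412 0.24349737 0.22017701] [-3.14116032e+00 -1.18906542e-03  1.24461728e-01] 0.01116290040968286 [-0.34492984 -0.71038435  4.76842949] [-0.00494371  0.24159706  0.00228605]
```

View pics/q4.png

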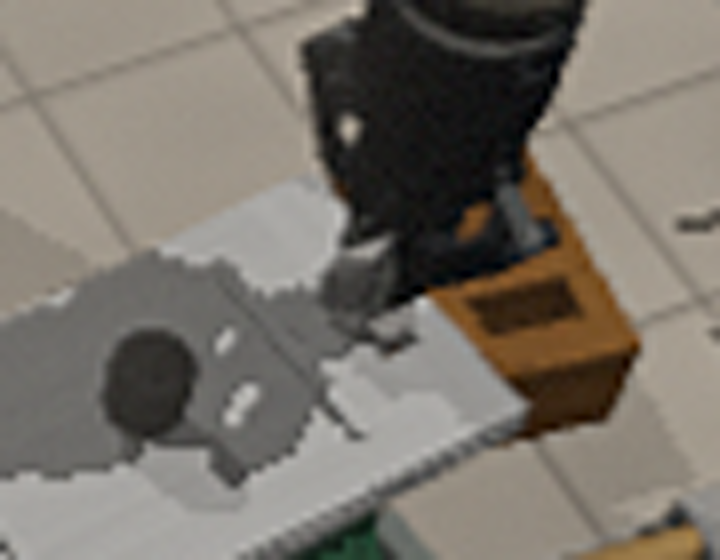

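Call:
send_rows(angular=[[0,0,0],[0,0,0],[0,0,0],[0,0,0],[0,0,0],[0,0,0],[0,0,0],[0,0,0]], offset=[[0,0,0],[0,0,0],[0,0,0],[0,0,-1],[0,0,-5],[0,0,-10],[0,0,-14],[0,0,-14]], fingers=[110,110,110,110,110,110,110,110])

```text
time_s: 52.9
tcp_pos: [0.5901, 0.2434, 0.3641]
eef_rot: [-3.139, -0.008, 0.126]
force: [-0.5, 0.7, -0.6]
gripper_width: 0.0485
```

```bash
python3 - <<'E'
from wing import *
im,d=grab_frame("scene")
cv2.imwrite("pics/q5.png",cv2.resize(im[151:221,326:416],None,fx=8,fy=8,interpolation=cv2.INTER_CUBIC)[:,:,::-1])
r=fit("scene",d,(.5885,.2435,1.7),zc=.238); print(r)
o=get_obs();print(o['tcp_pos'],o['eef_rot'],o['gripper_width'],o['force'],o['moment'])
print(go([.4553,.4080,.30],-.122))
E
```

```text
(array([0.58824434, 0.24660271, 1.69798092]), np.float64(4.556142583832229), np.uint64(102))
[0.58896174 0.24331992 0.36153202] [-3.1401706  -0.00381146  0.12563216] 0.04793602148219437 [-0.78417093  0.53262793 -0.21634631] [-0.03828819  0.0075685   0.02102728]
(array([-11.22072829, -18.00431802,   6.13608809]), array([-0.0018867 , -0.00361589,  0.24763453]))
```

View pics/q5.png

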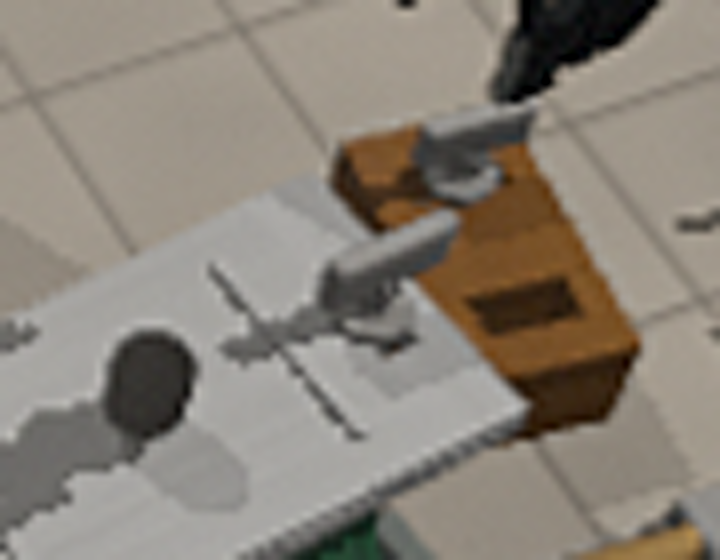

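Call:
send_rows(angular=[[0,0,0.1],[0,0,0.2],[0,0,0.248],[0,0,0.248],[0,0,0.248],[0,0,0.248],[0,0,0.248],[0,0,0.248]], offset=[[-2.5,-4,0],[-5,-8,0],[-7.5,-12,0],[-10,-16,1],[-11.2,-18,5],[-11.2,-18,10],[-11.2,-18,15],[-11.2,-18,20]], fingers=[110,110,110,110,110,110,110,110])

```text
time_s: 53.95
tcp_pos: [0.4532, 0.4075, 0.1566]
eef_rot: [3.14, 0.001, -0.122]
force: [0.6, 1.0, -0.1]
gripper_width: 0.0486
```

Call:
send_rows(angular=[[0,0,0],[0,0,0],[0,0,0]], offset=[[0,0,2],[0,0,2],[0,0,2]], fingers=[110,110,110])

```text
time_s: 54.32
tcp_pos: [0.4556, 0.4088, 0.1412]
eef_rot: [-3.139, -0.002, -0.122]
force: [0.4, -0.4, 0.6]
gripper_width: 0.0487
```

```bash
python3 - <<'E'
from h import *
o=get_obs();print(o['tcp_pos'],o['eef_rot'],go([.4552,.4075,.077],-.122))
E
```

```text
[0.45564992 0.40883461 0.14124933] [-3.13884333e+00 -2.17400622e-03 -1.22122473e-01] (array([-0.04236642,  0.15561091,  6.42445208]), array([-0.00274919, -0.00217417, -0.00011948]))
```

Call:
send_rows(angular=[[0,0,0],[0,0,0],[0,0,0],[0,0,0],[0,0,0]], offset=[[0,0.1,0.5],[0,0.1,1.5],[0,0.1,1.5],[0,0.1,1.5],[0,0.1,1.5]], fingers=[110,110,110,110,110])

```text
time_s: 54.95
tcp_pos: [0.4544, 0.4071, 0.1245]
eef_rot: [-3.141, -0.0, -0.122]
force: [0.5, 0.8, 0.9]
gripper_width: 0.0484
```

```bash
python3 - <<'E'
from h import *
im,d=grab_frame("scene"); cv2.imwrite("pics/s30.png",cv2.resize(im[120:210,330:450],None,fx=6,fy=6,interpolation=cv2.INTER_CUBIC)[:,:,::-1]); 
o=get_obs();print(o['tcp_pos'],o['eef_rot'],go([.4552,.4075,.077],-.122))
E
```

```text
[0.45437564 0.40710623 0.12450654] [-3.14121602e+00 -2.81824726e-04 -1.21956663e-01] (array([ 0.07569447, -0.04732415,  4.75069355]), array([-3.76635330e-04, -2.81816561e-04,  4.33904695e-05]))
```

View pics/s30.png

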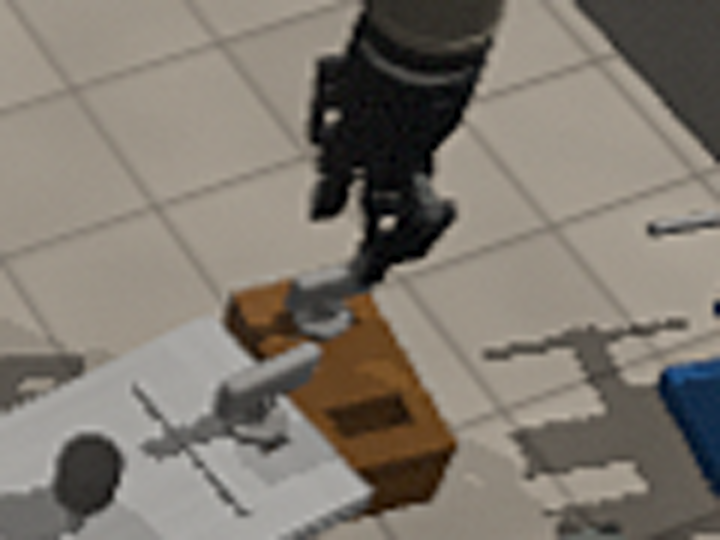

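Call:
send_rows(angular=[[0,0,0],[0,0,0],[0,0,0],[0,0,0],[0,0,0],[0,0,0],[0,0,0],[0,0,0]], offset=[[0.1,0,2],[0.1,0,4],[0.1,0,4.8],[0.1,0,4.8],[0.1,0,4.8],[0.1,0,4.8],[0.1,0,4.8],[0.1,0,4.8]], fingers=[110,110,110,110,255,255,255,255])

```text
time_s: 56.0
tcp_pos: [0.4557, 0.4073, 0.0771]
eef_rot: [-3.14, -0.001, -0.122]
force: [-0.6, 0.0, 3.4]
gripper_width: 0.011
```

```bash
python3 - <<'E'
from h import *
grab_frame("scene"); o=get_obs();print(o['tcp_pos'],o['eef_rot'],o['gripper_width'],o['force'],o['moment'])
E
```

```text
[0.4557619  0.40731444 0.07711303] [-3.14020803e+00 -9.04244406e-04 -1.21938914e-01] 0.011018912860850865 [-0.8842673   0.18731642  4.03445466] [-0.01756746  0.01027486  0.04952171]
```

Call:
send_rows(angular=[[0,0,0],[0,0,0],[0,0,0],[0,0,0],[0,0,0],[0,0,0],[0,0,0],[0,0,0]], offset=[[0,0,-2],[0,0,-5],[0,0,-10],[0,0,-15],[0,0,-20],[0,0,-26],[0,0,-26],[0,0,-26]], fingers=[255,255,255,255,255,255,255,255])

```text
time_s: 57.05
tcp_pos: [0.4546, 0.4064, 0.3361]
eef_rot: [3.141, 0.001, -0.122]
force: [-0.0, -0.0, -2.3]
gripper_width: 0.0111
```

```bash
python3 - <<'E'
from h import *
im,d=grab_frame("scene"); cv2.imwrite("pics/s31.png",cv2.resize(im[60:230,300:480],None,fx=4,fy=3.5,interpolation=cv2.INTER_CUBIC)[:,:,::-1]); 
a,b=int(proj("scene",[.4552,.4075,.06])[0][1])-14,int(proj("scene",[.4552,.4075,.06])[0][0])-18
cv2.imwrite("pics/p2_scene.png",cv2.resize(im[a:a+28,b:b+36],None,fx=20,fy=20,interpolation=cv2.INTER_CUBIC)[:,:,::-1]); print(b,a,proj("scene",[.4552,.4075,.06]))
o=get_obs();print(o['tcp_pos'],o['eef_rot'],o['gripper_width'],o['force'])
print(go([.6175,.0159,.34],.126-np.pi/2))
E
```

```text
364 158 [[382.03573566 172.97658773]]
[0.45422044 0.40629106 0.33500514] [ 3.13965568e+00  2.02751452e-03 -1.21926804e-01] 0.011194982029025115 [-1.18529216  0.15970307 -1.37736257]
(array([20.95381245, 36.76437933, -0.47076022]), array([2.98697194e-03, 4.41656332e-04, 1.32287057e+00]))
```

View pics/s31.png

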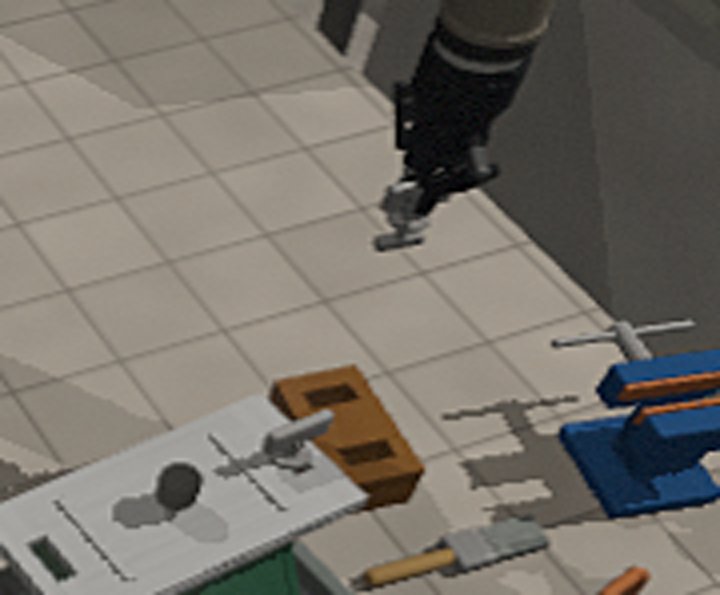

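View pics/p2_scene.png

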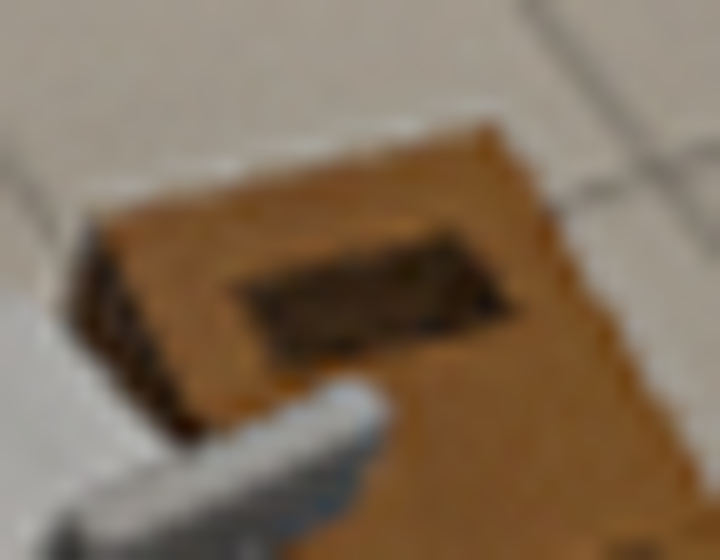

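Call:
send_rows(angular=[[0,0,0.16],[0,0,0.32],[0,0,0.48],[0,0,0.65],[0,0,0.82],[0,0,0.99],[0,0,1.16],[0,0,1.323]], offset=[[2,3.7,0],[4.7,8.3,0],[7.4,13,0],[10.1,17.7,0],[12.8,22.4,0],[15.5,27.1,0],[18.3,32,0],[21,36.7,0]], fingers=[255,255,255,255,255,255,255,255])

```text
time_s: 58.1
tcp_pos: [0.6185, 0.0158, 0.3343]
eef_rot: [3.138, 0.0, -1.45]
force: [1.0, 0.3, -1.9]
gripper_width: 0.0109
```

Call:
send_rows(angular=[[0,0,0],[0,0,0],[0,0,0],[0,0,0]], offset=[[0,0,1],[0,0,2],[0,0,2],[0,0,2]], fingers=[255,255,255,255])

```text
time_s: 58.6
tcp_pos: [0.6188, 0.0187, 0.3161]
eef_rot: [3.141, 0.001, -1.442]
force: [0.0, -0.0, -1.4]
gripper_width: 0.011
```

```bash
python3 - <<'E'
from h import *
o=get_obs();print(o['tcp_pos'],o['eef_rot'],o['gripper_width'],o['q'])
print(go([.6175,.0159,.272],.126-np.pi/2))
E
```

```text
[0.61883768 0.01874117 0.31608972] [ 3.14122229e+00  6.63055810e-04 -1.44210006e+00] 0.011006262870515647 [-0.80398882  0.45198345  1.01587646  1.51157269 -0.38719251  1.39398529
 -1.2068398 ]
(array([0.26752312, 0.16749311, 4.4088584 ]), array([0.00037126, 0.00066256, 0.00269639]))
```

Call:
send_rows(angular=[[0,0,0.003],[0,0,0.003],[0,0,0.003],[0,0,0.003],[0,0,0.003],[0,0,0.003]], offset=[[0.2,0.1,1.5],[0.2,0.1,3],[0.2,0.1,4.4],[0.2,0.1,4.4],[0.2,0.1,4.4],[0.2,0.1,4.4]], fingers=[255,255,255,255,255,255])

```text
time_s: 59.35
tcp_pos: [0.6187, 0.0148, 0.2729]
eef_rot: [-3.14, -0.0, -1.448]
force: [0.2, -0.3, -1.8]
gripper_width: 0.0112
```

```bash
python3 - <<'E'
from h import *
for n in("scene","top"):
    im,d=grab_frame(n); u0,v0=proj(n,[.6175,.016,.22])[0].astype(int)
    cv2.imwrite(f"pics/r_{n}.png",cv2.resize(im[v0-35:v0+35,u0-45:u0+45],None,fx=8,fy=8,interpolation=cv2.INTER_CUBIC)[:,:,::-1]); print(n,u0-45,v0-35)
o=get_obs();print(o['tcp_pos'],o['eef_rot'],o['gripper_width'],o['force'])
print(go([.6175,.0159,.245],.126-np.pi/2))
E
```

```text
scene 267 181
top 199 144
[0.61860382 0.01486497 0.27279369] [-3.14056357e+00  4.64474429e-05 -1.44792296e+00] 0.01112976659460416 [-0.24946433  0.54182603 -1.32920799]
(array([-0.11612196,  0.09972404,  2.77927334]), array([-1.02915950e-03,  4.48386131e-05, -3.12665277e-03]))
```

View pics/r_scene.png

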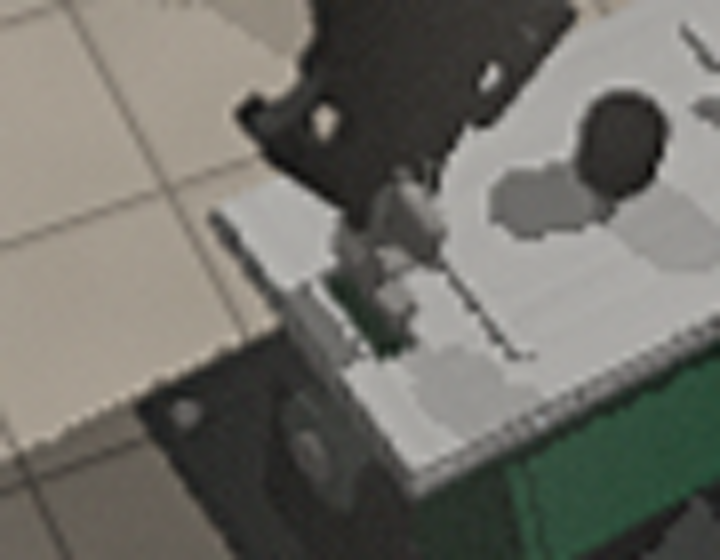

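View pics/r_top.png

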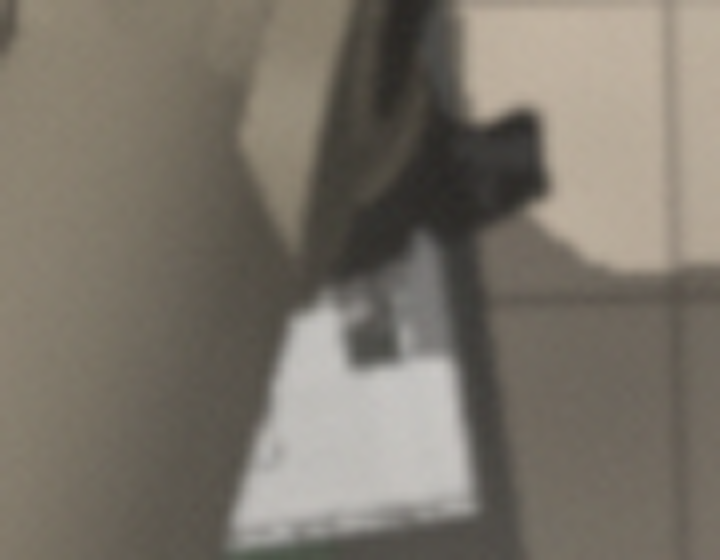

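Call:
send_rows(angular=[[0,0,-0.002],[0,0,-0.002],[0,0,-0.002],[0,0,-0.002],[0,0,-0.002],[0,0,-0.002]], offset=[[-0.1,0.1,0],[-0.1,0.1,0.7],[-0.1,0.1,1.4],[-0.1,0.1,2.1],[-0.1,0.1,2.7],[-0.1,0.1,2.7]], fingers=[255,255,255,255,255,255])

```text
time_s: 60.2
tcp_pos: [0.6168, 0.0159, 0.2445]
eef_rot: [3.14, 0.0, -1.446]
force: [0.5, -0.3, -1.1]
gripper_width: 0.0112
```

```bash
python3 - <<'E'
from h import *
im,d=grab_frame("scene")
cv2.imwrite("pics/r2.png",cv2.resize(im[181:251,267:357],None,fx=8,fy=8,interpolation=cv2.INTER_CUBIC)[:,:,::-1])
o=get_obs();print(o['tcp_pos'],o['eef_rot'],o['gripper_width'],o['force'],o['moment'])
E
```

```text
[0.61707798 0.01576469 0.24504487] [ 3.14126062e+00  6.68764147e-06 -1.44609071e+00] 0.011268287785503641 [ 0.16779688  0.19825613 -1.42713371] [-0.00542425  0.03938046  0.01575156]
```

View pics/r2.png

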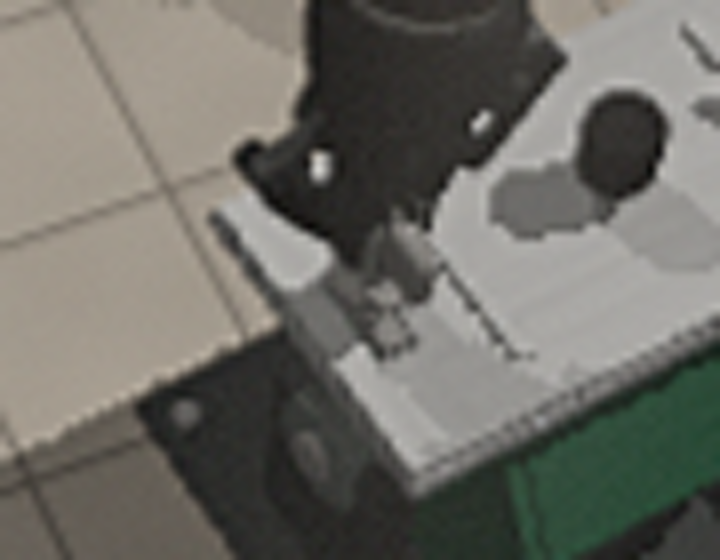

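No resistance, head is entering. Continue down to flange contact.

Call:
send_rows(angular=[[0,0,0],[0,0,0],[0,0,0],[0,0,0],[0,0,0],[0,0,0],[0,0,0],[0,0,0]], offset=[[0,0,0.5],[0,0,1],[0,0,1.5],[0,0,2],[0,0,2.4],[0,0,2.6],[0,0,2.6],[0,0,2.6]], fingers=[255,255,255,255,255,255,255,255])

```text
time_s: 61.25
tcp_pos: [0.6171, 0.0158, 0.2201]
eef_rot: [-3.142, 0.001, -1.446]
force: [-3.8, 1.4, 5.4]
gripper_width: 0.0113
```

```bash
python3 - <<'E'
from h import *
im,d=grab_frame("scene")
cv2.imwrite("pics/r3.png",cv2.resize(im[181:251,267:357],None,fx=8,fy=8,interpolation=cv2.INTER_CUBIC)[:,:,::-1])
o=get_obs();print(o['tcp_pos'],o['eef_rot'],o['gripper_width'],o['force'],o['moment'])
E
```

```text
[0.61708914 0.01583354 0.22010783] [-3.14153187e+00  7.46935395e-04 -1.44593931e+00] 0.011118537512596373 [-2.91451955  0.24194346  6.0763982 ] [0.18165775 0.78136006 0.00249202]
```

View pics/r3.png

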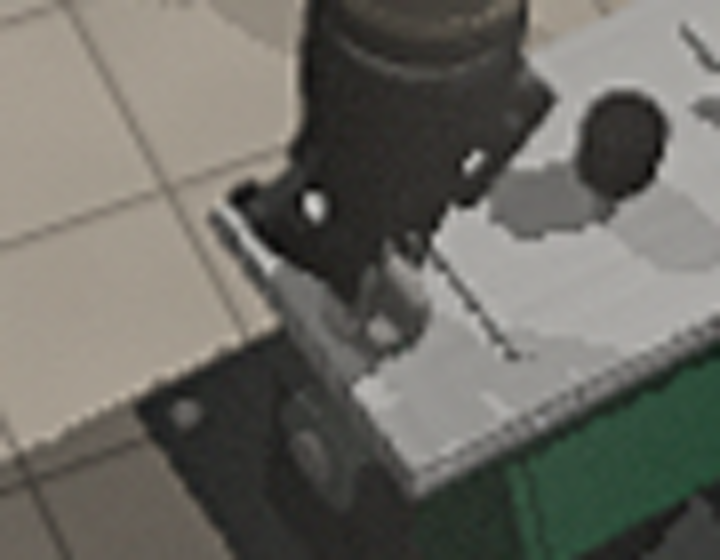

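Flange rests (z 0.220, ~6 N). Quarter turn as before.

Call:
send_rows(angular=[[0,0,-0.1],[0,0,-0.27],[0,0,-0.44],[0,0,-0.61],[0,0,-0.78],[0,0,-0.95],[0,0,-1.12],[0,0,-1.29]], offset=[[0,0,-0.1],[0,0,-0.1],[0,0,-0.1],[0,0,-0.1],[0,0,-0.1],[0,0,-0.1],[0,0,-0.1],[0,0,-0.1]], fingers=[255,255,255,255,255,255,255,255])

```text
time_s: 62.3
tcp_pos: [0.6176, 0.0158, 0.2202]
eef_rot: [-3.141, -0.001, -0.15]
force: [-1.2, 0.5, -1.3]
gripper_width: 0.0111
```

Call:
send_rows(angular=[[0,0,-0.14],[0,0,-0.281],[0,0,-0.281],[0,0,-0.281],[0,0,-0.281]], offset=[[0,0,0],[0,0,0],[0,0,0],[0,0,0.1],[0,0,0.1]], fingers=[255,255,255,255,255])

```text
time_s: 62.92
tcp_pos: [0.6175, 0.0157, 0.2201]
eef_rot: [-3.142, -0.001, 0.123]
force: [-1.1, 0.0, 4.7]
gripper_width: 0.0107
```

```bash
python3 - <<'E'
from h import *
im,d=grab_frame("scene")
cv2.imwrite("pics/r4.png",cv2.resize(im[181:251,267:357],None,fx=8,fy=8,interpolation=cv2.INTER_CUBIC)[:,:,::-1])
o=get_obs();print(o['tcp_pos'],o['eef_rot'],o['gripper_width'],o['force'],o['moment'])
E
```

```text
[0.61746737 0.01566353 0.22011203] [-3.14153861e+00 -9.44344054e-04  1.23628291e-01] 0.010858030552443613 [-1.65516082  0.06142973  4.8831153 ] [ 0.04609812  0.43575177 -0.0747146 ]
```

View pics/r4.png

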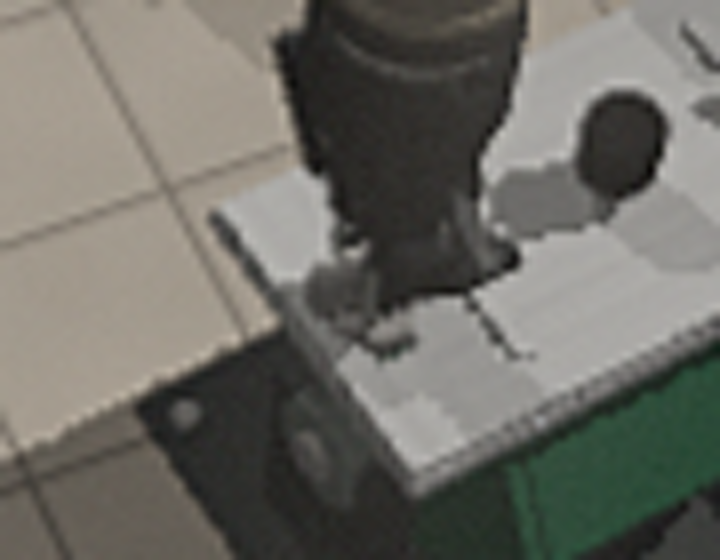

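Release, rise and back away from the barrel so both cameras see it.

Call:
send_rows(angular=[[0,0,0],[0,0,0],[0,0,0],[0,0,0],[0,0,0],[0,0,0],[0,0,0],[0,0,0]], offset=[[0,0,0],[0,0,0],[0,0,0],[0,0,-1],[0,0,-5],[0,0,-10],[-4,4,-13],[-8,8,-13]], fingers=[110,110,110,110,110,110,110,110])

```text
time_s: 63.98
tcp_pos: [0.5488, -0.075, 0.3528]
eef_rot: [3.14, -0.006, 0.126]
force: [0.1, -1.2, 0.2]
gripper_width: 0.0487
```

Call:
send_rows(angular=[[0,0,0],[0,0,0],[0,0,0],[0,0,0]], offset=[[-4,4,0],[-8,9,0],[-12,14,0],[-12,14,0]], fingers=[110,110,110,110])

```text
time_s: 64.47
tcp_pos: [0.4426, -0.2332, 0.3506]
eef_rot: [3.141, -0.002, 0.114]
force: [0.4, 0.8, -1.0]
gripper_width: 0.0484
```

```bash
python3 - <<'E'
from wing import *
for n in("scene","top"):
    im,d=grab_frame(n); cv2.imwrite(f"pics/f_{n}.png",im[:,:,::-1])
    c=im[130:280,240:440] if n=="scene" else im[130:280,90:290]
    cv2.imwrite(f"pics/fc_{n}.png",cv2.resize(c,None,fx=4,fy=4,interpolation=cv2.INTER_CUBIC)[:,:,::-1])
    for x0 in((.5885,.2435,1.7),(.6175,.0158,1.7)): r=fit(n,d,x0,zc=.238); print(n,np.round(r[0],4),np.degrees(r[0][2]),r[1:])
    P=cloud(n,d); mm=(P[...,2]>.19)&(P[...,2]<.215)&(np.hypot(P[...,0]-.602,P[...,1]-.13)<.17)
    A=np.c_[P[mm][:,:2]-[.602,.13],np.ones(mm.sum())]; print('plane',np.linalg.lstsq(A,P[mm][:,2],rcond=None)[0])
    pb(n,blanks2(n,im)[0])
o=get_obs();print(o['time_s'],o['tcp_pos'],o['gripper_width'],o['force'])
E
```

```text
scene [0.5887 0.2455 1.693 ] 97.00156492915019 (np.float64(4.467022804176767), np.uint64(102))
scene [0.6177 0.0176 1.7706] 101.45043489715127 (np.float64(4.2615458787725755), np.uint64(115))
plane [-0.00942342  0.00332452  0.20328167]
top [0.5885 0.245  1.6523] 94.66982036672215 (np.float64(4.236146316056287), np.uint64(139))
top [0.6171 0.0184 1.7199] 98.54537076743051 (np.float64(3.138507815765551), np.uint64(135))
plane [0.01310655 0.00238178 0.20269244]
64.575 [ 0.44593587 -0.22807992  0.34999167] 0.048942258594138456 [-0.26244304  0.62191292  0.35639988]
```

View pics/fc_scene.png

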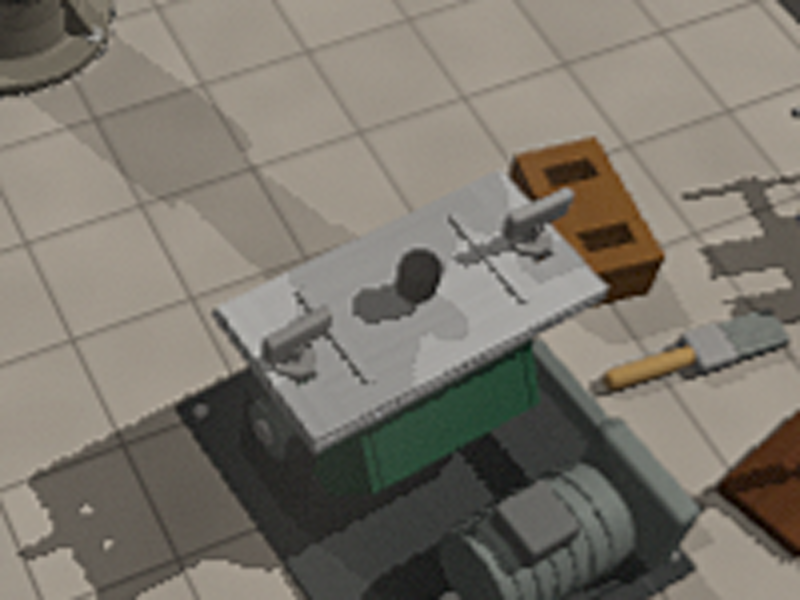

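View pics/fc_top.png

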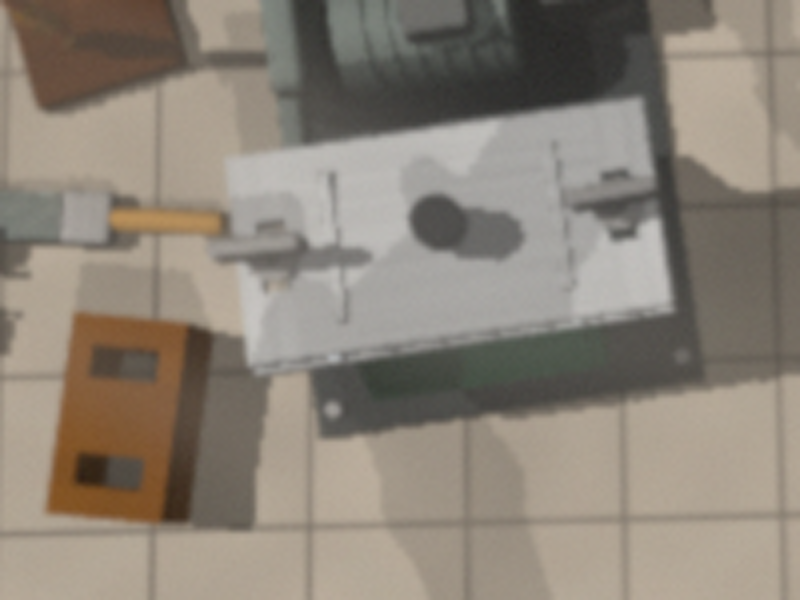

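View pics/f_scene.png

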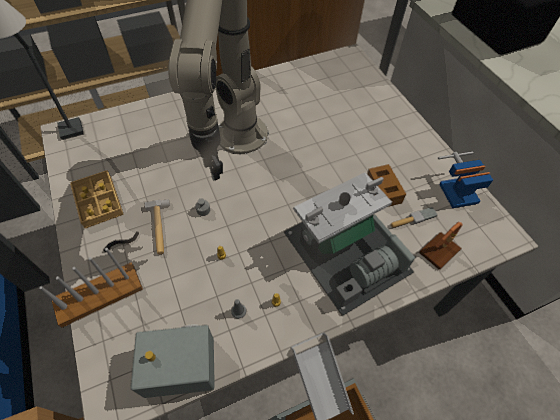

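```bash
python3 -c "
from workcell import *
print(job_done())"
```

```text
the job is handed in; nothing more can be done
None
```

The barrel is loaded, covered and bolted, and the job was handed in at about 64.6 s of the 210 s allowed.

**What I did**
- Lifted the cover off by its knob and laid it flat on the tiles in front of the barrel.
- Put all four copper blanks into the barrel and left the black look-alike where it was.
- Seated the cover again.
- Lowered one T-bolt through each end slot until its flange touched the cover. Contact was about 5–6 N, with the tool at 0.220 m, where a seated flange should put it.
- Turned each bolt a quarter turn, let go, and backed the arm away.

**Last checks**
- **Cover:** both cameras put its top at 0.2027–0.2033 m, against 0.203 m for fully home.
- **Bolts:** both stand upright with their wings across the slots. The left wing measured 94.7° and 97.0°, the right 98.5° and 101.5°, against about 97.3° for exactly crosswise. I could not see the heads under the ears.
- **Blanks:** none were left on the tiles. The highest point I measured on them in the barrel was well below the cover.
- **Other things:** the cone, weight, nipples, mallet and brush show as at the start. I checked this by eye in the last scene picture, not by measurement.

**What went wrong or disagreed**
- **Light touch on the hatch frame:** while releasing the first blank, the gripper brushed the frame at about 19 N, under the 40 N limit. I released the other three from higher up.
- **Camera disagreement:** the two cameras differed by about 4 mm on the knob's position, so I used their average.

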